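# Clean the charging dock and load the cutter batteries

## Task

Clean the charging dock's bays before charging the rotary-cutter batteries: take the brush from its stand and, working from the left bay to the right bay as seen from the robot, dip its tip afresh into the open cleaner pot and then dab it well down inside each bay, then put the brush back in its stand. After that plug every battery pack on the table into a bay of its own and press each one firmly down until it is fully home. Do not tip the pot over and leave the thread spool, the jar and the rotary cutter where they are.

Things in the scene. Friction and masses are not known exactly. Their poses are not given: they have to be found in the camera images.
- dock: White charging dock, a low block 80 (x) x 205 (y) x 36 (z) mm, fixed, but placed and turned differently each time. Origin: centre of its underside; z up. Three alike rectangular bays open upwards, in a row along its y, 62 mm apart, each 36 (x) x 46 (y) mm, slightly chamfered, 13 mm deep down to a stiff contact plate.
- bay_left (a point): Centre of the mouth of the left bay (dock y +62 mm), at the dock's top face, 36 mm above the table; axes as the dock's. The contact plate, 13 mm below the mouth in every bay, goes down 5 mm more when pushed with over about 6 N, and stays down; a lighter push or a pack's own weight does not move it.
- bay_middle (a point): Centre of the mouth of the middle bay, likewise.
- bay_right (a point): Centre of the mouth of the right bay (dock y -62 mm), likewise.
- pack0: Black battery pack, plain upright block 34 (x) x 44 (y) x 42 (z) mm, pale band, 60 to 130 g. Origin: centre of its underside; z up. All are alike and fit any bay, long side along dock y, either way round, 1 mm of play per side. Just dropped in, its underside is 13 mm below the bay's mouth; fully home 18 mm (top 24 mm above the dock). Two or three are present; an absent one gives None.
- pack1: Black battery pack, plain upright block 34 (x) x 44 (y) x 42 (z) mm, pale band, 60 to 130 g. Origin: centre of its underside; z up. All are alike and fit any bay, long side along dock y, either way round, 1 mm of play per side. Just dropped in, its underside is 13 mm below the bay's mouth; fully home 18 mm (top 24 mm above the dock). Two or three are present; an absent one gives None.
- pack2: Black battery pack, plain upright block 34 (x) x 44 (y) x 42 (z) mm, pale band, 60 to 130 g. Origin: centre of its underside; z up. All are alike and fit any bay, long side along dock y, either way round, 1 mm of play per side. Just dropped in, its underside is 13 mm below the bay's mouth; fully home 18 mm (top 24 mm above the dock). Two or three are present; an absent one gives None.
- brush: Short upright brush, 112 mm long, 50 g, hanging tip down in its stand. Origin: the bristle tip; z up along the handle. Bristles and steel ferrule up to z = 50 mm (diameter 13 to 14 mm), black collar of diameter 38 mm from z = 50 to 56 mm, wooden grip 16 x 16 mm (square, faces along x and y) from z = 56 to 112 mm.
- brush_tip (a point): The brush's bristle tip (same point as the brush's origin).
- stand: Wooden brush stand, a block 64 x 64 x 62 mm, fixed to the table but placed differently each time. Origin: centre of its underside. A round vertical hole of diameter 23 mm in the middle of its top; the brush hangs in it by its collar, so the brush's tip is 12 mm above the table then (brush origin 12 mm above the stand's origin).
- pot: Small open white ceramic cup, round, 72 mm across at the rim, 50 mm high, wall 4 mm, 300 g, loose on the table. Origin: centre of its underside; inner floor about 5 mm above it.
- spool: Bystander: thread spool 38 mm wide, 50 mm high, standing beyond the dock.
- jar: Bystander: closed jar 56 mm wide, 70 mm high, standing beyond the dock.
- cutter: Bystander: rotary cutter lying beyond the dock, about 165 mm long, at most 40 mm high.
Not all that is in view belongs to the job. What is shaped like the pack1 but orange is not meant.

How it is judged:
By the outcome, as a careful person would: the job done as asked, in the order asked, and still so for the second after the job is handed in, with the robot touching nothing.
Of pack0, pack1, pack2 only 2 to 3 are there at a start; the rules pass over those that are not, and their reading is None.
At some moment in a run one of pack0, pack1, pack2 may be knocked a few centimetres aside while the robot is not near it.
It also fails if it takes over 210 s, if anything falls off the work surface, if the arm or the gripper's body presses on something with over 40 N, if the wrist force passes 120 N, or if a joint passes its speed limit or range.

## Robot

A 6-joint arm with a two-finger parallel gripper is mounted at the origin on the work surface. World frame = base frame: x ahead of the robot, y to its left, z up, the work surface at z = 0. Lengths are in mm, angles in degrees, forces in N, time in s.
With the tool pointing down it reaches from about 250 to 725 mm from the base axis. Payload 4 kg.
Tool frame: the origin (TCP) lies midway between the tips of the shut fingers; the grasp point (between the pads) lies 19 mm behind it (env.grip_depth is the distance from the TCP to the grasp point, in mm); z points along the fingers, y is the direction in which the jaws open and shut (so a half turn about z gives the same grasp; the last joint's range is limited). The gripper opens to 85 mm and grips with 20 to 120 N. Pads are 22 mm wide; open, the fingers measure 114 mm over their backs; the gripper's body (76 mm by 85 mm) begins 54 mm behind the grasp point. The pads swing forward as they close: fully open they stand 13 mm farther back than shut.
Start: joints at [-73.797, 13.785, 0.286, 76.501, 0, 90], TCP at [139.521, -480.139, 231.306] pointing down, gripper open.
Joint ranges: [-155.79, 155.79], [-60.16, 107.12], [-62.33, 73.08], [-114, 123.19], [-81.49, 82.49], [-180, 180]. Speed limits (degrees/s): [159.86, 159.86, 180, 180, 180, 180].

## Interface

Orientations are given as [roll, pitch, yaw] about the fixed x, y, z axes, in that order (R = Rz(yaw) Ry(pitch) Rx(roll)).
In Python, from rig import env, capture, close_job, nets gives the robot as it stands. The module is installed in compiled form; this text tells all that it offers.
- The arm moves only by the tool send_rows, never from a script. Its argument "plan" is a list of rows, each an object of numbers: "tx", "ty", "tz": the shift along the tool's x, y, z in mm; "ax", "ay", "az": the turn, a rotation vector about the tool's x, y, z in degrees; "gripper": the finger opening in mm, from 0 to 85.4. In form: [{"tx": .., "ty": .., "tz": .., "ax": .., "ay": .., "az": .., "gripper": ..}, ...]. A call has 1 to 20 rows; each row is the pose to reach, as a shift and turn from the pose commanded when the call began, along the tool's axes at that moment; what a row does not reach only later rows make up. A row lasts 1/10 s, in which the tool goes at most 50 mm and 8.59 degrees, less where a joint would pass 70% of its speed; a pose out of reach is approached as far as the arm can. A call with a gripper value outside its range is refused whole. The fingers move at their own pace and stop on an object; the grip force is fixed at half the most. Time passes only in rows, so rows that repeat a pose let the fingers close. It gives the time, the measured TCP pose, the force and the opening at its end, in the units of the state.
- env.state(): the state, without advancing time (a new reading comes with each control period).
- capture(name): name is "side" or "top" or "wrist"; returns a dict with "frame" (384x512x3 uint8, red, green, blue), "z_map" (384x512 float32, mm along the optical axis (not along the pixel's ray), 0 where there is no reading), "fx", "fy", "cx", "cy" (pixels), "rvec" (rotation vector, rad) and "tvec" (3), from world to camera coordinates, as OpenCV has them. Camera axes: x right, y down, z forward; pixel columns grow to the right and rows downward; lengths in mm; the calibration is good to about 2 mm. A picture is of the moment at which its call begins.
- close_job(): hands the job in, once; it reports no verdict.
Trained networks look in a picture, given as the dict that the camera call returned (one of the last four; its "shot" number tells which), for a name from the list of things; names that differ only in an ending like _2 or _b are one class to them, and where a whole thing is asked for, a point or a joint stands for the part that bears it (a point fixed in the world has none). Each returns a list of dicts, best first, with "confidence" (0 to 1); they miss things now and then, are a little off and sometimes report something else, mostly with a low value. They report only what shows in the picture. A call takes as long as a camera call. They do not tell look-alikes from the thing itself.
- nets.search_frame(picture, label): "pixel" ([column, row] in pixels, amid what is visible of it).
- nets.landmark_of(picture, label): "pixel" ([column, row] in pixels: a listed point, or the origin of a listed thing).
The state is a dict: "time": time; "qpos": joint angles; "qvel": joint speeds; "joint_efforts": joint torques, N m; "eef_pos": TCP position; "tool_rot": TCP orientation; "contact_force": force on the tool from outside, world axes, zero at the start; "torque": the same for the moment, N m; "width": opening from 0.0 (shut) to 1.0 (fully open).
Only numpy, scipy, OpenCV 4.12 (cv2) and the standard library are available. Lean on these libraries where they do the work, as an engineer would, in place of code of your own. Each camera call takes 0.05 s, during which the arm holds its last target.

## Working session

There is one attempt and no reset: what is moved stays moved. The work goes in short steps, Python scripts to look and compute and a tool call to move; the robot and the scene stay as the last step left them, time stands still between calls to the robot, and variables do not carry over. Pictures are saved under pics/ and viewed, and the job is handed in when it is done.

Besides the shell and the picture viewer there is one more tool, called after ">>>" as a command line: name --argument value ..., lists and objects as JSON in quotes. send_rows: Moves the arm, as the interface text tells. Its arguments: {"type":"object","properties":{"plan":{"type":"array"}},"required":["plan"]}

```bash
ls -la; mkdir -p pics
cat > h.py <<'E'
import numpy as np, cv2
from rig import env, capture, close_job, nets
from scipy.spatial.transform import Rotation as R
def save(p,fn,scale=1.5):
    im=cv2.cvtColor(p["frame"],cv2.COLOR_RGB2BGR)
    im=cv2.resize(im,None,fx=scale,fy=scale); cv2.imwrite("pics/"+fn,im)
def cloud(p):
    z=p["z_map"].astype(float); h,w=z.shape
    u,v=np.meshgrid(np.arange(w),np.arange(h))
    P=np.stack([(u-p["cx"])/p["fx"]*z,(v-p["cy"])/p["fy"]*z,z],-1)
    M=cv2.Rodrigues(np.array(p["rvec"],float))[0]; t=np.array(p["tvec"],float).ravel()
    W=(P-t)@M
    W[z==0]=np.nan
    return W
def ray(p,px,zw):
    M=cv2.Rodrigues(np.array(p["rvec"],float))[0]; t=np.array(p["tvec"],float).ravel()
    d=M.T@np.array([(px[0]-p["cx"])/p["fx"],(px[1]-p["cy"])/p["fy"],1.]); c=-M.T@t
    return c+d*(zw-c[2])/d[2]
def proj(p,X):
    K=np.array([[p["fx"],0,p["cx"]],[0,p["fy"],p["cy"]],[0,0,1.]])
    return cv2.projectPoints(np.array(X,float).reshape(-1,1,3),np.array(p["rvec"],float),np.array(p["tvec"],float),K,None)[0].reshape(-1,2)
E
python3 - <<'E'
from h import *
for n in ["top","side","wrist"]:
    p=capture(n); save(p,n+"0.png"); print(n,p["fx"],p["cx"],p["cy"],p["rvec"],p["tvec"])
print(env.state(), env.grip_depth)
E
```

```text
total 12
drwxr-xr-x  3 agent agent 4096 Dec  7 01:01 .
drwxr-xr-x 23 root  root  4096 Dec  7 01:01 ..
drwxr-xr-x  2 agent agent 4096 Dec  7 01:01 pics
top 463.4383454998919 259.3737767638657 181.33554441691007 [ 2.16264017 -2.1499905   0.14643874] [   6.12141377  605.52296455 1287.12509374]
side 388.11460891738403 253.46498271100074 192.81070217701134 [ 0.53320396 -2.50065614  1.40651207] [549.4786215  153.40401308 802.27572631]
wrist 302.5039618059095 256.1375452334129 192.03914780892487 [-2.33575258  1.75246926  0.23532827] [-499.36757309  -33.11888068  377.22629709]
{'time': 0.15, 'qpos': array([-7.37967155e+01,  1.38225035e+01,  2.28459919e-01,  7.65018200e+01,
       -4.96811083e-04,  9.00019925e+01]), 'qvel': array([ 0.05461395, -0.11255432,  0.2113874 ,  0.05798332,  0.06327792,
        0.03547006]), 'joint_efforts': array([-4.47058110e-04, -3.72636151e+01,  2.52638608e+01,  1.23800029e-02,
       -1.31195393e-04, -1.37562691e-05]), 'eef_pos': array([ 139.37949604, -479.65417091,  230.59566412]), 'tool_rot': array([-1.79904136e+02,  5.00144149e-04,  1.62012928e+01]), 'contact_force': array([-0.53151504, -0.70740987, -0.79634493]), 'torque': array([ 0.02056615,  0.03562722, -0.03342281]), 'width': 0.9992538665101384} 18.700000000000003
```

View pics/top0.png

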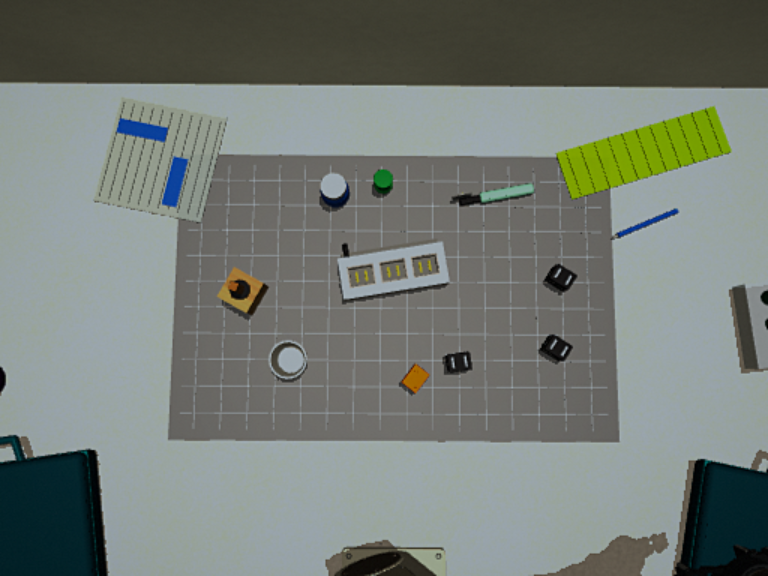

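View pics/side0.png

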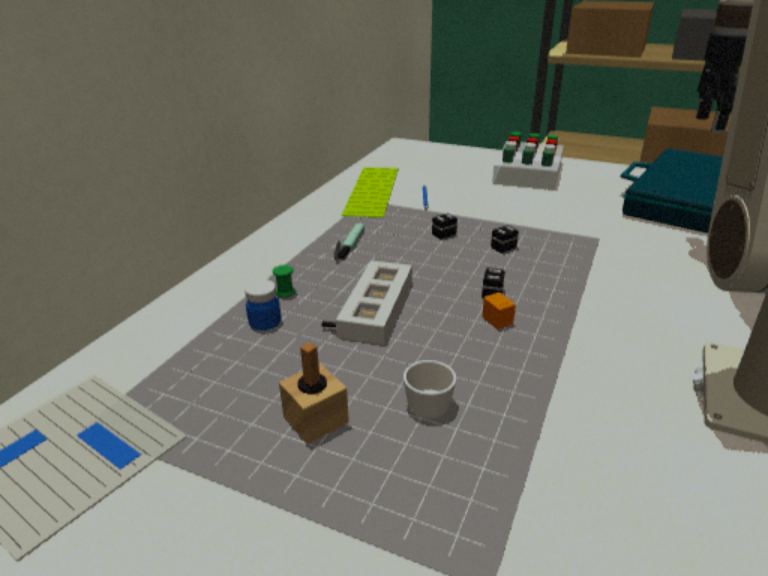

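Run:
```python
from h import *
p=capture("top"); W=cloud(p)
for l in ["dock","bay_left","bay_middle","bay_right","pack0","brush","brush_tip","stand","pot","spool","jar","cutter"]:
    for f in ("search_frame","landmark_of"):
        r=getattr(nets,f)(p,l)
        print(l,f,[(np.round(x["pixel"],1).tolist(),round(x["confidence"],2), np.round(W[int(round(x["pixel"][1])),int(round(x["pixel"][0]))],0).tolist()) for x in r[:5]])
np.save("top0.npy",W); cv2.imwrite("top0raw.png",p["frame"][:,:,::-1])
```

```text
dock search_frame [([220.1, 128.1], 0.59, [753.0, 122.0, 73.0])]
dock landmark_of [([263.2, 181.0], 0.87, [609.0, -1.0, 20.0])]
bay_left search_frame [([260.6, 178.5], 0.79, [617.0, 5.0, 28.0])]
bay_left landmark_of [([238.1, 180.5], 0.77, [611.0, 72.0, 24.0]), ([302.9, 243.4], 0.23, [431.0, -113.0, 48.0])]
bay_middle search_frame [([259.4, 180.8], 0.95, [608.0, 11.0, 27.0])]
bay_middle landmark_of [([263.4, 182.2], 0.6, [606.0, -1.0, 19.0]), ([372.3, 184.6], 0.42, [597.0, -313.0, 39.0])]
bay_right search_frame [([262.1, 178.5], 0.74, [618.0, 2.0, 17.0])]
bay_right landmark_of []
pack0 search_frame [([372.3, 230.5], 0.8, [469.0, -310.0, 39.0]), ([307.5, 240.5], 0.64, [440.0, -128.0, 45.0]), ([274.1, 251.1], 0.59, [408.0, -32.0, 40.0]), ([373.0, 184.1], 0.5, [600.0, -315.0, 41.0])]
pack0 landmark_of [([369.3, 229.7], 0.76, [469.0, -300.0, 42.0]), ([277.2, 249.7], 0.58, [411.0, -41.0, 39.0]), ([369.6, 184.1], 0.54, [599.0, -307.0, 42.0]), ([306.2, 241.4], 0.49, [437.0, -122.0, 45.0])]
brush search_frame [([159.6, 193.9], 0.6, [562.0, 282.0, 88.0])]
brush landmark_of [([162.4, 193.4], 0
[... 251 characters left out ...]
]
pot search_frame [([190.0, 239.2], 0.78, [441.0, 209.0, 5.0]), ([259.2, 180.3], 0.6, [612.0, 11.0, 20.0]), ([306.6, 241.0], 0.46, [437.0, -125.0, 45.0])]
pot landmark_of [([194.2, 241.1], 0.91, [435.0, 197.0, 7.0]), ([239.6, 181.9], 0.23, [606.0, 66.0, 21.0])]
spool search_frame [([253.2, 122.5], 0.73, [776.0, 29.0, 52.0])]
spool landmark_of [([255.8, 123.3], 0.76, [774.0, 20.0, 50.0]), ([306.1, 245.0], 0.46, [426.0, -122.0, 40.0])]
jar search_frame [([220.2, 127.8], 0.86, [753.0, 122.0, 73.0])]
jar landmark_of [([222.1, 130.8], 0.87, [746.0, 117.0, 65.0])]
cutter search_frame [([330.5, 131.1], 0.68, [760.0, -199.0, 15.0])]
cutter landmark_of [([327.7, 131.4], 0.61, [759.0, -192.0, 22.0])]
```

The top view shows three black packs at (560,277), (556,347) and (457,362), with the orange decoy at (415,378). The dock is at (395,270), the stand with the brush at (243,291) and the pot at (288,360). Next I fit the geometry from the depth.

```bash
cat >> h.py <<'E'
def rect(pts):
    r=cv2.minAreaRect(np.array(pts,np.float32)); return r
def region(W,c,rad,z0,z1):
    d=np.hypot(W[...,0]-c[0],W[...,1]-c[1])
    return (d<rad)&(W[...,2]>z0)&(W[...,2]<z1)
def fitcirc(P):
    A=np.c_[P,np.ones(len(P))]; s=np.linalg.lstsq(A,(P**2).sum(1),rcond=None)[0]
    return s[0]/2,s[1]/2,np.sqrt(s[2]+s[0]**2/4+s[1]**2/4)
def survey(p,packs=[(599,-307),(469,-300),(437,-122)],dock=(608,-2),stand=(565,277),pot=(440,203)):
    W=cloud(p); w=lambda m:W[m]
    out={}
    for c in packs:
        m=region(W,c,38,34,50); 
        if m.sum()>8: q=w(m); print("pack",c,m.sum(),np.round(np.median(q,0),1),[np.round(v,1) for v in rect(q[:,:2])])
    m=region(W,dock,125,30,42)
    if m.sum()>8: q=w(m); print("dock",m.sum(),np.median(q[:,2]).round(1),[np.round(v,1) for v in rect(q[:,:2])])
    m=region(W,stand,50,57,67)
    if m.sum()>8: q=w(m); print("stand",m.sum(),np.median(q[:,2]).round(1),[np.round(v,1) for v in rect(q[:,:2])])
    m=region(W,stand,50,112,135)
    if m.sum()>3: q=w(m); print("brushtop",m.sum(),np.median(q,0).round(1),[np.round(v,1) for v in rect(q[:,:2])])
    m=region(W,pot,55,43,57)
    if m.sum()>8: q=w(m); print("pot",m.sum(),np.median(q[:,2]).round(1),np.round(fitcirc(q[:,:2]),1),[np.round(v,1) for v in rect(q[:,:2])])
E
python3 - <<'E'
from h import *
for n in ["top","side"]:
    print(n);p=capture(n); survey(p)
p=capture("wrist")
M=cv2.Rodrigues(p["rvec"])[0]; c=-M.T@p["tvec"]; s=env.state()
T=R.from_euler('xyz',s["tool_rot"],degrees=True).as_matrix()
print("cam in tool",T.T@(c-s["eef_pos"]),"\n",T.T@M.T)
E
```

```text
top
pack (599, -307) 186 [ 599.4 -320.8   41.5] [array([ 599.6, -321. ]), array([44. , 34.6]), np.float64(58.5)]
pack (469, -300) 196 [ 463.1 -308.5   41.4] [array([ 464.3, -309.6]), array([44.3, 34.5]), np.float64(57.0)]
pack (437, -122) 189 [ 436.8 -122.1   41.9] [array([ 436.9, -121.8]), array([33.5, 44.8]), np.float64(7.8)]
dock 1352 35.9 [array([610.1,   2.3]), array([ 81.2, 205.2]), np.float64(9.7)]
stand 392 62.0 [array([568.2, 288.4]), array([64.8, 64.2]), np.float64(60.7)]
brushtop 42 [566.7 287.4 123.7] [array([568. , 287.9]), array([16. , 16.2]), np.float64(73.8)]
pot 134 48.9 [439.6 198.   33.2] [array([439.3, 198.3]), array([68.8, 69.9]), np.float64(66.3)]
side
pack (599, -307) 87 [ 597.6 -316.9   40.2] [array([ 597.6, -320.2]), array([45.6, 35.9]), np.float64(55.7)]
pack (469, -300) 97 [ 463.6 -304.5   40.4] [array([ 464.5, -309.3]), array([44.7, 34.4]), np.float64(57.2)]
pack (437, -122) 133 [ 436.6 -116.    40.5] [array([ 437.9, -123. ]), array([33.7, 51.8]), np.float64(8.0)]
dock 1027 34.5 [array([610.9,   1.9]), array([ 80.9, 208.9]), np.float64(9.7)]
stand 602 60.7 [array([568.9, 287.7]), array([65.1, 65.5]), np.float64(61.2)]
brushtop 88 [566.6 291.4 121. ] [array([568.3, 288.4]), array([16.3, 16.3]), np.float64(71.6)]
pot 264 47.5 [440.5 198.5  33.4] [array([440.6, 198. ]), array([70. , 69.9]), np.float64(53.0)]
cam in tool [ 6.74483711e+01 -9.18578235e-02 -1.41781738e+02] 
 [[ 5.03001423e-04 -9.64849078e-01 -2.62804116e-01]
 [ 9.99999269e-01  1.96391979e-04  1.19295101e-03]
 [-1.09940506e-03 -2.62804524e-01  9.64848472e-01]]
```

Run:
```python
import cv2
im=cv2.imread("top0raw.png")
a=cv2.resize(im[140:270,130:310],None,fx=4.4,fy=4.4,interpolation=cv2.INTER_CUBIC); cv2.imwrite("pics/zoomA.png",a)
```

```text
(no output)
```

View pics/zoomA.png

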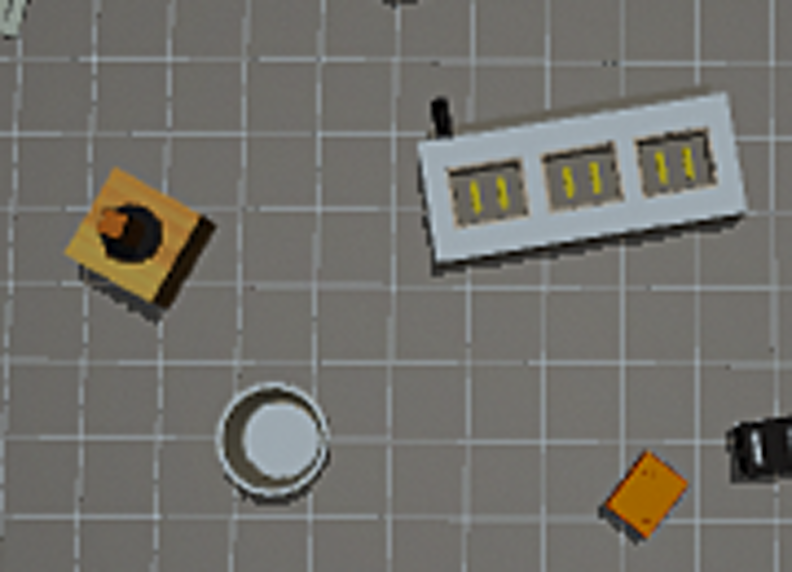

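```bash
cat >> h.py <<'E'
def go(x,y,z,yaw,tag=""):
    s=env.state(); T=R.from_euler('xyz',s["tool_rot"],degrees=True)
    t=T.inv().apply(np.array([x,y,z])-s["eef_pos"])
    r=(T.inv()*R.from_euler('xyz',[180,0,yaw],degrees=True)).as_rotvec(degrees=True)
    n=max(np.linalg.norm(t)/50,np.linalg.norm(r)/8.59)
    print(tag,"t",np.round(t,1),"a",np.round(r,2),"rows>=",np.round(n,1))
def st():
    s=env.state(); print("t",round(s["time"],2),"pos",np.round(s["eef_pos"],1),"rot",np.round(s["tool_rot"],2),"F",np.round(s["contact_force"],1),"w",round(s["width"]*85.4,1),"q",np.round(s["qpos"],0))
E
python3 - <<'E'
from h import *
st(); go(568.3,288,240,163)
E
```

```text
t 1.55 pos [ 139.5 -480.1  231.3] rot [180.    0.   16.2] F [ 0.1  0.1 -0.1] w 85.2 q [-74.  14.   0.  77.  -0.  90.]
 t [ 626.1 -618.    -8.7] a [  -0.     0.  -146.8] rows>= 17.6
```

>>> send_rows --plan '[{"tx": 626, "ty": -618, "tz": -8.7, "az": -146.8, "gripper": 85}, {"tx": 626, "ty": -618, "tz": -8.7, "az": -146.8, "gripper": 85}, {"tx": 626, "ty": -618, "tz": -8.7, "az": -146.8, "gripper": 85}, {"tx": 626, "ty": -618, "tz": -8.7, "az": -146.8, "gripper": 85}, {"tx": 626, "ty": -618, "tz": -8.7, "az": -146.8, "gripper": 85}, {"tx": 626, "ty": -618, "tz": -8.7, "az": -146.8, "gripper": 85}, {"tx": 626, "ty": -618, "tz": -8.7, "az": -146.8, "gripper": 85}, {"tx": 626, "ty": -618, "tz": -8.7, "az": -146.8, "gripper": 85}, {"tx": 626, "ty": -618, "tz": -8.7, "az": -146.8, "gripper": 85}, {"tx": 626, "ty": -618, "tz": -8.7, "az": -146.8, "gripper": 85}, {"tx": 626, "ty": -618, "tz": -8.7, "az": -146.8, "gripper": 85}, {"tx": 626, "ty": -618, "tz": -8.7, "az": -146.8, "gripper": 85}, {"tx": 626, "ty": -618, "tz": -8.7, "az": -146.8, "gripper": 85}, {"tx": 626, "ty": -618, "tz": -8.7, "az": -146.8, "gripper": 85}, {"tx": 626, "ty": -618, "tz": -8.7, "az": -146.8, "gripper": 85}, {"tx": 626, "ty": -618, "tz": -8.7, "az": -146.8, "gripper": 85}, {"tx": 626, "ty": -618, "tz": -8.7, "az": -146.8, "gripper": 85}, {"tx": 626, "ty": -618, "tz": -8.7, "az": -146.8, "gripper": 85}, {"tx": 626, "ty": -618, "tz": -8.7, "az": -146.8, "gripper": 85}, {"tx": 626, "ty": -618, "tz": -8.7, "az": -146.8, "gripper": 85}]'

```text
invalid input
```

Run:
```python
from h import *
st()
p=capture("wrist"); save(p,"w1.png"); survey(p)
st(); go(568.3,288,240,163)
```

```text
t 1.55 pos [ 139.5 -480.1  231.3] rot [180.    0.   16.2] F [ 0.1  0.1 -0.1] w 85.2 q [-74.  14.   0.  77.  -0.  90.]
t 1.6 pos [ 139.5 -480.1  231.3] rot [180.   -0.   16.2] F [ 0.3 -0.3  0.6] w 85.5 q [-74.  14.   0.  77.   0.  90.]
 t [ 626.1 -618.    -8.7] a [   0.    -0.  -146.8] rows>= 17.6
```

View pics/w1.png

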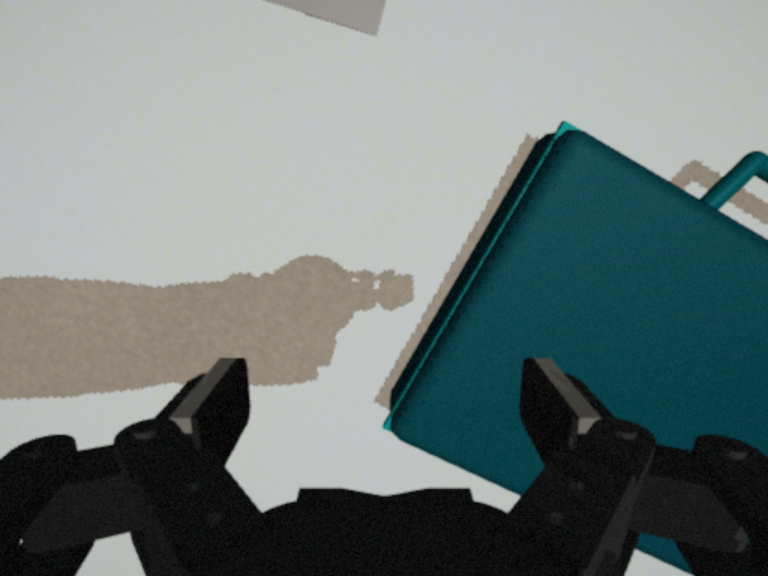

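The wrist view only shows the teal case and the fingers, because the arm hasn't moved. The call was refused, so I'll resend with every field filled in.

>>> send_rows --plan '[{"tx": 0, "ty": 0, "tz": -8, "ax": 0, "ay": 0, "az": 0, "gripper": 85}]'

```text
time: 1.7
eef_pos: [139.3, -479.4, 238.5]
tool_rot: [-179.9, -0.0, 16.2]
contact_force: [0.0, -0.6, -0.6]
width: 0.995
```

>>> send_rows --plan '[{"tx": 626, "ty": -618, "tz": -1, "ax": 0, "ay": 0, "az": -146.8, "gripper": 85}, {"tx": 626, "ty": -618, "tz": -1, "ax": 0, "ay": 0, "az": -146.8, "gripper": 85}, {"tx": 626, "ty": -618, "tz": -1, "ax": 0, "ay": 0, "az": -146.8, "gripper": 85}, {"tx": 626, "ty": -618, "tz": -1, "ax": 0, "ay": 0, "az": -146.8, "gripper": 85}, {"tx": 626, "ty": -618, "tz": -1, "ax": 0, "ay": 0, "az": -146.8, "gripper": 85}, {"tx": 626, "ty": -618, "tz": -1, "ax": 0, "ay": 0, "az": -146.8, "gripper": 85}, {"tx": 626, "ty": -618, "tz": -1, "ax": 0, "ay": 0, "az": -146.8, "gripper": 85}, {"tx": 626, "ty": -618, "tz": -1, "ax": 0, "ay": 0, "az": -146.8, "gripper": 85}, {"tx": 626, "ty": -618, "tz": -1, "ax": 0, "ay": 0, "az": -146.8, "gripper": 85}, {"tx": 626, "ty": -618, "tz": -1, "ax": 0, "ay": 0, "az": -146.8, "gripper": 85}, {"tx": 626, "ty": -618, "tz": -1, "ax": 0, "ay": 0, "az": -146.8, "gripper": 85}, {"tx": 626, "ty": -618, "tz": -1, "ax": 0, "ay": 0, "az": -146.8, "gripper": 85}, {"tx": 626, "ty": -618, "tz": -1, "ax": 0, "ay": 0, "az": -146.8, "gripper": 85}, {"tx": 626, "ty": -618, "tz": -1, "ax": 0, "ay": 0, "az": -146.8, "gripper": 85}, {"tx": 626, "ty": -618, "tz": -1, "ax": 0, "ay": 0, "az": -146.8, "gripper": 85}, {"tx": 626, "ty": -618, "tz": -1, "ax": 0, "ay": 0, "az": -146.8, "gripper": 85}, {"tx": 626, "ty": -618, "tz": -1, "ax": 0, "ay": 0, "az": -146.8, "gripper": 85}, {"tx": 626, "ty": -618, "tz": -1, "ax": 0, "ay": 0, "az": -146.8, "gripper": 85}, {"tx": 626, "ty": -618, "tz": -1, "ax": 0, "ay": 0, "az": -146.8, "gripper": 85}, {"tx": 626, "ty": -618, "tz": -1, "ax": 0, "ay": 0, "az": -146.8, "gripper": 85}]'

```text
time: 3.7
eef_pos: [568.0, 288.4, 239.8]
tool_rot: [-179.9, -0.0, 163.1]
contact_force: [0.4, -0.6, 0.6]
width: 0.995
```

Run:
```python
from h import *
st()
p=capture("wrist"); save(p,"w2.png"); survey(p)
st(); go(568.3,288,240,163)
```

```text
t 3.7 pos [568.  288.4 239.8] rot [-1.7993e+02 -4.0000e-02  1.6305e+02] F [ 0.4 -0.6  0.6] w 85.0 q [27. 30. 25. 86. -0. 44.]
dock 4894 35.5 [array([614.4,   6.5]), array([ 80.4, 201. ]), np.float64(9.7)]
stand 2502 61.5 [array([572.7, 289.6]), array([64.2, 64.4]), np.float64(61.2)]
brushtop 350 [571.1 289.9 123.1] [array([572.4, 289.6]), array([15.4, 16.6]), np.float64(73.3)]
pot 1116 48.8 [444.5 200.1  33.2] [array([444.2, 199.5]), array([71.2, 69.5]), np.float64(72.9)]
t 3.75 pos [567.9 287.5 240.3] rot [-1.7995e+02 -2.0000e-02  1.6299e+02] F [-0.7  0.  -0.3] w 85.2 q [27. 30. 25. 86. -0. 44.]
 t [-0.3  0.6  0.3] a [-0.05 -0.02 -0.01] rows>= 0.0
```

View pics/w2.png

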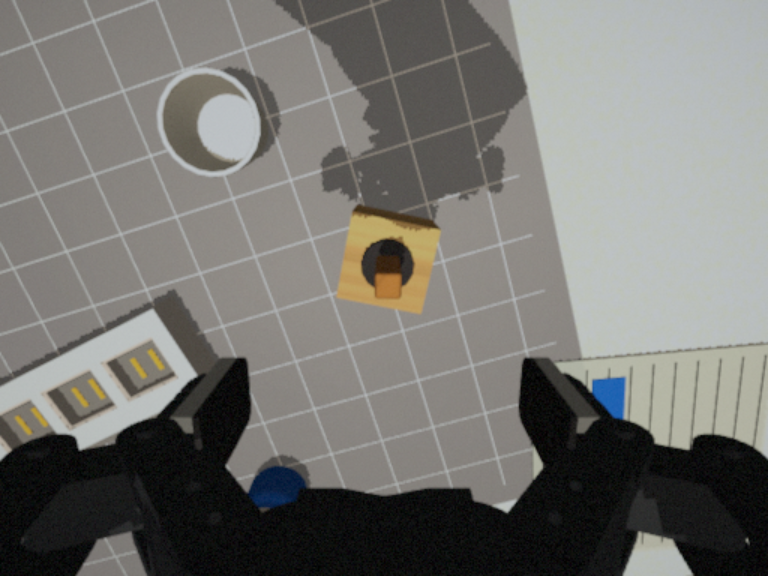

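The wrist view shows the brush handle at (388,285), the pot at (210,122) and the dock at lower left. Its fits sit about 4 mm off the other two cameras. I'll turn half round and measure again, so that any tool-fixed bias cancels.

>>> send_rows --plan '[{"tx": 0, "ty": 0, "tz": 0, "ax": 0, "ay": 0, "az": -8.5, "gripper": 85}, {"tx": 0, "ty": 0, "tz": 0, "ax": 0, "ay": 0, "az": -17, "gripper": 85}, {"tx": 0, "ty": 0, "tz": 0, "ax": 0, "ay": 0, "az": -25.5, "gripper": 85}, {"tx": 0, "ty": 0, "tz": 0, "ax": 0, "ay": 0, "az": -34, "gripper": 85}, {"tx": 0, "ty": 0, "tz": 0, "ax": 0, "ay": 0, "az": -42.5, "gripper": 85}, {"tx": 0, "ty": 0, "tz": 0, "ax": 0, "ay": 0, "az": -51, "gripper": 85}, {"tx": 0, "ty": 0, "tz": 0, "ax": 0, "ay": 0, "az": -59.5, "gripper": 85}, {"tx": 0, "ty": 0, "tz": 0, "ax": 0, "ay": 0, "az": -68, "gripper": 85}, {"tx": 0, "ty": 0, "tz": 0, "ax": 0, "ay": 0, "az": -76.5, "gripper": 85}, {"tx": 0, "ty": 0, "tz": 0, "ax": 0, "ay": 0, "az": -85, "gripper": 85}, {"tx": 0, "ty": 0, "tz": 0, "ax": 0, "ay": 0, "az": -90, "gripper": 85}, {"tx": 0, "ty": 0, "tz": 0, "ax": 0, "ay": 0, "az": -90, "gripper": 85}, {"tx": 0, "ty": 0, "tz": 0, "ax": 0, "ay": 0, "az": -90, "gripper": 85}, {"tx": 0, "ty": 0, "tz": 0, "ax": 0, "ay": 0, "az": -90, "gripper": 85}, {"tx": 0, "ty": 0, "tz": 0, "ax": 0, "ay": 0, "az": -90, "gripper": 85}]'

```text
time: 5.25
eef_pos: [568.2, 287.7, 240.6]
tool_rot: [-180.0, 0.0, -107.1]
contact_force: [-0.4, 0.6, 0.4]
width: 0.994
```

Run:
```python
from h import *
st()
p=capture("wrist"); save(p,"w3.png"); survey(p)
st()
```

```text
t 5.25 pos [568.2 287.7 240.6] rot [-1.7999e+02  1.0000e-02 -1.0707e+02] F [-0.4  0.6  0.4] w 84.9 q [ 27.  30.  25.  85.   0. -46.]
dock 960 35.3 [array([609.2,  93.6]), array([58.9, 27.5]), np.float64(9.0)]
stand 2518 61.3 [array([571.8, 290.1]), array([64.4, 64.2]), np.float64(61.6)]
brushtop 333 [571.2 288.4 122.9] [array([571.4, 289.7]), array([16. , 15.4]), np.float64(73.0)]
pot 1165 48.7 [444.  199.8  33.2] [array([443.5, 199.7]), array([70.7, 70.4]), np.float64(26.8)]
t 5.3 pos [568.2 287.8 240.4] rot [-180.      0.   -107.04] F [0.3 0.3 0.5] w 85.2 q [ 27.  30.  25.  85.  -0. -46.]
```

>>> send_rows --plan '[{"tx": 0, "ty": 0, "tz": 0, "ax": 0, "ay": 0, "az": -90, "gripper": 85}, {"tx": 0, "ty": 0, "tz": 0, "ax": 0, "ay": 0, "az": -90, "gripper": 85}, {"tx": 0, "ty": 0, "tz": 0, "ax": 0, "ay": 0, "az": -90, "gripper": 85}, {"tx": 0, "ty": 0, "tz": 0, "ax": 0, "ay": 0, "az": -90, "gripper": 85}, {"tx": 0, "ty": 0, "tz": 0, "ax": 0, "ay": 0, "az": -90, "gripper": 85}, {"tx": 0, "ty": 0, "tz": 0, "ax": 0, "ay": 0, "az": -90, "gripper": 85}, {"tx": 0, "ty": 0, "tz": 0, "ax": 0, "ay": 0, "az": -90, "gripper": 85}, {"tx": 0, "ty": 0, "tz": 0, "ax": 0, "ay": 0, "az": -90, "gripper": 85}, {"tx": 0, "ty": 0, "tz": 0, "ax": 0, "ay": 0, "az": -90, "gripper": 85}, {"tx": 0, "ty": 0, "tz": 0, "ax": 0, "ay": 0, "az": -90, "gripper": 85}, {"tx": 0, "ty": 0, "tz": 0, "ax": 0, "ay": 0, "az": -90, "gripper": 85}, {"tx": 0, "ty": 0, "tz": 0, "ax": 0, "ay": 0, "az": -90, "gripper": 85}, {"tx": 0, "ty": 0, "tz": 0, "ax": 0, "ay": 0, "az": -90, "gripper": 85}, {"tx": 0, "ty": 0, "tz": 0, "ax": 0, "ay": 0, "az": -90, "gripper": 85}, {"tx": 0, "ty": 0, "tz": 0, "ax": 0, "ay": 0, "az": -90, "gripper": 85}]'

```text
time: 6.8
eef_pos: [568.2, 288.0, 240.3]
tool_rot: [180.0, 0.0, -17.0]
contact_force: [0.4, 0.1, 0.0]
width: 0.996
```

Run:
```python
from h import *
st()
p=capture("wrist"); save(p,"w4.png"); survey(p)
st(); go(568.3,288,81,-17)
```

```text
t 6.8 pos [568.2 288.  240.3] rot [180.     0.   -17.04] F [0.4 0.1 0. ] w 85.1 q [  27.   30.   25.   85.   -0. -136.]
dock 5995 35.3 [array([606.5,  43.3]), array([ 80.5, 124.4]), np.float64(9.7)]
stand 2582 61.3 [array([571.4, 289.1]), array([64.2, 64.4]), np.float64(61.4)]
brushtop 342 [572.8 288.7 122.9] [array([572. , 288.8]), array([15.4, 15.6]), np.float64(73.2)]
pot 517 48.8 [444.3 199.3  33.2] [array([449.6, 200.4]), array([58.3, 70.4]), np.float64(12.2)]
t 6.85 pos [568.2 288.  240.3] rot [180.     0.   -17.03] F [ 0.5  0.1 -0.3] w 84.9 q [  27.   30.   25.   85.    0. -136.]
 t [ 1.000e-01 -0.000e+00  1.593e+02] a [ 0.    0.   -0.03] rows>= 3.2
```

All three wrist yaws agree on about (572, 289), against 568.5 from the top and side cameras. I'll close the fingers in the air and use the fingertips to check the side camera against the robot frame.

>>> send_rows --plan '[{"tx": 0, "ty": 0, "tz": 0, "ax": 0, "ay": 0, "az": 0, "gripper": 0}, {"tx": 0, "ty": 0, "tz": 0, "ax": 0, "ay": 0, "az": 0, "gripper": 0}, {"tx": 0, "ty": 0, "tz": 0, "ax": 0, "ay": 0, "az": 0, "gripper": 0}, {"tx": 0, "ty": 0, "tz": 0, "ax": 0, "ay": 0, "az": 0, "gripper": 0}, {"tx": 0, "ty": 0, "tz": 0, "ax": 0, "ay": 0, "az": 0, "gripper": 0}, {"tx": 0, "ty": 0, "tz": 0, "ax": 0, "ay": 0, "az": 0, "gripper": 0}, {"tx": 0, "ty": 0, "tz": 0, "ax": 0, "ay": 0, "az": 0, "gripper": 0}, {"tx": 0, "ty": 0, "tz": 0, "ax": 0, "ay": 0, "az": 0, "gripper": 0}]'

```text
time: 7.65
eef_pos: [568.2, 288.0, 240.3]
tool_rot: [180.0, -0.0, -17.0]
contact_force: [0.1, -0.1, -0.2]
width: -0.002
```

Run:
```python
from h import *
st()
p=capture("side"); W=cloud(p)
M=cv2.Rodrigues(p["rvec"])[0]; print("cam",-M.T@p["tvec"])
m=region(W,(570,288),60,200,330)
q=W[m]; print(m.sum(), q.min(0),q.max(0))
for z in range(226,300,6):
    k=q[(q[:,2]>z)&(q[:,2]<z+6)]
    if len(k): print(z,len(k),k.min(0).round(1),k.max(0).round(1))
px=proj(p,[[568.2,288,240.3]])[0]; print(px)
im=cv2.cvtColor(p["frame"],cv2.COLOR_RGB2BGR)
x,y=px.astype(int); c=im[y-70:y+40,x-60:x+60]; c=cv2.resize(c,None,fx=5,fy=5)
cv2.drawMarker(c,(int((px[0]-x+60+.5)*5),int((px[1]-y+70+.5)*5)),(0,0,255),0,20,1); cv2.imwrite("pics/s1.png",c)
```

```text
t 7.65 pos [568.2 288.  240.3] rot [180.  -0. -17.] F [ 0.1 -0.1 -0.2] w -0.2 q [  27.   30.   25.   85.   -0. -136.]
cam [238.79290952 777.70034906 554.31579553]
1681 [537.52684196 237.07539476 238.88781556] [596.24233448 347.51924506 329.99989905]
238 17 [554.7 284.4 238.9] [577.7 295.3 243.8]
244 44 [554.7 276.2 244.1] [576.4 300.8 250. ]
250 56 [554.  275.7 250.1] [576.3 302.5 255.9]
256 59 [554.8 275.1 256.2] [577.4 300.9 262. ]
262 59 [554.8 274.9 262. ] [576.8 301.4 267.9]
268 54 [554.5 276.  268.1] [577.7 302.2 273.9]
274 48 [552.5 279.6 274. ] [571.9 303.  279.8]
280 69 [547.4 260.8 280.2] [583.  317.1 286. ]
286 136 [545.6 255.7 286. ] [585.4 323.2 292. ]
292 147 [544.  251.1 292. ] [589.5 326.6 297.9]
298 136 [543.  245.1 298. ] [589.9 332.4 304. ]
[200.216597  174.8975851]
```

View pics/s1.png

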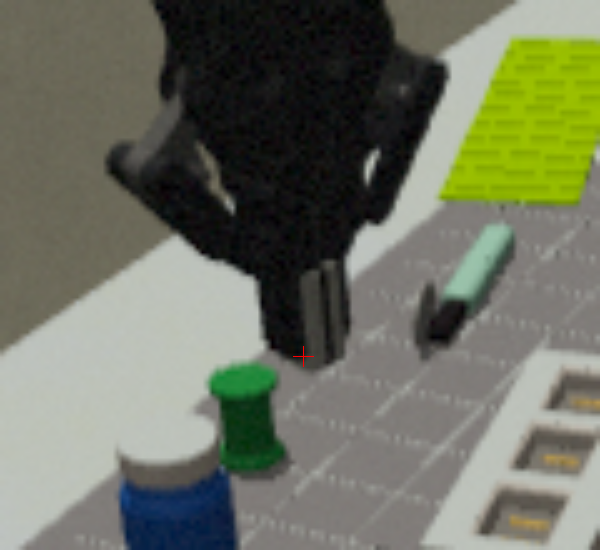

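Run:
```python
from h import *
s=env.state(); T=R.from_euler('xyz',s["tool_rot"],degrees=True)
p=capture("side"); W=cloud(p)
m=region(W,(570,288),60,225,300)
q=T.inv().apply(W[m]-s["eef_pos"])
for z in range(-30,4,4):
    k=q[(q[:,2]>=z)&(q[:,2]<z+4)]
    if len(k): print(z,len(k),np.percentile(k[:,0],[0,5,25,50,75,95,100]).round(1),np.percentile(k[:,1],[0,5,25,50,75,95,100]).round(1))
```

```text
-30 44 [-12.7 -12.1 -11.1  -7.9  -5.1   3.3   4.4] [-12.1 -11.5 -10.2  -5.6   0.   12.2  15. ]
-26 37 [-12.3 -12.  -11.   -8.6  -5.2   2.9   4.1] [-11.9 -11.6 -10.9  -4.3   3.1  14.8  15.9]
-22 39 [-12.8 -12.  -10.5  -7.9  -6.    4.    5.4] [-12.1 -11.8 -10.5  -5.3   1.9  14.2  15.3]
-18 36 [-12.7 -12.7 -11.6  -7.9  -6.    5.6   6.7] [-12.3 -11.8 -10.3  -4.3   3.7  13.1  14.8]
-14 41 [-14.3 -12.7 -11.2  -7.6  -5.9   3.6   6.4] [-12.5 -11.8 -10.5  -4.6   2.1  13.9  14.6]
-10 35 [-12.8 -12.6 -11.6  -8.3  -6.9   2.8   4.3] [-11.3 -10.5  -9.   -4.6   2.7  10.4  14. ]
-6 15 [-12.3 -12.  -11.9 -11.2 -11.   -8.   -5.8] [-5.2 -4.5 -3.  -1.2  4.2  8.   8.2]
-2 13 [-11.7 -11.6  -8.8  -5.9   0.2   7.1   8.4] [-5.7 -5.2 -4.6 -4.1 -3.8  2.7  6.1]
```

Run:
```python
from h import *
go(571.3,289.2,150,-107)
```

```text
t [ 2.6 -2.  90.3] a [-0.    0.   90.01] rows>= 10.5
```

>>> send_rows --plan '[{"tx": 2.6, "ty": -2.0, "tz": 0, "ax": 0, "ay": 0, "az": 90, "gripper": 85}, {"tx": 2.6, "ty": -2.0, "tz": 0, "ax": 0, "ay": 0, "az": 90, "gripper": 85}, {"tx": 2.6, "ty": -2.0, "tz": 0, "ax": 0, "ay": 0, "az": 90, "gripper": 85}, {"tx": 2.6, "ty": -2.0, "tz": 0, "ax": 0, "ay": 0, "az": 90, "gripper": 85}, {"tx": 2.6, "ty": -2.0, "tz": 0, "ax": 0, "ay": 0, "az": 90, "gripper": 85}, {"tx": 2.6, "ty": -2.0, "tz": 0, "ax": 0, "ay": 0, "az": 90, "gripper": 85}, {"tx": 2.6, "ty": -2.0, "tz": 0, "ax": 0, "ay": 0, "az": 90, "gripper": 85}, {"tx": 2.6, "ty": -2.0, "tz": 0, "ax": 0, "ay": 0, "az": 90, "gripper": 85}, {"tx": 2.6, "ty": -2.0, "tz": 0, "ax": 0, "ay": 0, "az": 90, "gripper": 85}, {"tx": 2.6, "ty": -2.0, "tz": 0, "ax": 0, "ay": 0, "az": 90, "gripper": 85}, {"tx": 2.6, "ty": -2.0, "tz": 0, "ax": 0, "ay": 0, "az": 90, "gripper": 85}, {"tx": 2.6, "ty": -2.0, "tz": 40, "ax": 0, "ay": 0, "az": 90, "gripper": 85}, {"tx": 2.6, "ty": -2.0, "tz": 80, "ax": 0, "ay": 0, "az": 90, "gripper": 85}, {"tx": 2.6, "ty": -2.0, "tz": 115, "ax": 0, "ay": 0, "az": 90, "gripper": 85}, {"tx": 2.6, "ty": -2.0, "tz": 145, "ax": 0, "ay": 0, "az": 90, "gripper": 85}, {"tx": 2.6, "ty": -2.0, "tz": 159, "ax": 0, "ay": 0, "az": 90, "gripper": 85}, {"tx": 2.6, "ty": -2.0, "tz": 159, "ax": 0, "ay": 0, "az": 90, "gripper": 85}]'

```text
time: 9.45
eef_pos: [569.2, 288.1, 78.0]
tool_rot: [179.7, -0.3, -107.0]
contact_force: [-0.1, -0.4, -0.1]
width: 0.997
```

Run:
```python
from h import *
st()
p=capture("side"); save(p,"s2.png"); p=capture("wrist"); save(p,"w5.png")
```

```text
t 9.45 pos [569.2 288.1  78. ] rot [ 179.74   -0.25 -107.  ] F [-0.1 -0.4 -0.1] w 85.1 q [ 27.  35.  10.  65.   0. -46.]
```

View pics/s2.png

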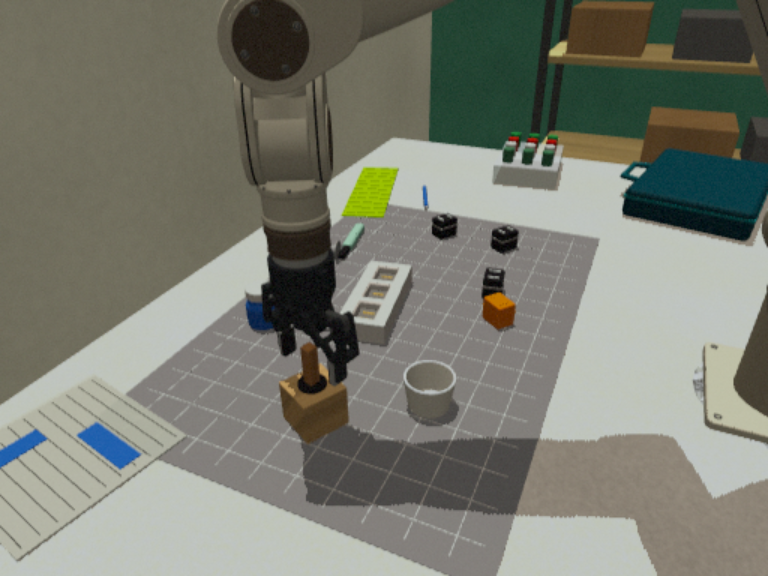

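View pics/w5.png

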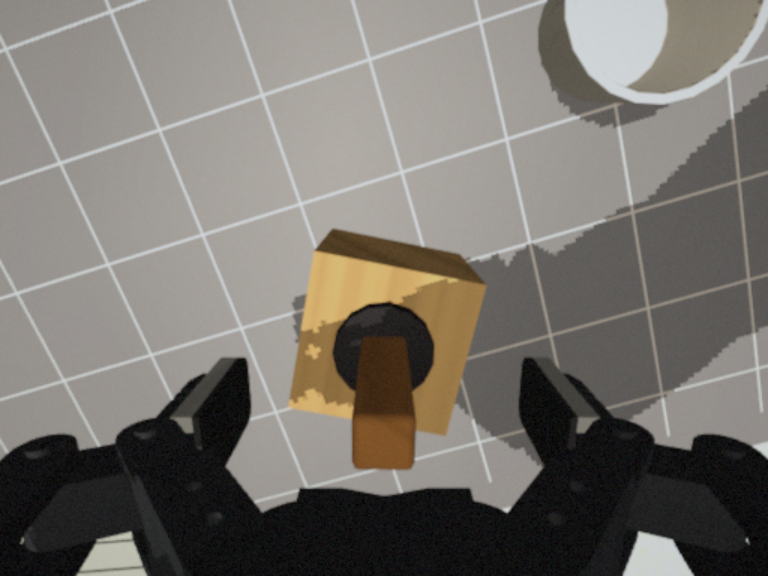

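The side view shows the jaws straddling the handle. In the wrist view the handle (column 384) is exactly midway between the pads (248 and 520), so the wrist estimate holds. Closing the gripper.

>>> send_rows --plan '[{"tx": 0, "ty": 0, "tz": 0, "ax": 0, "ay": 0, "az": 0, "gripper": 85}, {"tx": 0, "ty": 0, "tz": 0, "ax": 0, "ay": 0, "az": 0, "gripper": 5}, {"tx": 0, "ty": 0, "tz": 0, "ax": 0, "ay": 0, "az": 0, "gripper": 5}, {"tx": 0, "ty": 0, "tz": 0, "ax": 0, "ay": 0, "az": 0, "gripper": 5}, {"tx": 0, "ty": 0, "tz": 0, "ax": 0, "ay": 0, "az": 0, "gripper": 5}, {"tx": 0, "ty": 0, "tz": 0, "ax": 0, "ay": 0, "az": 0, "gripper": 5}, {"tx": 0, "ty": 0, "tz": 0, "ax": 0, "ay": 0, "az": 0, "gripper": 5}, {"tx": 0, "ty": 0, "tz": 0, "ax": 0, "ay": 0, "az": 0, "gripper": 5}, {"tx": 0, "ty": 0, "tz": 0, "ax": 0, "ay": 0, "az": 0, "gripper": 5}, {"tx": 0, "ty": 0, "tz": 0, "ax": 0, "ay": 0, "az": 0, "gripper": 5}]'

```text
time: 10.55
eef_pos: [571.4, 289.2, 81.6]
tool_rot: [-180.0, 0.0, -107.0]
contact_force: [0.3, -0.2, 3.1]
width: 0.182
```

Run:
```python
from h import *
st()
go(571.3,289.2,160,-107,"lift")
```

```text
t 10.55 pos [571.4 289.2  81.6] rot [-1.7998e+02  2.0000e-02 -1.0700e+02] F [ 0.3 -0.2  3.1] w 15.6 q [ 27.  35.  10.  65.  -0. -46.]
lift t [  0.1   0.1 -78.4] a [-0.02  0.02  0.  ] rows>= 1.6
```

Run:
```python
from h import *
O=69.6
go(444.2,199.9,160,-107,"pot hi")
go(444.2,199.9,11+O,-107,"pot lo")
st()
```

```text
pot hi t [122.6  95.5 -78.5] a [-0.02  0.02  0.  ] rows>= 3.5
pot lo t [122.6  95.6   0.9] a [-0.02  0.02  0.  ] rows>= 3.1
t 10.55 pos [571.4 289.2  81.6] rot [-1.7998e+02  2.0000e-02 -1.0700e+02] F [ 0.3 -0.2  3.1] w 15.6 q [ 27.  35.  10.  65.  -0. -46.]
```

>>> send_rows --plan '[{"tx": 0, "ty": 0, "tz": -25, "ax": 0, "ay": 0, "az": 0, "gripper": 5}, {"tx": 0, "ty": 0, "tz": -60, "ax": 0, "ay": 0, "az": 0, "gripper": 5}, {"tx": 0, "ty": 0, "tz": -80, "ax": 0, "ay": 0, "az": 0, "gripper": 5}, {"tx": 0, "ty": 0, "tz": -80, "ax": 0, "ay": 0, "az": 0, "gripper": 5}, {"tx": 20, "ty": 16, "tz": -80, "ax": 0, "ay": 0, "az": 0, "gripper": 5}, {"tx": 50, "ty": 39, "tz": -80, "ax": 0, "ay": 0, "az": 0, "gripper": 5}, {"tx": 80, "ty": 62, "tz": -80, "ax": 0, "ay": 0, "az": 0, "gripper": 5}, {"tx": 105, "ty": 82, "tz": -80, "ax": 0, "ay": 0, "az": 0, "gripper": 5}, {"tx": 122.6, "ty": 95.5, "tz": -80, "ax": 0, "ay": 0, "az": 0, "gripper": 5}, {"tx": 122.6, "ty": 95.5, "tz": -80, "ax": 0, "ay": 0, "az": 0, "gripper": 5}, {"tx": 122.6, "ty": 95.5, "tz": -80, "ax": 0, "ay": 0, "az": 0, "gripper": 5}]'

```text
time: 11.65
eef_pos: [443.9, 199.7, 160.7]
tool_rot: [180.0, -0.0, -107.0]
contact_force: [0.7, -0.4, -0.3]
width: 0.181
```

Run:
```python
from h import *
st()
p=capture("side"); save(p,"s3.png"); p=capture("wrist"); save(p,"w6.png"); survey(p); st()
```

```text
t 11.65 pos [443.9 199.7 160.7] rot [ 1.7998e+02 -1.0000e-02 -1.0701e+02] F [ 0.7 -0.4 -0.3] w 15.5 q [ 24.  15.  -9.  66.   0. -49.]
dock 6935 35.3 [array([605.1,  53.9]), array([ 81.9, 104. ]), np.float64(9.6)]
stand 270 61.2 [array([587.3, 277.3]), array([59.2, 20.4]), np.float64(64.7)]
pot 1008 48.9 [443. 199.  33.] [array([441.4, 194.3]), array([59.4, 70.5]), np.float64(70.7)]
t 11.75 pos [444.9 200.3 160.9] rot [-1.7999e+02  2.0000e-02 -1.0699e+02] F [ 0.7  0.1 -0.9] w 15.1 q [ 24.  15.  -9.  66.   0. -49.]
```

View pics/s3.png

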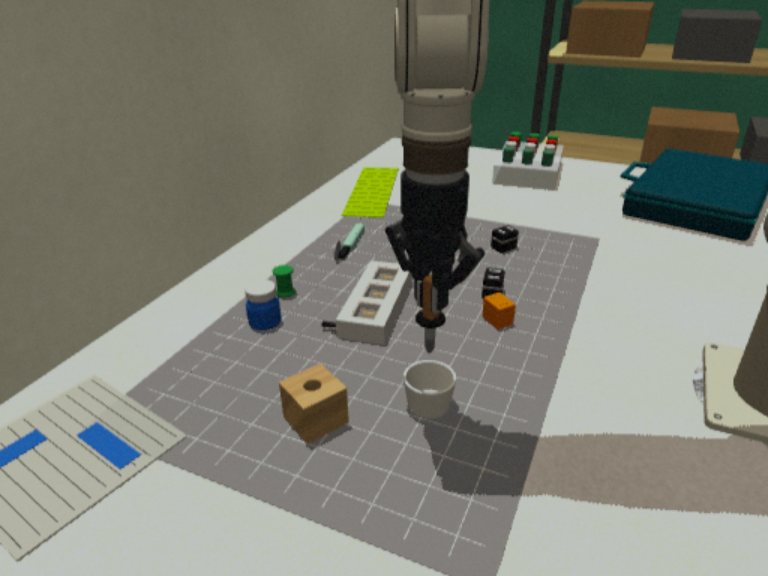

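View pics/w6.png

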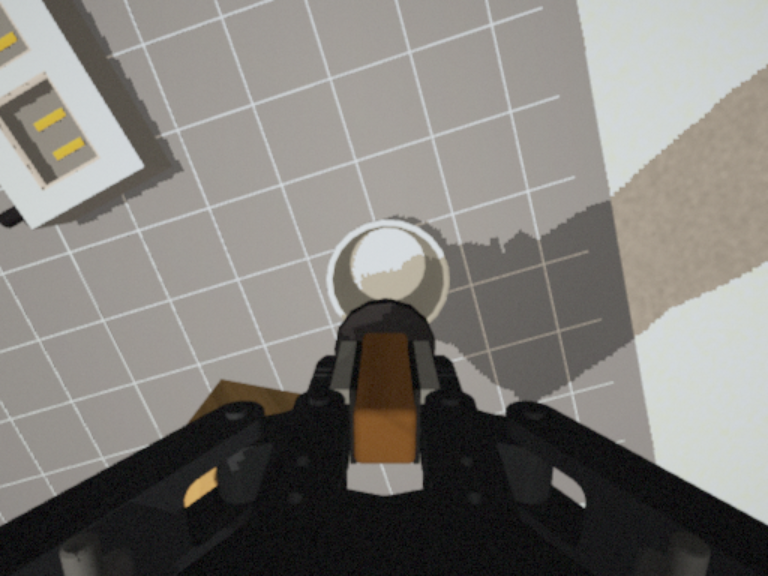

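The side view shows the brush hanging straight at (430,340) above the pot at (430,388). Dipping now.

>>> send_rows --plan '[{"tx": 0, "ty": 0, "tz": 20, "ax": 0, "ay": 0, "az": 0, "gripper": 5}, {"tx": 0, "ty": 0, "tz": 45, "ax": 0, "ay": 0, "az": 0, "gripper": 5}, {"tx": 0, "ty": 0, "tz": 65, "ax": 0, "ay": 0, "az": 0, "gripper": 5}, {"tx": 0, "ty": 0, "tz": 76, "ax": 0, "ay": 0, "az": 0, "gripper": 5}, {"tx": 0, "ty": 0, "tz": 80, "ax": 0, "ay": 0, "az": 0, "gripper": 5}, {"tx": 0, "ty": 0, "tz": 80, "ax": 0, "ay": 0, "az": 0, "gripper": 5}, {"tx": 0, "ty": 0, "tz": 80, "ax": 0, "ay": 0, "az": 0, "gripper": 5}, {"tx": 0, "ty": 0, "tz": 80, "ax": 0, "ay": 0, "az": 0, "gripper": 5}]'

```text
time: 12.55
eef_pos: [445.0, 200.2, 82.3]
tool_rot: [-179.9, 0.1, -107.0]
contact_force: [-0.3, 0.3, -0.6]
width: 0.179
```

Run:
```python
from h import *
st()
p=capture("side"); save(p,"s4.png",1.5)
go(444.2,199.9,160,-107,"up")
go(603.8,65.1,160,-107,"bayL hi")
go(614.2,4.0,160,-107,"bayM hi")
go(624.6,-57.1,160,-107,"bayR hi")
```

```text
t 12.55 pos [445.  200.2  82.3] rot [-1.7991e+02  8.0000e-02 -1.0700e+02] F [-0.3  0.3 -0.6] w 15.3 q [ 24.  19. -16.  55.   0. -49.]
up t [  0.4   0.4 -77.8] a [-0.08  0.08  0.  ] rows>= 1.6
bayL hi t [  82.6 -191.6  -77.6] a [-0.08  0.08  0.  ] rows>= 4.5
bayM hi t [ 138.  -219.4  -77.6] a [-0.08  0.08  0.  ] rows>= 5.4
bayR hi t [ 193.4 -247.2  -77.6] a [-0.08  0.08  0.  ] rows>= 6.5
```

View pics/s4.png

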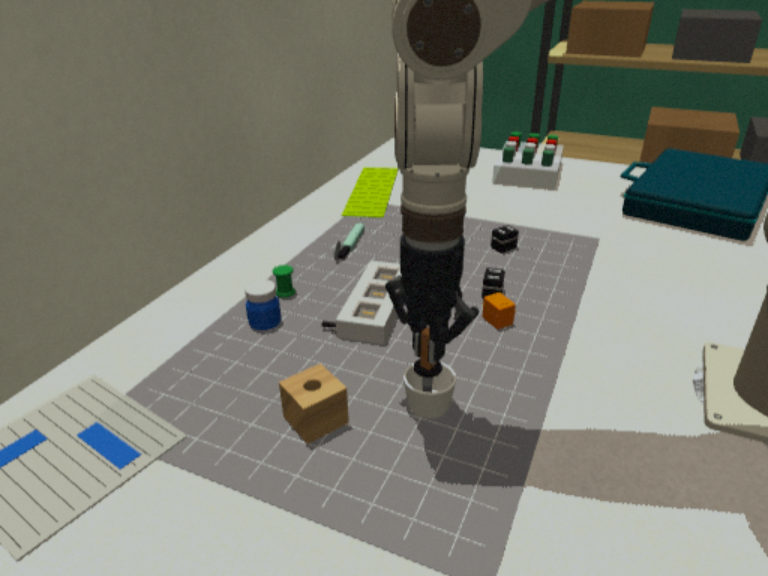

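>>> send_rows --plan '[{"tx": 0, "ty": 0, "tz": -25, "ax": 0, "ay": 0, "az": 0, "gripper": 5}, {"tx": 0, "ty": 0, "tz": -60, "ax": 0, "ay": 0, "az": 0, "gripper": 5}, {"tx": 0, "ty": 0, "tz": -78, "ax": 0, "ay": 0, "az": 0, "gripper": 5}, {"tx": 8, "ty": -18, "tz": -78, "ax": 0, "ay": 0, "az": 0, "gripper": 5}, {"tx": 24, "ty": -56, "tz": -78, "ax": 0, "ay": 0, "az": 0, "gripper": 5}, {"tx": 42, "ty": -98, "tz": -78, "ax": 0, "ay": 0, "az": 0, "gripper": 5}, {"tx": 60, "ty": -140, "tz": -78, "ax": 0, "ay": 0, "az": 0, "gripper": 5}, {"tx": 75, "ty": -175, "tz": -70, "ax": 0, "ay": 0, "az": 0, "gripper": 5}, {"tx": 82.2, "ty": -192, "tz": -55, "ax": 0, "ay": 0, "az": 0, "gripper": 5}, {"tx": 82.2, "ty": -192, "tz": -45, "ax": 0, "ay": 0, "az": 0, "gripper": 5}, {"tx": 82.2, "ty": -192, "tz": -45, "ax": 0, "ay": 0, "az": 0, "gripper": 5}, {"tx": 82.2, "ty": -192, "tz": -45, "ax": 0, "ay": 0, "az": 0, "gripper": 5}, {"tx": 82.2, "ty": -192, "tz": -45, "ax": 0, "ay": 0, "az": 0, "gripper": 5}]'

```text
time: 13.9
eef_pos: [603.4, 66.2, 127.4]
tool_rot: [-179.9, 0.0, -106.9]
contact_force: [0.2, 0.6, -1.4]
width: 0.177
```

Run:
```python
from h import *
st()
p=capture("side"); save(p,"s5.png"); p=capture("wrist"); save(p,"w7.png"); survey(p); 
W=cloud(p); np.save("w7.npy",W)
s=env.state(); st()
go(603.8,65.1,95.6,-107)
```

```text
t 13.9 pos [603.4  66.2 127.4] rot [-1.7994e+02  4.0000e-02 -1.0691e+02] F [ 0.2  0.6 -1.4] w 15.1 q [  6.  29.   7.  68.   0. -67.]
dock 17294 35.2 [array([613.8,   3.7]), array([ 80.3, 205.6]), np.float64(9.7)]
pot 1296 48.1 [444.  198.2  33.4] [array([450.7, 199. ]), array([72.5, 57. ]), np.float64(88.4)]
t 14.0 pos [603.7  66.1 127.5] rot [-1.7991e+02  4.0000e-02 -1.0691e+02] F [ 0.3  0.2 -0.1] w 15.3 q [  6.  29.   7.  68.   0. -67.]
 t [ 0.9 -0.3 31.9] a [-0.09  0.04  0.09] rows>= 0.6
```

View pics/s5.png

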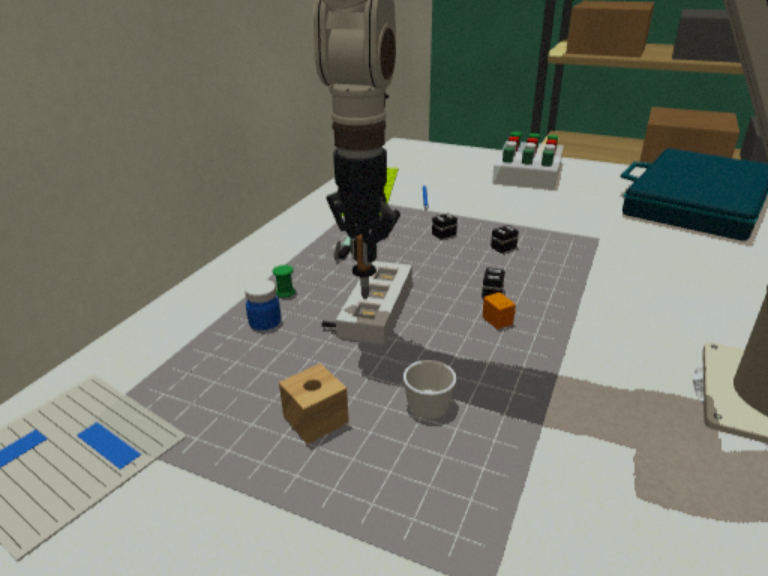

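View pics/w7.png

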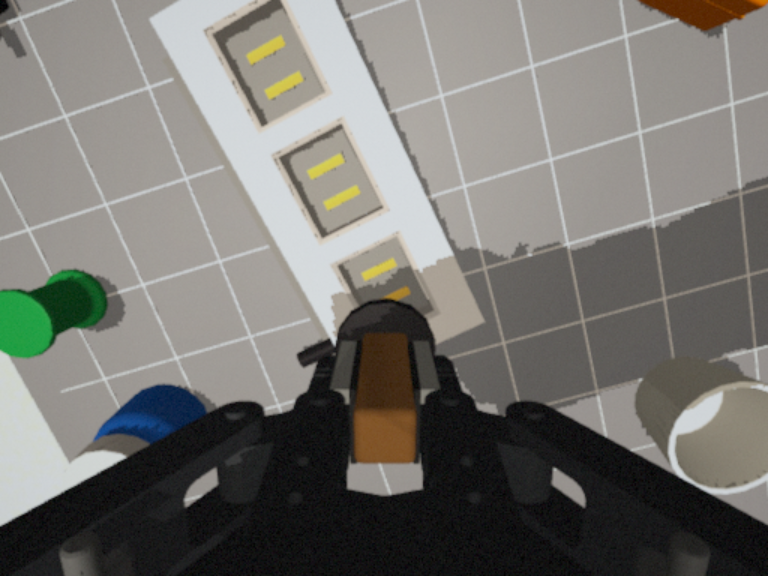

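The wrist fit puts the dock at (613.8, 3.7), yaw 9.7, and the tip is right over the left bay. Dabbing.

>>> send_rows --plan '[{"tx": 0.7, "ty": 0, "tz": 12, "ax": 0, "ay": 0, "az": 0, "gripper": 5}, {"tx": 0.7, "ty": 0, "tz": 24, "ax": 0, "ay": 0, "az": 0, "gripper": 5}, {"tx": 0.7, "ty": 0, "tz": 30, "ax": 0, "ay": 0, "az": 0, "gripper": 5}, {"tx": 0.7, "ty": 0, "tz": 31.5, "ax": 0, "ay": 0, "az": 0, "gripper": 5}, {"tx": 0.7, "ty": 0, "tz": 31.5, "ax": 0, "ay": 0, "az": 0, "gripper": 5}, {"tx": 0.7, "ty": 0, "tz": 31.5, "ax": 0, "ay": 0, "az": 0, "gripper": 5}, {"tx": 0.7, "ty": 0, "tz": 31.5, "ax": 0, "ay": 0, "az": 0, "gripper": 5}]'

```text
time: 14.7
eef_pos: [603.9, 64.4, 95.3]
tool_rot: [-179.9, 0.0, -107.0]
contact_force: [0.2, 0.0, -1.2]
width: 0.183
```

Run:
```python
from h import *
st(); p=capture("side"); save(p,"s6.png"); st()
go(444.2,199.9,160,-107,"pot")
im=cv2.cvtColor(p["frame"],cv2.COLOR_RGB2BGR)[150:240,200:300]; cv2.imwrite("pics/s6z.png",cv2.resize(im,None,fx=6,fy=6))
```

```text
t 14.7 pos [603.9  64.4  95.3] rot [-1.7995e+02  2.0000e-02 -1.0700e+02] F [ 0.2  0.  -1.2] w 15.7 q [  6.  31.   5.  64.   0. -67.]
t 14.75 pos [603.9  64.4  95.3] rot [-1.7995e+02  2.0000e-02 -1.0700e+02] F [-1.   0.5 -0.3] w 15.1 q [  6.  31.   5.  64.  -0. -67.]
pot t [-82.9 192.3 -64.9] a [-0.05  0.02 -0.  ] rows>= 4.4
```

View pics/s6z.png

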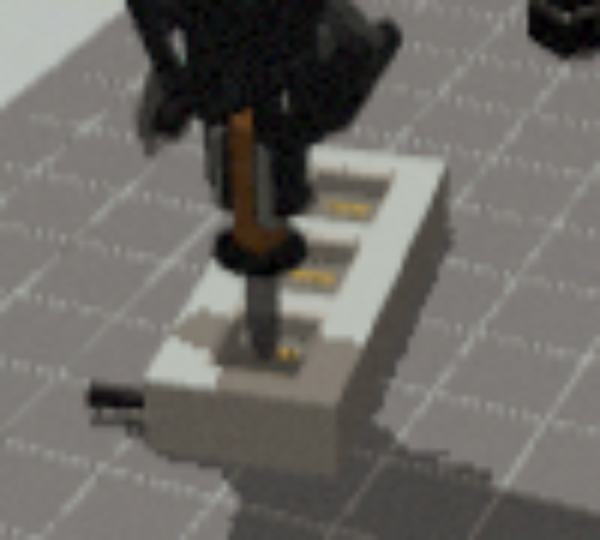

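The zoomed side view shows the tip well down inside the left bay at (265,350), near the contacts. Back to the pot for the second dip.

>>> send_rows --plan '[{"tx": 0, "ty": 0, "tz": -25, "ax": 0, "ay": 0, "az": 0, "gripper": 5}, {"tx": 0, "ty": 0, "tz": -55, "ax": 0, "ay": 0, "az": 0, "gripper": 5}, {"tx": -6, "ty": 14, "tz": -64, "ax": 0, "ay": 0, "az": 0, "gripper": 5}, {"tx": -22, "ty": 51, "tz": -64, "ax": 0, "ay": 0, "az": 0, "gripper": 5}, {"tx": -40, "ty": 93, "tz": -64, "ax": 0, "ay": 0, "az": 0, "gripper": 5}, {"tx": -58, "ty": 135, "tz": -64, "ax": 0, "ay": 0, "az": 0, "gripper": 5}, {"tx": -75, "ty": 174, "tz": -64, "ax": 0, "ay": 0, "az": 0, "gripper": 5}, {"tx": -82.6, "ty": 192, "tz": -64, "ax": 0, "ay": 0, "az": 0, "gripper": 5}, {"tx": -82.6, "ty": 192, "tz": -60, "ax": 0, "ay": 0, "az": 0, "gripper": 5}, {"tx": -82.6, "ty": 192, "tz": -40, "ax": 0, "ay": 0, "az": 0, "gripper": 5}, {"tx": -82.6, "ty": 192, "tz": -15, "ax": 0, "ay": 0, "az": 0, "gripper": 5}, {"tx": -82.6, "ty": 192, "tz": 5, "ax": 0, "ay": 0, "az": 0, "gripper": 5}, {"tx": -82.6, "ty": 192, "tz": 13.5, "ax": 0, "ay": 0, "az": 0, "gripper": 5}, {"tx": -82.6, "ty": 192, "tz": 13.5, "ax": 0, "ay": 0, "az": 0, "gripper": 5}, {"tx": -82.6, "ty": 192, "tz": 13.5, "ax": 0, "ay": 0, "az": 0, "gripper": 5}, {"tx": -82.6, "ty": 192, "tz": 13.5, "ax": 0, "ay": 0, "az": 0, "gripper": 5}, {"tx": -82.6, "ty": 192, "tz": 13.5, "ax": 0, "ay": 0, "az": 0, "gripper": 5}]'

```text
time: 16.45
eef_pos: [444.9, 199.8, 82.3]
tool_rot: [-179.9, 0.1, -107.0]
contact_force: [0.3, 0.4, -0.8]
width: 0.176
```

Run:
```python
from h import *
st(); p=capture("side"); im=cv2.cvtColor(p["frame"],cv2.COLOR_RGB2BGR)[200:300,230:330]; cv2.imwrite("pics/s7z.png",cv2.resize(im,None,fx=4,fy=4)); st()
go(613.8,3.7,95.6,-107,"bayM")
```

```text
t 16.45 pos [444.9 199.8  82.3] rot [-1.7991e+02  8.0000e-02 -1.0700e+02] F [ 0.3  0.4 -0.8] w 15.0 q [ 24.  19. -16.  55.  -0. -49.]
t 16.5 pos [444.8 199.8  82.2] rot [-1.7992e+02  7.0000e-02 -1.0701e+02] F [ 0.1 -0.   0.3] w 15.1 q [ 24.  19. -16.  55.   0. -49.]
bayM t [ 138.1 -219.   -13.3] a [-0.08  0.07 -0.01] rows>= 5.2
```

View pics/s7z.png

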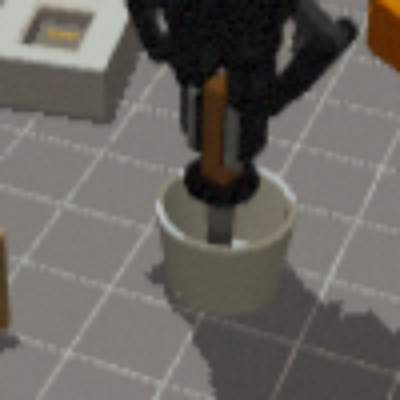

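The tip is inside the pot at (218,235) of the crop. On to the middle bay.

>>> send_rows --plan '[{"tx": 0, "ty": 0, "tz": -25, "ax": 0, "ay": 0, "az": 0, "gripper": 5}, {"tx": 0, "ty": 0, "tz": -60, "ax": 0, "ay": 0, "az": 0, "gripper": 5}, {"tx": 0, "ty": 0, "tz": -78, "ax": 0, "ay": 0, "az": 0, "gripper": 5}, {"tx": 11, "ty": -18, "tz": -78, "ax": 0, "ay": 0, "az": 0, "gripper": 5}, {"tx": 33, "ty": -53, "tz": -78, "ax": 0, "ay": 0, "az": 0, "gripper": 5}, {"tx": 58, "ty": -93, "tz": -78, "ax": 0, "ay": 0, "az": 0, "gripper": 5}, {"tx": 83, "ty": -133, "tz": -78, "ax": 0, "ay": 0, "az": 0, "gripper": 5}, {"tx": 108, "ty": -173, "tz": -78, "ax": 0, "ay": 0, "az": 0, "gripper": 5}, {"tx": 128, "ty": -204, "tz": -78, "ax": 0, "ay": 0, "az": 0, "gripper": 5}, {"tx": 138, "ty": -219.3, "tz": -70, "ax": 0, "ay": 0, "az": 0, "gripper": 5}, {"tx": 138, "ty": -219.3, "tz": -58, "ax": 0, "ay": 0, "az": 0, "gripper": 5}, {"tx": 138, "ty": -219.3, "tz": -45, "ax": 0, "ay": 0, "az": 0, "gripper": 5}, {"tx": 138, "ty": -219.3, "tz": -45, "ax": 0, "ay": 0, "az": 0, "gripper": 5}, {"tx": 138, "ty": -219.3, "tz": -30, "ax": 0, "ay": 0, "az": 0, "gripper": 5}, {"tx": 138, "ty": -219.3, "tz": -18, "ax": 0, "ay": 0, "az": 0, "gripper": 5}, {"tx": 138, "ty": -219.3, "tz": -13.5, "ax": 0, "ay": 0, "az": 0, "gripper": 5}, {"tx": 138, "ty": -219.3, "tz": -13.5, "ax": 0, "ay": 0, "az": 0, "gripper": 5}, {"tx": 138, "ty": -219.3, "tz": -13.5, "ax": 0, "ay": 0, "az": 0, "gripper": 5}, {"tx": 138, "ty": -219.3, "tz": -13.5, "ax": 0, "ay": 0, "az": 0, "gripper": 5}]'

```text
time: 18.4
eef_pos: [613.9, 3.6, 95.6]
tool_rot: [-179.9, 0.0, -107.0]
contact_force: [0.0, 0.2, -0.7]
width: 0.18
```

Run:
```python
from h import *
st(); p=capture("side"); im=cv2.cvtColor(p["frame"],cv2.COLOR_RGB2BGR)[140:240,200:300]; cv2.imwrite("pics/s8z.png",cv2.resize(im,None,fx=4,fy=4)); st()
go(444.2,199.9,81.6,-107,"pot")
```

```text
t 18.4 pos [613.9   3.6  95.6] rot [-1.7993e+02  2.0000e-02 -1.0699e+02] F [ 0.   0.2 -0.7] w 15.4 q [  0.  31.   6.  64.   0. -73.]
t 18.45 pos [613.9   3.5  95.6] rot [-1.7992e+02  2.0000e-02 -1.0700e+02] F [ 0.8 -0.9 -0.8] w 15.2 q [  0.  31.   6.  64.   0. -73.]
pot t [-138.2  219.8   13.8] a [-0.08  0.02  0.  ] rows>= 5.2
```

View pics/s8z.png

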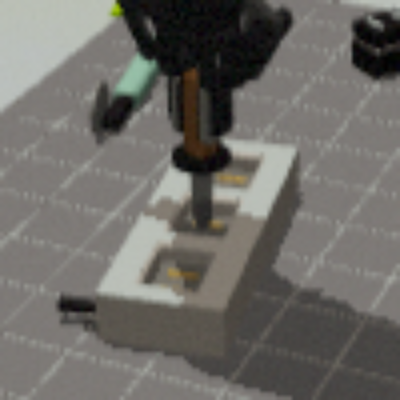

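The tip is down in the middle bay at (203,220) of the crop. Third dip next.

>>> send_rows --plan '[{"tx": 0, "ty": 0, "tz": -25, "ax": 0, "ay": 0, "az": 0, "gripper": 5}, {"tx": 0, "ty": 0, "tz": -55, "ax": 0, "ay": 0, "az": 0, "gripper": 5}, {"tx": -8, "ty": 13, "tz": -64, "ax": 0, "ay": 0, "az": 0, "gripper": 5}, {"tx": -28, "ty": 45, "tz": -64, "ax": 0, "ay": 0, "az": 0, "gripper": 5}, {"tx": -53, "ty": 85, "tz": -64, "ax": 0, "ay": 0, "az": 0, "gripper": 5}, {"tx": -78, "ty": 125, "tz": -64, "ax": 0, "ay": 0, "az": 0, "gripper": 5}, {"tx": -103, "ty": 164, "tz": -64, "ax": 0, "ay": 0, "az": 0, "gripper": 5}, {"tx": -126, "ty": 201, "tz": -64, "ax": 0, "ay": 0, "az": 0, "gripper": 5}, {"tx": -138.1, "ty": 219.6, "tz": -64, "ax": 0, "ay": 0, "az": 0, "gripper": 5}, {"tx": -138.1, "ty": 219.6, "tz": -60, "ax": 0, "ay": 0, "az": 0, "gripper": 5}, {"tx": -138.1, "ty": 219.6, "tz": -40, "ax": 0, "ay": 0, "az": 0, "gripper": 5}, {"tx": -138.1, "ty": 219.6, "tz": -15, "ax": 0, "ay": 0, "az": 0, "gripper": 5}, {"tx": -138.1, "ty": 219.6, "tz": 5, "ax": 0, "ay": 0, "az": 0, "gripper": 5}, {"tx": -138.1, "ty": 219.6, "tz": 13.5, "ax": 0, "ay": 0, "az": 0, "gripper": 5}, {"tx": -138.1, "ty": 219.6, "tz": 13.5, "ax": 0, "ay": 0, "az": 0, "gripper": 5}, {"tx": -138.1, "ty": 219.6, "tz": 13.5, "ax": 0, "ay": 0, "az": 0, "gripper": 5}, {"tx": -138.1, "ty": 219.6, "tz": 13.5, "ax": 0, "ay": 0, "az": 0, "gripper": 5}, {"tx": -138.1, "ty": 219.6, "tz": 13.5, "ax": 0, "ay": 0, "az": 0, "gripper": 5}]'

```text
time: 20.25
eef_pos: [444.6, 200.0, 82.3]
tool_rot: [-179.9, 0.1, -107.0]
contact_force: [-0.5, 0.0, -0.4]
width: 0.177
```

Run:
```python
from h import *
st(); p=capture("side"); im=cv2.cvtColor(p["frame"],cv2.COLOR_RGB2BGR)[200:300,230:330]; cv2.imwrite("pics/s9z.png",cv2.resize(im,None,fx=4,fy=4)); st()
go(624.2,-57.4,95.6,-107,"bayR")
```

```text
t 20.25 pos [444.6 200.   82.3] rot [-1.7990e+02  8.0000e-02 -1.0701e+02] F [-0.5  0.  -0.4] w 15.1 q [ 24.  19. -16.  55.  -0. -49.]
t 20.3 pos [444.5 200.   82.2] rot [-1.7992e+02  7.0000e-02 -1.0700e+02] F [-0.4 -0.6  0.5] w 15.3 q [ 24.  19. -16.  55.   0. -49.]
bayR t [ 193.6 -247.2  -13.3] a [-0.08  0.07 -0.  ] rows>= 6.3
```

View pics/s9z.png

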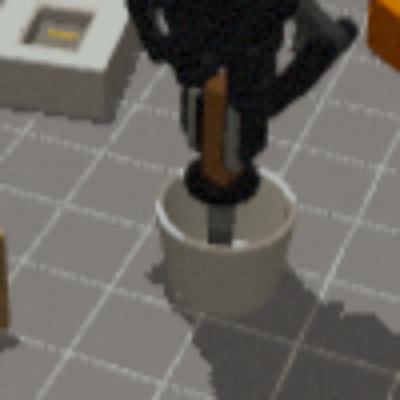

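The tip is in the pot again at (218,235). Now the right bay.

>>> send_rows --plan '[{"tx": 0, "ty": 0, "tz": -25, "ax": 0, "ay": 0, "az": 0, "gripper": 5}, {"tx": 0, "ty": 0, "tz": -60, "ax": 0, "ay": 0, "az": 0, "gripper": 5}, {"tx": 0, "ty": 0, "tz": -78, "ax": 0, "ay": 0, "az": 0, "gripper": 5}, {"tx": 14, "ty": -18, "tz": -78, "ax": 0, "ay": 0, "az": 0, "gripper": 5}, {"tx": 40, "ty": -51, "tz": -78, "ax": 0, "ay": 0, "az": 0, "gripper": 5}, {"tx": 70, "ty": -89, "tz": -78, "ax": 0, "ay": 0, "az": 0, "gripper": 5}, {"tx": 100, "ty": -128, "tz": -78, "ax": 0, "ay": 0, "az": 0, "gripper": 5}, {"tx": 130, "ty": -166, "tz": -78, "ax": 0, "ay": 0, "az": 0, "gripper": 5}, {"tx": 158, "ty": -202, "tz": -78, "ax": 0, "ay": 0, "az": 0, "gripper": 5}, {"tx": 180, "ty": -230, "tz": -78, "ax": 0, "ay": 0, "az": 0, "gripper": 5}, {"tx": 193.5, "ty": -247.4, "tz": -70, "ax": 0, "ay": 0, "az": 0, "gripper": 5}, {"tx": 193.5, "ty": -247.4, "tz": -55, "ax": 0, "ay": 0, "az": 0, "gripper": 5}, {"tx": 193.5, "ty": -247.4, "tz": -45, "ax": 0, "ay": 0, "az": 0, "gripper": 5}, {"tx": 193.5, "ty": -247.4, "tz": -45, "ax": 0, "ay": 0, "az": 0, "gripper": 5}, {"tx": 193.5, "ty": -247.4, "tz": -30, "ax": 0, "ay": 0, "az": 0, "gripper": 5}, {"tx": 193.5, "ty": -247.4, "tz": -18, "ax": 0, "ay": 0, "az": 0, "gripper": 5}, {"tx": 193.5, "ty": -247.4, "tz": -13.5, "ax": 0, "ay": 0, "az": 0, "gripper": 5}, {"tx": 193.5, "ty": -247.4, "tz": -13.5, "ax": 0, "ay": 0, "az": 0, "gripper": 5}, {"tx": 193.5, "ty": -247.4, "tz": -13.5, "ax": 0, "ay": 0, "az": 0, "gripper": 5}, {"tx": 193.5, "ty": -247.4, "tz": -13.5, "ax": 0, "ay": 0, "az": 0, "gripper": 5}]'

```text
time: 22.3
eef_pos: [624.3, -57.6, 95.6]
tool_rot: [-179.9, 0.0, -107.0]
contact_force: [-0.5, -0.4, 0.1]
width: 0.179
```

Run:
```python
from h import *
st(); p=capture("side"); im=cv2.cvtColor(p["frame"],cv2.COLOR_RGB2BGR)[140:240,200:300]; cv2.imwrite("pics/s10z.png",cv2.resize(im,None,fx=4,fy=4)); st()
go(571.4,289.2,83,-107,"stand")
go(571.4,289.2,160,-107,"stand")
```

```text
t 22.3 pos [624.3 -57.6  95.6] rot [-1.7992e+02  2.0000e-02 -1.0699e+02] F [-0.5 -0.4  0.1] w 15.3 q [ -5.  33.   8.  65.   0. -78.]
t 22.35 pos [624.3 -57.6  95.6] rot [-1.7992e+02  2.0000e-02 -1.0699e+02] F [ 0.8 -0.5 -0.2] w 15.4 q [ -5.  33.   8.  65.  -0. -78.]
stand t [-316.2  152.    12.5] a [-0.08  0.02  0.01] rows>= 7.0
stand t [-316.3  151.9  -64.5] a [-0.08  0.02  0.01] rows>= 7.1
```

View pics/s10z.png

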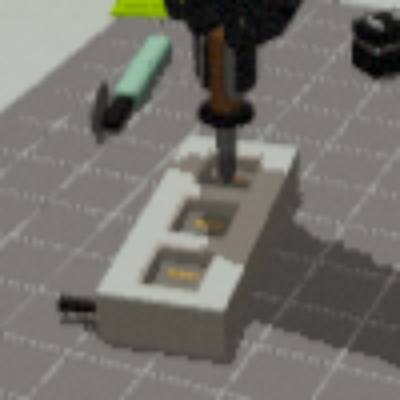

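The tip is down in the right bay at (228,178). Returning to above the stand.

>>> send_rows --plan '[{"tx": 0, "ty": 0, "tz": -25, "ax": 0, "ay": 0, "az": 0, "gripper": 5}, {"tx": 0, "ty": 0, "tz": -55, "ax": 0, "ay": 0, "az": 0, "gripper": 5}, {"tx": -18, "ty": 8.6, "tz": -70, "ax": 0, "ay": 0, "az": 0, "gripper": 5}, {"tx": -54, "ty": 26, "tz": -70, "ax": 0, "ay": 0, "az": 0, "gripper": 5}, {"tx": -96, "ty": 46, "tz": -70, "ax": 0, "ay": 0, "az": 0, "gripper": 5}, {"tx": -138, "ty": 66, "tz": -70, "ax": 0, "ay": 0, "az": 0, "gripper": 5}, {"tx": -180, "ty": 86, "tz": -70, "ax": 0, "ay": 0, "az": 0, "gripper": 5}, {"tx": -222, "ty": 107, "tz": -70, "ax": 0, "ay": 0, "az": 0, "gripper": 5}, {"tx": -262, "ty": 126, "tz": -70, "ax": 0, "ay": 0, "az": 0, "gripper": 5}, {"tx": -295, "ty": 142, "tz": -70, "ax": 0, "ay": 0, "az": 0, "gripper": 5}, {"tx": -316.2, "ty": 152, "tz": -70, "ax": 0, "ay": 0, "az": 0, "gripper": 5}, {"tx": -316.2, "ty": 152, "tz": -70, "ax": 0, "ay": 0, "az": 0, "gripper": 5}, {"tx": -316.2, "ty": 152, "tz": -70, "ax": 0, "ay": 0, "az": 0, "gripper": 5}, {"tx": -316.2, "ty": 152, "tz": -70, "ax": 0, "ay": 0, "az": 0, "gripper": 5}, {"tx": -316.2, "ty": 152, "tz": -70, "ax": 0, "ay": 0, "az": 0, "gripper": 5}]'

```text
time: 23.85
eef_pos: [571.3, 287.8, 165.0]
tool_rot: [-180.0, -0.0, -107.1]
contact_force: [0.1, 0.1, -0.5]
width: 0.18
```

Run:
```python
from h import *
st(); p=capture("side"); save(p,"s11.png"); im=cv2.cvtColor(p["frame"],cv2.COLOR_RGB2BGR)[150:300,150:270]; cv2.imwrite("pics/s11z.png",cv2.resize(im,None,fx=4,fy=4)); st()
go(571.6,289.2,83,-107,"stand")
```

```text
t 23.85 pos [571.3 287.8 165. ] rot [-1.7999e+02 -1.0000e-02 -1.0711e+02] F [ 0.1  0.1 -0.5] w 15.3 q [ 27.  32.  17.  75.  -0. -46.]
t 23.9 pos [571.3 287.8 165. ] rot [-179.99   -0.   -107.11] F [ 0.7 -0.2 -0.5] w 15.6 q [ 27.  32.  17.  75.  -0. -46.]
stand t [-1.4  0.1 82. ] a [-0.01 -0.   -0.11] rows>= 1.6
```

View pics/s11z.png

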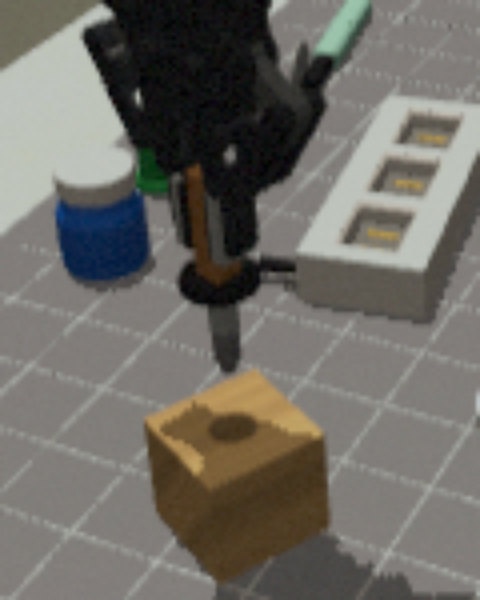

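The brush is upright at (225,340) over the hole at (232,428). Inserting.

>>> send_rows --plan '[{"tx": -1.0, "ty": 0, "tz": 15, "ax": 0, "ay": 0, "az": 0, "gripper": 5}, {"tx": -1.0, "ty": 0, "tz": 25, "ax": 0, "ay": 0, "az": 0, "gripper": 5}, {"tx": -1.0, "ty": 0, "tz": 28, "ax": 0, "ay": 0, "az": 0, "gripper": 5}, {"tx": -1.0, "ty": 0, "tz": 36, "ax": 0, "ay": 0, "az": 0, "gripper": 5}, {"tx": -1.0, "ty": 0, "tz": 46, "ax": 0, "ay": 0, "az": 0, "gripper": 5}, {"tx": -1.0, "ty": 0, "tz": 56, "ax": 0, "ay": 0, "az": 0, "gripper": 5}, {"tx": -1.0, "ty": 0, "tz": 66, "ax": 0, "ay": 0, "az": 0, "gripper": 5}, {"tx": -1.0, "ty": 0, "tz": 74, "ax": 0, "ay": 0, "az": 0, "gripper": 5}, {"tx": -1.0, "ty": 0, "tz": 80, "ax": 0, "ay": 0, "az": 0, "gripper": 5}, {"tx": -1.0, "ty": 0, "tz": 82.5, "ax": 0, "ay": 0, "az": 0, "gripper": 5}, {"tx": -1.0, "ty": 0, "tz": 82.5, "ax": 0, "ay": 0, "az": 0, "gripper": 5}, {"tx": -1.0, "ty": 0, "tz": 82.5, "ax": 0, "ay": 0, "az": 0, "gripper": 5}]'

```text
time: 25.1
eef_pos: [571.5, 290.3, 82.7]
tool_rot: [-180.0, 0.0, -107.0]
contact_force: [0.1, -0.6, -0.4]
width: 0.18
```

Run:
```python
from h import *
st(); p=capture("side"); im=cv2.cvtColor(p["frame"],cv2.COLOR_RGB2BGR)[150:300,150:270]; cv2.imwrite("pics/s12z.png",cv2.resize(im,None,fx=4,fy=4)); st()
```

```text
t 25.1 pos [571.5 290.3  82.7] rot [-1.7996e+02  4.0000e-02 -1.0699e+02] F [ 0.1 -0.6 -0.4] w 15.3 q [ 27.  35.  10.  65.   0. -46.]
t 25.15 pos [571.5 290.3  82.8] rot [-1.7996e+02  4.0000e-02 -1.0699e+02] F [-0.5 -0.3 -1. ] w 15.2 q [ 27.  35.  10.  65.   0. -46.]
```

View pics/s12z.png

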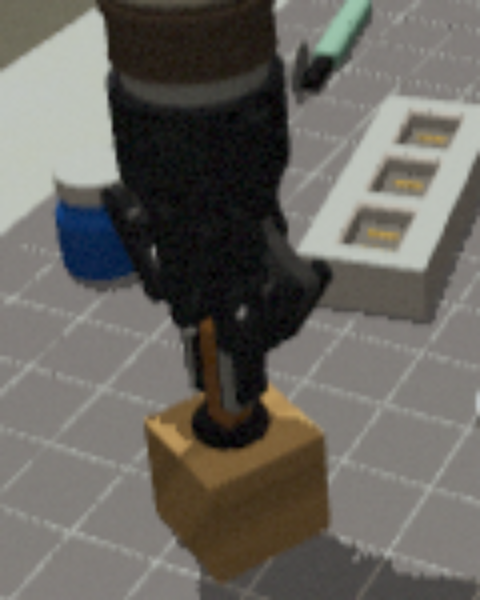

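The collar sits on the stand. Lowering the last millimetre, opening and backing off.

>>> send_rows --plan '[{"tx": 0, "ty": 0, "tz": 0.8, "ax": 0, "ay": 0, "az": 0, "gripper": 5}, {"tx": 0, "ty": 0, "tz": 0.8, "ax": 0, "ay": 0, "az": 0, "gripper": 5}, {"tx": 0, "ty": 0, "tz": 0.8, "ax": 0, "ay": 0, "az": 0, "gripper": 85}, {"tx": 0, "ty": 0, "tz": 0.8, "ax": 0, "ay": 0, "az": 0, "gripper": 85}, {"tx": 0, "ty": 0, "tz": 0.8, "ax": 0, "ay": 0, "az": 0, "gripper": 85}, {"tx": 0, "ty": 0, "tz": 0.8, "ax": 0, "ay": 0, "az": 0, "gripper": 85}, {"tx": 0, "ty": 0, "tz": 0.8, "ax": 0, "ay": 0, "az": 0, "gripper": 85}, {"tx": 0, "ty": 0, "tz": 0.8, "ax": 0, "ay": 0, "az": 0, "gripper": 85}, {"tx": 0, "ty": 0, "tz": -25, "ax": 0, "ay": 0, "az": 0, "gripper": 85}, {"tx": 0, "ty": 0, "tz": -65, "ax": 0, "ay": 0, "az": 0, "gripper": 85}, {"tx": 0, "ty": 0, "tz": -110, "ax": 0, "ay": 0, "az": 0, "gripper": 85}, {"tx": 0, "ty": 0, "tz": -150, "ax": 0, "ay": 0, "az": 0, "gripper": 85}, {"tx": 0, "ty": 0, "tz": -168, "ax": 0, "ay": 0, "az": 0, "gripper": 85}, {"tx": 0, "ty": 0, "tz": -168, "ax": 0, "ay": 0, "az": 0, "gripper": 85}, {"tx": 0, "ty": 0, "tz": -168, "ax": 0, "ay": 0, "az": 0, "gripper": 85}, {"tx": 0, "ty": 0, "tz": -168, "ax": 0, "ay": 0, "az": 0, "gripper": 85}]'

```text
time: 26.75
eef_pos: [570.3, 289.7, 248.0]
tool_rot: [179.8, -0.2, -107.0]
contact_force: [-0.0, -0.5, -0.7]
width: 0.998
```

Run:
```python
from h import *
st(); p=capture("side"); save(p,"s13.png"); survey(p); q=capture("wrist");save(q,"w13.png"); survey(q); t=capture("top"); print("top"); survey(t); save(t,"t13.png"); st()
go(440.6,-121,240,100)
```

```text
t 26.75 pos [570.3 289.7 248. ] rot [ 1.7984e+02 -1.6000e-01 -1.0700e+02] F [-0.  -0.5 -0.7] w 85.2 q [ 27.  30.  27.  87.   0. -46.]
pack (599, -307) 87 [ 598.5 -316.    40.4] [array([ 600.4, -320.6]), array([47.6, 35.4]), np.float64(54.4)]
pack (469, -300) 99 [ 463.5 -301.9   40.5] [array([ 464.4, -307.8]), array([42.6, 37.1]), np.float64(59.2)]
pack (437, -122) 130 [ 436.2 -115.9   40.7] [array([ 437.4, -121.1]), array([33.4, 47.2]), np.float64(8.8)]
dock 1030 34.5 [array([611.1,   0.8]), array([ 81.2, 212.9]), np.float64(9.7)]
stand 612 60.7 [array([568.9, 287.6]), array([65.4, 67. ]), np.float64(60.6)]
brushtop 90 [567.2 292.7 120.6] [array([568.6, 289. ]), array([16.8, 15.9]), np.float64(68.1)]
pot 264 47.5 [440.5 198.5  33.6] [array([440.6, 197.6]), array([69. , 71.3]), np.float64(22.6)]
dock 946 35.4 [array([612.2, 104.6]), array([25.7, 64.8]), np.float64(75.2)]
stand 2431 61.4 [array([571.8, 289.9]), array([64.3, 64. ]), np.float64(61.5)]
brushtop 325 [571.9 289.4 122.9] [array([572.2, 290.6]), array([16.1, 14.9]), np.float64(72.9)]
pot 1098 48.7 [444.  199.9  33.2] [array([
[... 234 characters left out ...]
]), array([44.6, 34. ]), np.float64(58.6)]
pack (437, -122) 189 [ 436.8 -122.1   41.4] [array([ 436.9, -121.9]), array([33.6, 43.6]), np.float64(8.4)]
dock 1353 35.7 [array([609.9,   2.2]), array([ 81.1, 205.3]), np.float64(9.7)]
stand 378 61.9 [array([567.8, 288.5]), array([64. , 63.8]), np.float64(61.5)]
brushtop 41 [567.3 288.4 121.8] [array([567.9, 288.9]), array([16.7, 16. ]), np.float64(75.2)]
pot 133 49.0 [439.6 197.9  33.3] [array([439.1, 198.3]), array([69.2, 70.8]), np.float64(63.6)]
t 26.9 pos [570.4 289.8 248.3] rot [ 1.7985e+02 -1.4000e-01 -1.0700e+02] F [-0.1 -0.5 -0.2] w 85.0 q [ 27.  30.  27.  87.   0. -46.]
 t [430.7   4.1   9.4] a [-1.40e-01 -2.40e-01  1.53e+02] rows>= 17.8
```

View pics/s13.png

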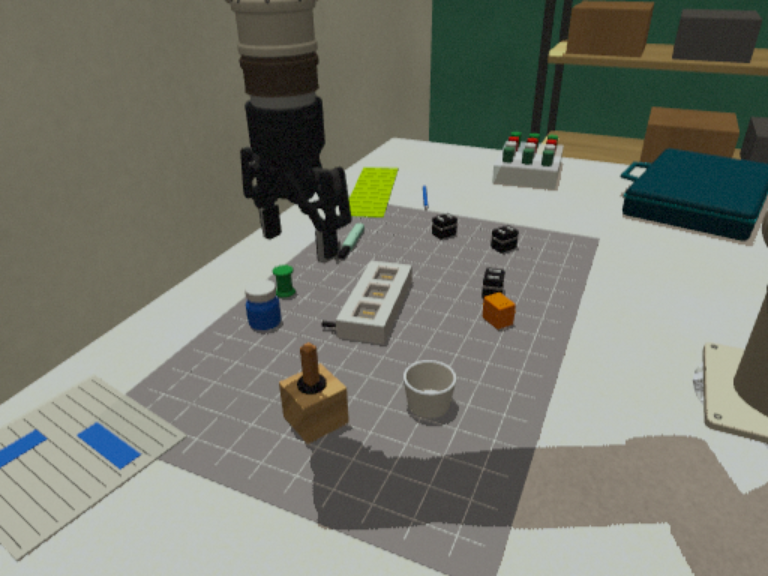

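View pics/t13.png

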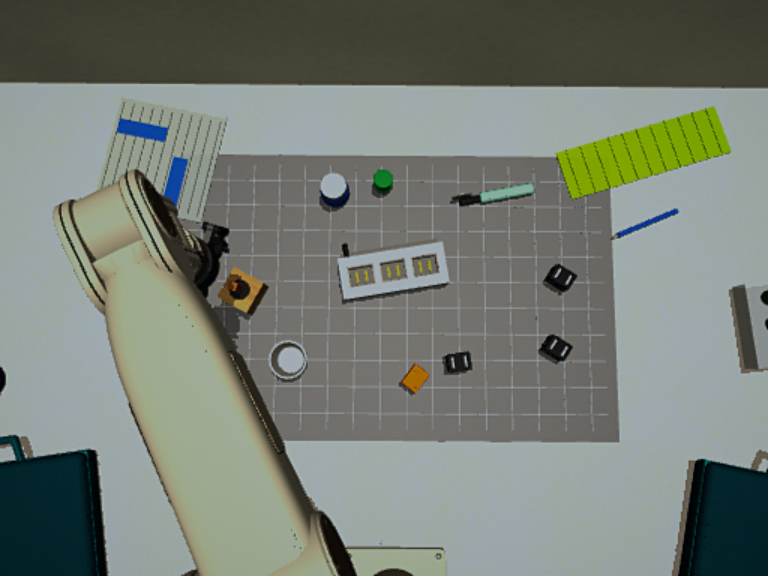

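The brush is back in its stand, upright at (309,365) in the side view, and the pot and packs haven't moved. Now to the nearest pack.

Run:
```python
from h import *
go(440.6,-121,180,-82)
```

```text
t [430.6   3.9  69.4] a [  0.18  -0.11 -25.  ] rows>= 8.7
```

>>> send_rows --plan '[{"tx": 25, "ty": 0.2, "tz": 4, "ax": 0, "ay": 0, "az": -2, "gripper": 85}, {"tx": 70, "ty": 0.6, "tz": 11, "ax": 0, "ay": 0, "az": -5, "gripper": 85}, {"tx": 115, "ty": 1, "tz": 18, "ax": 0, "ay": 0, "az": -8, "gripper": 85}, {"tx": 160, "ty": 1.4, "tz": 26, "ax": 0, "ay": 0, "az": -11, "gripper": 85}, {"tx": 205, "ty": 1.8, "tz": 33, "ax": 0, "ay": 0, "az": -14, "gripper": 85}, {"tx": 250, "ty": 2.2, "tz": 41, "ax": 0, "ay": 0, "az": -17, "gripper": 85}, {"tx": 295, "ty": 2.6, "tz": 48, "ax": 0, "ay": 0, "az": -20, "gripper": 85}, {"tx": 340, "ty": 3, "tz": 56, "ax": 0, "ay": 0, "az": -22, "gripper": 85}, {"tx": 380, "ty": 3.4, "tz": 63, "ax": 0, "ay": 0, "az": -24, "gripper": 85}, {"tx": 410, "ty": 3.7, "tz": 67, "ax": 0, "ay": 0, "az": -25, "gripper": 85}, {"tx": 430.4, "ty": 3.9, "tz": 69, "ax": 0, "ay": 0, "az": -25, "gripper": 85}, {"tx": 430.4, "ty": 3.9, "tz": 69, "ax": 0, "ay": 0, "az": -25, "gripper": 85}, {"tx": 430.4, "ty": 3.9, "tz": 69, "ax": 0, "ay": 0, "az": -25, "gripper": 85}, {"tx": 430.4, "ty": 3.9, "tz": 69, "ax": 0, "ay": 0, "az": -25, "gripper": 85}, {"tx": 430.4, "ty": 3.9, "tz": 69, "ax": 0, "ay": 0, "az": -25, "gripper": 85}, {"tx": 430.4, "ty": 3.9, "tz": 69, "ax": 0, "ay": 0, "az": -25, "gripper": 85}]'

```text
time: 28.5
eef_pos: [441.9, -119.6, 181.3]
tool_rot: [-180.0, 0.0, -81.9]
contact_force: [-0.5, 0.2, 0.4]
width: 0.999
```

Run:
```python
from h import *
st(); q=capture("wrist");save(q,"w14.png"); survey(q,packs=[(440.6,-121),(602,-319),(467,-308)]); st()
```

```text
t 28.5 pos [ 441.9 -119.6  181.3] rot [-179.99    0.    -81.91] F [-0.5  0.2  0.4] w 85.3 q [ -15.   11.  -11.   68.    0. -113.]
pack (440.6, -121) 1563 [ 440.6 -122.4   41.2] [array([ 440.7, -121.5]), array([33.3, 43. ]), np.float64(8.7)]
dock 6441 35.2 [array([619. , -29.9]), array([ 81.7, 137.8]), np.float64(9.8)]
t 28.55 pos [ 441.9 -119.7  181.3] rot [-179.99    0.    -81.92] F [-0.3  0.1 -0.3] w 85.0 q [ -15.   11.  -11.   68.    0. -113.]
```

View pics/w14.png

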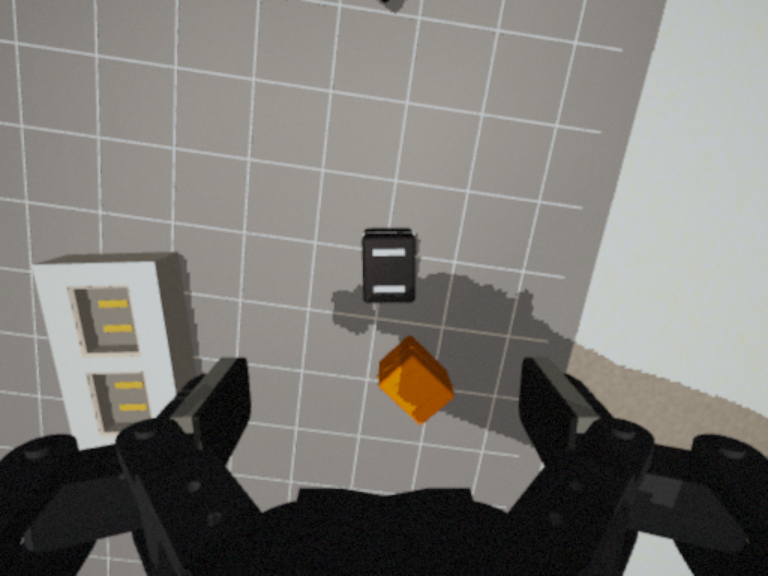

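The wrist view shows the pack at (388,266), well clear of the orange block at (415,380). Descending.

Run:
```python
from h import *
go(440.7,-121.5,17,-81.3)
```

```text
t [  1.7   1.5 164.3] a [-0.01  0.   -0.62] rows>= 3.3
```

>>> send_rows --plan '[{"tx": 1.6, "ty": 1.4, "tz": 25, "ax": 0, "ay": 0, "az": -0.6, "gripper": 85}, {"tx": 1.6, "ty": 1.4, "tz": 65, "ax": 0, "ay": 0, "az": -0.6, "gripper": 85}, {"tx": 1.6, "ty": 1.4, "tz": 105, "ax": 0, "ay": 0, "az": -0.6, "gripper": 85}, {"tx": 1.6, "ty": 1.4, "tz": 135, "ax": 0, "ay": 0, "az": -0.6, "gripper": 85}, {"tx": 1.6, "ty": 1.4, "tz": 155, "ax": 0, "ay": 0, "az": -0.6, "gripper": 85}, {"tx": 1.6, "ty": 1.4, "tz": 163.5, "ax": 0, "ay": 0, "az": -0.6, "gripper": 85}, {"tx": 1.6, "ty": 1.4, "tz": 163.5, "ax": 0, "ay": 0, "az": -0.6, "gripper": 85}, {"tx": 1.6, "ty": 1.4, "tz": 163.5, "ax": 0, "ay": 0, "az": -0.6, "gripper": 85}, {"tx": 1.6, "ty": 1.4, "tz": 163.5, "ax": 0, "ay": 0, "az": -0.6, "gripper": 85}]'

```text
time: 29.45
eef_pos: [441.8, -122.4, 19.1]
tool_rot: [-179.8, -0.1, -81.4]
contact_force: [0.5, -0.2, -0.5]
width: 0.992
```

Run:
```python
from h import *
st(); q=capture("wrist");save(q,"w15.png"); survey(q,packs=[(440.6,-121)]); st()
```

```text
t 29.45 pos [ 441.8 -122.4   19.1] rot [-1.7985e+02 -6.0000e-02 -8.1390e+01] F [ 0.5 -0.2 -0.5] w 84.8 q [ -15.   21.  -25.   44.    0. -114.]
pack (440.6, -121) 7019 [ 440.7 -124.3   41.1] [array([ 440.4, -121.3]), array([34.3, 44.5]), np.float64(8.4)]
t 29.5 pos [ 441.7 -122.4   19.1] rot [-1.7985e+02 -7.0000e-02 -8.1390e+01] F [-0.6 -0.  -0.2] w 84.8 q [ -15.   21.  -25.   44.    0. -114.]
```

View pics/w15.png

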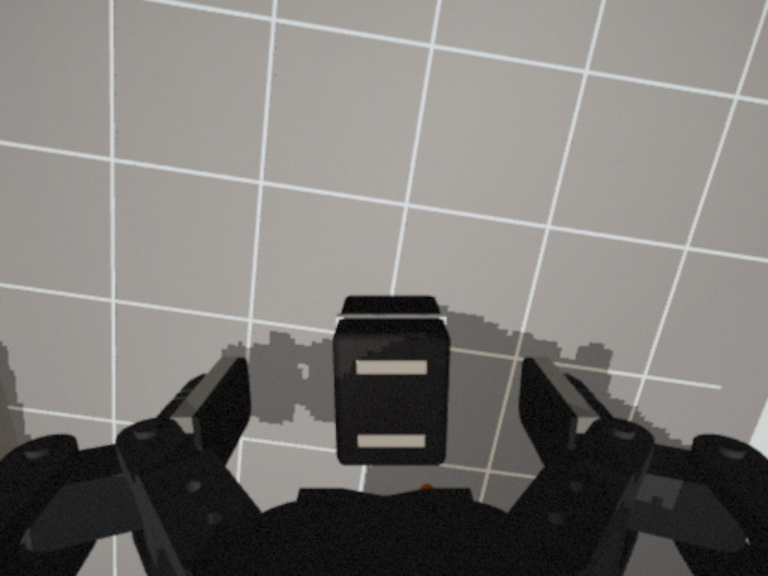

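The pack sits between the pads with its centre at column 391. A small correction, then close.

>>> send_rows --plan '[{"tx": -0.8, "ty": 0.8, "tz": 1, "ax": 0, "ay": 0, "az": 0, "gripper": 85}, {"tx": -0.8, "ty": 0.8, "tz": 1, "ax": 0, "ay": 0, "az": 0, "gripper": 85}, {"tx": -0.8, "ty": 0.8, "tz": 1, "ax": 0, "ay": 0, "az": 0, "gripper": 25}, {"tx": -0.8, "ty": 0.8, "tz": 1, "ax": 0, "ay": 0, "az": 0, "gripper": 25}, {"tx": -0.8, "ty": 0.8, "tz": 1, "ax": 0, "ay": 0, "az": 0, "gripper": 25}, {"tx": -0.8, "ty": 0.8, "tz": 1, "ax": 0, "ay": 0, "az": 0, "gripper": 25}, {"tx": -0.8, "ty": 0.8, "tz": 1, "ax": 0, "ay": 0, "az": 0, "gripper": 25}, {"tx": -0.8, "ty": 0.8, "tz": 1, "ax": 0, "ay": 0, "az": 0, "gripper": 25}, {"tx": -0.8, "ty": 0.8, "tz": 1, "ax": 0, "ay": 0, "az": 0, "gripper": 25}, {"tx": -0.8, "ty": 0.8, "tz": 1, "ax": 0, "ay": 0, "az": 0, "gripper": 25}]'

```text
time: 30.5
eef_pos: [439.9, -121.6, 17.0]
tool_rot: [-180.0, -0.0, -81.4]
contact_force: [0.1, -1.2, 3.7]
width: 0.384
```

Run:
```python
from h import *
st(); q=capture("wrist");save(q,"w16.png"); survey(q,packs=[(440.6,-121)]); st()
go(624.2,-57.4,130,-80.3,"bayR via")
s=env.state(); T=R.from_euler('xyz',s["tool_rot"],degrees=True)
W=cloud(q); m=region(W,(440.6,-121.4),35,38,46); k=T.inv().apply(W[m]-s["eef_pos"]); print(np.percentile(k[:,0],[0.5,1,50,99,99.5]).round(1),np.percentile(k[:,1],[.5,1,50,99,99.5]).round(1), np.median(W[m][:,2]))
```

```text
t 30.5 pos [ 439.9 -121.6   17. ] rot [-1.7996e+02 -2.0000e-02 -8.1400e+01] F [ 0.1 -1.2  3.7] w 32.8 q [ -15.   21.  -25.   44.   -0. -114.]
pack (440.6, -121) 8312 [ 441.  -125.7   41.1] [array([ 440.7, -121.7]), array([60.5, 44. ]), np.float64(9.2)]
t 30.55 pos [ 439.9 -121.6   17. ] rot [-1.7996e+02 -2.0000e-02 -8.1400e+01] F [ 0.5 -0.4  4.1] w 33.1 q [ -15.   21.  -25.   44.   -0. -114.]
bayR via t [ -35.8 -191.9 -112.8] a [-0.04 -0.02 -1.1 ] rows>= 4.5
[-21.1 -20.6   3.6  21.5  21.7] [-28.9 -27.1  -0.5  25.5  27.5] 41.14574279663957
```

View pics/w16.png

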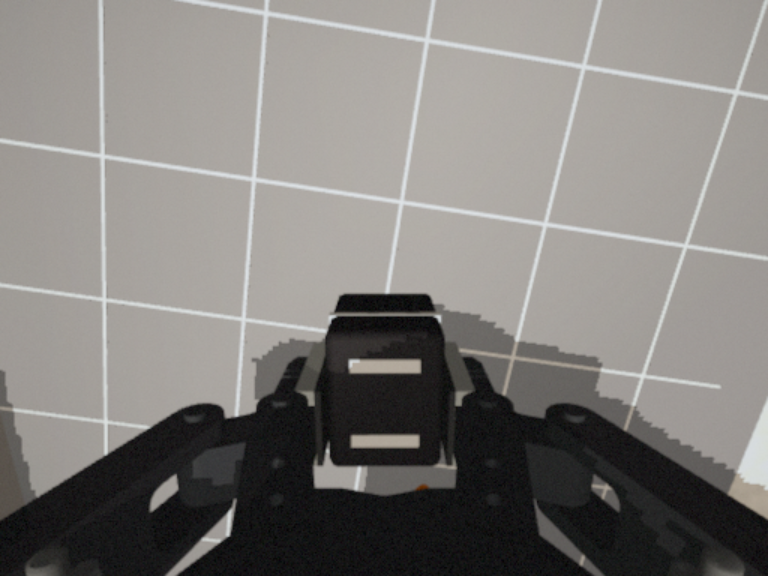

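The pack is held and centred (tool-x extents −21 to +21.7). Carrying it to above the left bay.

Run:
```python
from h import *
go(603.35,65.1,120,-80.3,"bayL via")
```

```text
bayL via t [-160.1 -189.6 -102.9] a [-0.04 -0.02 -1.1 ] rows>= 5.4
```

>>> send_rows --plan '[{"tx": 0, "ty": 0, "tz": -20, "ax": 0, "ay": 0, "az": 0, "gripper": 25}, {"tx": 0, "ty": 0, "tz": -55, "ax": 0, "ay": 0, "az": 0, "gripper": 25}, {"tx": -4, "ty": -5, "tz": -90, "ax": 0, "ay": 0, "az": -0.3, "gripper": 25}, {"tx": -20, "ty": -24, "tz": -103, "ax": 0, "ay": 0, "az": -0.5, "gripper": 25}, {"tx": -45, "ty": -53, "tz": -103, "ax": 0, "ay": 0, "az": -1.1, "gripper": 25}, {"tx": -72, "ty": -85, "tz": -103, "ax": 0, "ay": 0, "az": -1.1, "gripper": 25}, {"tx": -99, "ty": -117, "tz": -103, "ax": 0, "ay": 0, "az": -1.1, "gripper": 25}, {"tx": -126, "ty": -149, "tz": -103, "ax": 0, "ay": 0, "az": -1.1, "gripper": 25}, {"tx": -148, "ty": -175, "tz": -95, "ax": 0, "ay": 0, "az": -1.1, "gripper": 25}, {"tx": -158, "ty": -187, "tz": -75, "ax": 0, "ay": 0, "az": -1.1, "gripper": 25}, {"tx": -160.1, "ty": -189.6, "tz": -58, "ax": 0, "ay": 0, "az": -1.1, "gripper": 25}, {"tx": -160.1, "ty": -189.6, "tz": -53, "ax": 0, "ay": 0, "az": -1.1, "gripper": 25}, {"tx": -160.1, "ty": -189.6, "tz": -53, "ax": 0, "ay": 0, "az": -1.1, "gripper": 25}, {"tx": -160.1, "ty": -189.6, "tz": -53, "ax": 0, "ay": 0, "az": -1.1, "gripper": 25}, {"tx": -160.1, "ty": -189.6, "tz": -53, "ax": 0, "ay": 0, "az": -1.1, "gripper": 25}, {"tx": -160.1, "ty": -189.6, "tz": -53, "ax": 0, "ay": 0, "az": -1.1, "gripper": 25}]'

```text
time: 32.15
eef_pos: [603.6, 64.8, 71.0]
tool_rot: [-179.9, -0.0, -80.3]
contact_force: [-0.9, -0.7, -0.3]
width: 0.383
```

```bash
cat >> h.py <<'E'
def dockfit(q):
    W=cloud(q); m=region(W,(613.8,3.7),118,33,38)
    n,l,stats,c=cv2.connectedComponentsWithStats(m.astype(np.uint8))
    k=W[m]; print("dock",m.sum(),np.median(k[:,2]).round(1),[np.round(v,2) for v in rect(k[:,:2])])
    # bay centres from plate/holes: points below 32 inside dock outline
    th=np.radians(9.7); Rm=np.array([[np.cos(th),np.sin(th)],[-np.sin(th),np.cos(th)]])
    d=(k[:,:2]-[613.8,3.7])@Rm.T
    for e,(ax,s) in {"x-":(0,-1),"x+":(0,1),"y-":(1,-1),"y+":(1,1)}.items():
        print(e, np.percentile(d[:,ax],[0.2,1,99,99.8]).round(1)) if e in("x-","y-") else None
    for name,yc in (("L",62),("M",0),("R",-62)):
        # edges of hole in dock frame from top-face points around it
        row=d[(abs(d[:,1]-yc)<15)]; col=d[(abs(d[:,0])<11)&(abs(d[:,1]-yc)<31)]
        a=row[(row[:,0]<0)][:,0]; b=row[row[:,0]>0][:,0]; e=col[col[:,1]<yc][:,1]-yc; f=col[col[:,1]>yc][:,1]-yc
        g=lambda v,p: np.round(np.percentile(v,p),1) if len(v)>20 else None
        print(name,"x hole",g(a,99),g(b,1),"y hole",g(e,99),g(f,1),len(a),len(b),len(e),len(f))
E
python3 - <<'E'
from h import *
st(); q=capture("wrist");save(q,"w17.png"); dockfit(q); s=capture("side"); save(s,"s17.png"); st()
go(603.35,65.1,69,-80.3,"bayL")
E
```

```text
t 32.15 pos [603.6  64.8  71. ] rot [-1.7989e+02 -1.0000e-02 -8.0340e+01] F [-0.9 -0.7 -0.3] w 32.7 q [  6.  32.   3.  61.  -0. -94.]
dock 20865 35.2 [array([612.06,  12.05]), array([ 80.62, 136.88]), np.float64(9.69)]
x- [-40.2 -39.8  39.2  39.6]
y- [-59.4 -58.5  68.8  73.2]
L x hole -19.6 21.0 y hole -23.3 None 1109 923 417 0
M x hole -18.6 18.1 y hole -23.1 22.7 2056 2062 600 512
R x hole -18.6 17.9 y hole None 23.1 1125 1123 0 602
t 32.25 pos [603.4  65.   70.7] rot [-179.92   -0.    -80.32] F [-0.5  0.8 -0.8] w 32.5 q [  6.  32.   3.  61.  -0. -94.]
bayL t [-0.2  0.   1.7] a [-0.08 -0.01 -0.02] rows>= 0.0
```

View pics/w17.png

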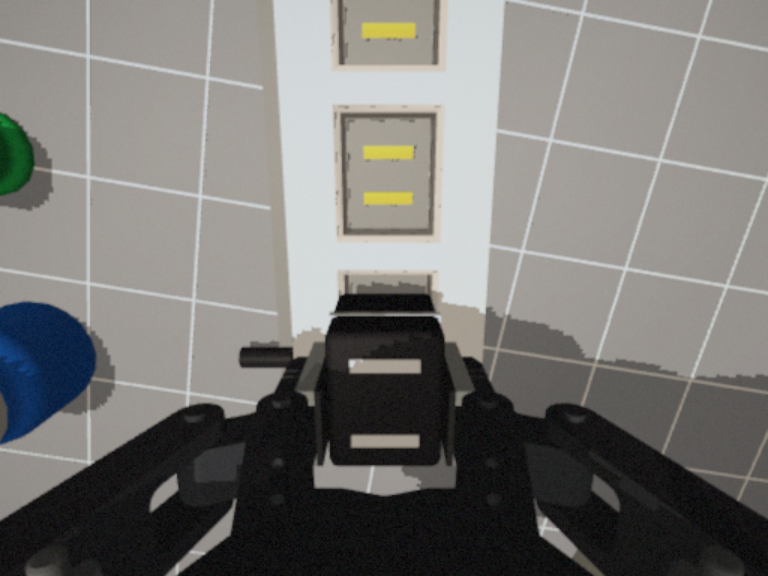

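View pics/s17.png

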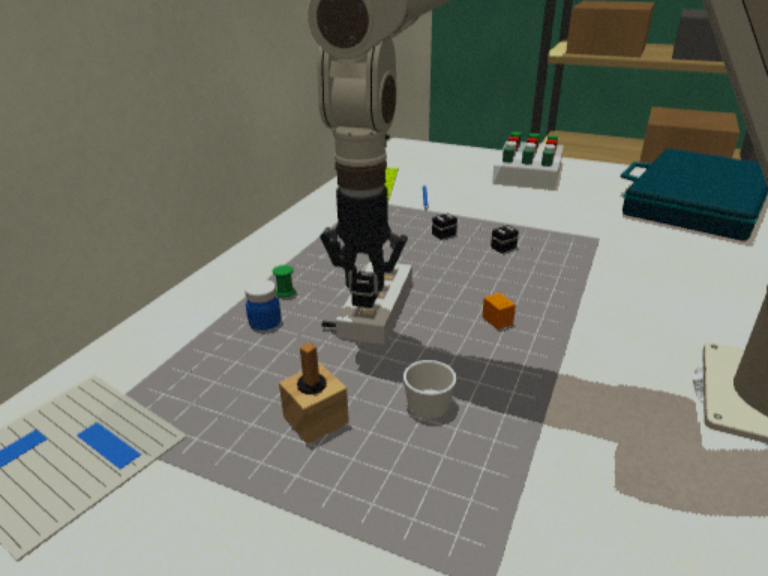

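The bay holes fit to within 0.3 mm of the assumed dock centre. I'm applying that correction and starting a gentle insertion.

>>> send_rows --plan '[{"tx": 0.1, "ty": 0.3, "tz": 6, "ax": 0, "ay": 0, "az": 0, "gripper": 25}, {"tx": 0.1, "ty": 0.3, "tz": 12, "ax": 0, "ay": 0, "az": 0, "gripper": 25}, {"tx": 0.1, "ty": 0.3, "tz": 15, "ax": 0, "ay": 0, "az": 0, "gripper": 25}, {"tx": 0.1, "ty": 0.3, "tz": 15, "ax": 0, "ay": 0, "az": 0, "gripper": 25}, {"tx": 0.1, "ty": 0.3, "tz": 17, "ax": 0, "ay": 0, "az": 0, "gripper": 25}, {"tx": 0.1, "ty": 0.3, "tz": 19, "ax": 0, "ay": 0, "az": 0, "gripper": 25}, {"tx": 0.1, "ty": 0.3, "tz": 21, "ax": 0, "ay": 0, "az": 0, "gripper": 25}, {"tx": 0.1, "ty": 0.3, "tz": 21, "ax": 0, "ay": 0, "az": 0, "gripper": 25}]'

```text
time: 33.05
eef_pos: [602.6, 65.1, 48.5]
tool_rot: [180.0, 0.0, -80.3]
contact_force: [0.0, 0.2, -1.1]
width: 0.385
```

Run:
```python
from h import *
st(); q=capture("wrist");save(q,"w18.png"); st()
```

```text
t 33.05 pos [602.6  65.1  48.5] rot [179.97   0.   -80.3 ] F [ 0.   0.2 -1.1] w 32.9 q [  6.  33.   1.  58.  -0. -94.]
t 33.1 pos [602.7  65.   48.7] rot [179.98   0.   -80.3 ] F [-0.5  0.3 -0.6] w 32.9 q [  6.  33.   1.  58.   0. -94.]
```

View pics/w18.png

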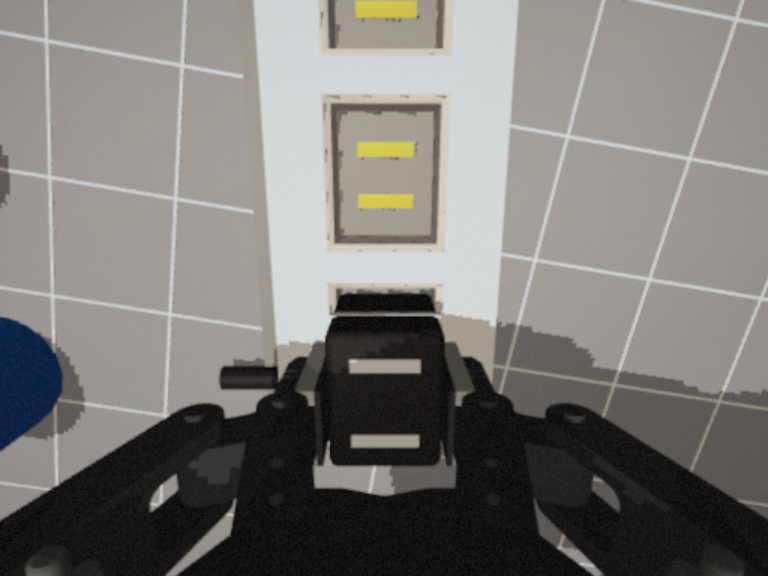

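No resistance at about 4 mm into the bay. Going on down to near the plate.

>>> send_rows --plan '[{"tx": 0, "ty": 0, "tz": 2, "ax": 0, "ay": 0, "az": 0, "gripper": 25}, {"tx": 0, "ty": 0, "tz": 4, "ax": 0, "ay": 0, "az": 0, "gripper": 25}, {"tx": 0, "ty": 0, "tz": 6, "ax": 0, "ay": 0, "az": 0, "gripper": 25}, {"tx": 0, "ty": 0, "tz": 7, "ax": 0, "ay": 0, "az": 0, "gripper": 25}, {"tx": 0, "ty": 0, "tz": 7, "ax": 0, "ay": 0, "az": 0, "gripper": 25}, {"tx": 0, "ty": 0, "tz": 7, "ax": 0, "ay": 0, "az": 0, "gripper": 25}]'

```text
time: 33.7
eef_pos: [602.8, 65.1, 41.8]
tool_rot: [180.0, 0.0, -80.3]
contact_force: [0.2, 0.9, -1.2]
width: 0.386
```

Run:
```python
from h import *
st(); q=capture("side"); im=cv2.cvtColor(q["frame"],cv2.COLOR_RGB2BGR)[140:240,200:300]; cv2.imwrite("pics/s19z.png",cv2.resize(im,None,fx=5,fy=5)); st()
```

```text
t 33.7 pos [602.8  65.1  41.8] rot [180.    0.  -80.3] F [ 0.2  0.9 -1.2] w 33.0 q [  6.  34.   1.  57.   0. -94.]
t 33.75 pos [602.8  65.1  41.8] rot [-179.99    0.    -80.29] F [-0.1  0.5 -1.5] w 32.6 q [  6.  34.   1.  57.   0. -94.]
```

View pics/s19z.png

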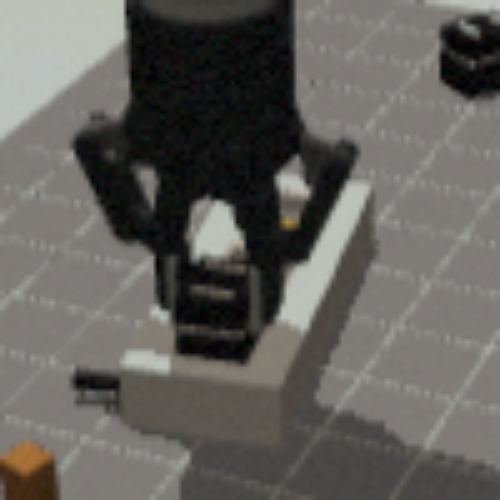

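The pack is down in the left bay, with the fingertips clear of the dock face. Releasing, rising, closing the fingers, then pressing.

>>> send_rows --plan '[{"tx": 0, "ty": 0, "tz": 0, "ax": 0, "ay": 0, "az": 0, "gripper": 85}, {"tx": 0, "ty": 0, "tz": 0, "ax": 0, "ay": 0, "az": 0, "gripper": 85}, {"tx": 0, "ty": 0, "tz": 0, "ax": 0, "ay": 0, "az": 0, "gripper": 85}, {"tx": 0, "ty": 0, "tz": 0, "ax": 0, "ay": 0, "az": 0, "gripper": 85}, {"tx": 0, "ty": 0, "tz": -10, "ax": 0, "ay": 0, "az": 0, "gripper": 85}, {"tx": 0, "ty": 0, "tz": -30, "ax": 0, "ay": 0, "az": 0, "gripper": 85}, {"tx": 0, "ty": 0, "tz": -45, "ax": 0, "ay": 0, "az": 0, "gripper": 85}, {"tx": 0, "ty": 0, "tz": -45, "ax": 0, "ay": 0, "az": 0, "gripper": 0}, {"tx": 0, "ty": 0, "tz": -45, "ax": 0, "ay": 0, "az": 0, "gripper": 0}, {"tx": 0, "ty": 0, "tz": -45, "ax": 0, "ay": 0, "az": 0, "gripper": 0}, {"tx": 0, "ty": 0, "tz": -45, "ax": 0, "ay": 0, "az": 0, "gripper": 0}, {"tx": 0, "ty": 0, "tz": -45, "ax": 0, "ay": 0, "az": 0, "gripper": 0}, {"tx": 0, "ty": 0, "tz": -45, "ax": 0, "ay": 0, "az": 0, "gripper": 0}, {"tx": 0, "ty": 0, "tz": -45, "ax": 0, "ay": 0, "az": 0, "gripper": 0}]'

```text
time: 35.15
eef_pos: [602.6, 65.1, 86.5]
tool_rot: [180.0, 0.0, -80.3]
contact_force: [0.5, 0.3, 0.1]
width: -0.004
```

Run:
```python
from h import *
st(); q=capture("wrist"); save(q,"w20.png"); W=cloud(q)
m=region(W,(603,64.8),35,55,75); k=W[m]; print(m.sum(), np.median(k,0), [np.round(v,1) for v in rect(k[:,:2])] if len(k)>5 else 0)
go(603.1,64.7,68,-80.3)
```

```text
t 35.15 pos [602.6  65.1  86.5] rot [179.97   0.   -80.3 ] F [0.5 0.3 0.1] w -0.3 q [  6.  31.   4.  63.  -0. -94.]
2569 [605.78903271  54.53405827  63.91451913] [array([604.8,  58.4]), array([34.1, 30.3]), np.float64(10.2)]
 t [ 0.4 -0.3 18.6] a [0.02 0.   0.  ] rows>= 0.4
```

View pics/w20.png

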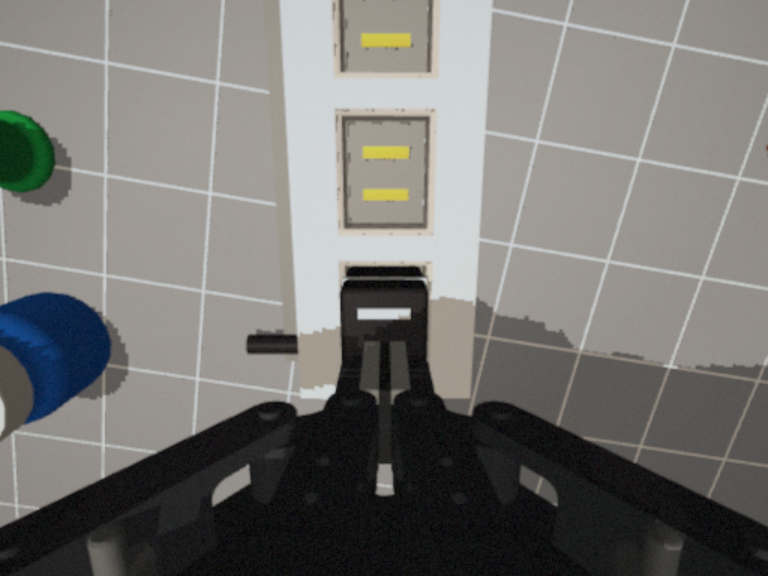

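The pack is seated at its dropped height (top about 64–65). Pressing.

>>> send_rows --plan '[{"tx": 0.3, "ty": -0.3, "tz": 10, "ax": 0, "ay": 0, "az": 0, "gripper": 0}, {"tx": 0.3, "ty": -0.3, "tz": 17, "ax": 0, "ay": 0, "az": 0, "gripper": 0}, {"tx": 0.3, "ty": -0.3, "tz": 20, "ax": 0, "ay": 0, "az": 0, "gripper": 0}, {"tx": 0.3, "ty": -0.3, "tz": 22, "ax": 0, "ay": 0, "az": 0, "gripper": 0}, {"tx": 0.3, "ty": -0.3, "tz": 24, "ax": 0, "ay": 0, "az": 0, "gripper": 0}, {"tx": 0.3, "ty": -0.3, "tz": 26, "ax": 0, "ay": 0, "az": 0, "gripper": 0}, {"tx": 0.3, "ty": -0.3, "tz": 27, "ax": 0, "ay": 0, "az": 0, "gripper": 0}, {"tx": 0.3, "ty": -0.3, "tz": 27, "ax": 0, "ay": 0, "az": 0, "gripper": 0}, {"tx": 0.3, "ty": -0.3, "tz": 27, "ax": 0, "ay": 0, "az": 0, "gripper": 0}]'

```text
time: 36.1
eef_pos: [603.0, 64.8, 60.4]
tool_rot: [-180.0, 0.0, -80.3]
contact_force: [-2.7, -0.4, 5.2]
width: 0.001
```

Run:
```python
from h import *
st()
```

```text
t 36.1 pos [603.   64.8  60.4] rot [-179.99    0.    -80.3 ] F [-2.7 -0.4  5.2] w 0.1 q [  6.  32.   2.  60.   0. -94.]
```

>>> send_rows --plan '[{"tx": 0, "ty": 0, "tz": 1, "ax": 0, "ay": 0, "az": 0, "gripper": 0}, {"tx": 0, "ty": 0, "tz": 2, "ax": 0, "ay": 0, "az": 0, "gripper": 0}, {"tx": 0, "ty": 0, "tz": 2, "ax": 0, "ay": 0, "az": 0, "gripper": 0}, {"tx": 0, "ty": 0, "tz": 2, "ax": 0, "ay": 0, "az": 0, "gripper": 0}]'

```text
time: 36.5
eef_pos: [603.0, 64.8, 60.2]
tool_rot: [-179.9, -0.0, -80.3]
contact_force: [-6.1, -0.7, 14.2]
width: 0.003
```

At 14 N the TCP stays at 60.2, so the plate has gone down. One firmer push, then lift and look.

>>> send_rows --plan '[{"tx": 0, "ty": 0, "tz": 2, "ax": 0, "ay": 0, "az": 0, "gripper": 0}, {"tx": 0, "ty": 0, "tz": 2, "ax": 0, "ay": 0, "az": 0, "gripper": 0}, {"tx": 0, "ty": 0, "tz": 2, "ax": 0, "ay": 0, "az": 0, "gripper": 0}, {"tx": 0, "ty": 0, "tz": -10, "ax": 0, "ay": 0, "az": 0, "gripper": 0}, {"tx": 0, "ty": 0, "tz": -35, "ax": 0, "ay": 0, "az": 0, "gripper": 0}, {"tx": 0, "ty": 0, "tz": -75, "ax": 0, "ay": 0, "az": 0, "gripper": 85}, {"tx": 0, "ty": 0, "tz": -110, "ax": 0, "ay": 0, "az": 0, "gripper": 85}, {"tx": 0, "ty": 0, "tz": -124, "ax": 0, "ay": 0, "az": 0, "gripper": 85}, {"tx": 0, "ty": 0, "tz": -124, "ax": 0, "ay": 0, "az": 0, "gripper": 85}, {"tx": 0, "ty": 0, "tz": -124, "ax": 0, "ay": 0, "az": 0, "gripper": 85}]'

```text
time: 37.5
eef_pos: [603.1, 64.8, 181.1]
tool_rot: [180.0, 0.0, -80.3]
contact_force: [-0.6, -0.2, -0.4]
width: 0.848
```

Run:
```python
from h import *
st(); q=capture("wrist"); save(q,"w21.png"); W=cloud(q); dockfit(q)
m=region(W,(603,64.8),35,52,75); k=W[m]; print("packL",m.sum(), np.median(k,0), [np.round(v,1) for v in rect(k[:,:2])] if len(k)>5 else 0)
t=capture("top"); survey(t); save(t,"t21.png")
go(467.5,-308,180,-122)
```

```text
t 37.5 pos [603.1  64.8 181.1] rot [179.99   0.   -80.3 ] F [-0.6 -0.2 -0.4] w 72.4 q [  6.  27.  12.  75.   0. -94.]
dock 12589 35.2 [array([612.67,   7.92]), array([ 80.22, 196.57]), np.float64(9.72)]
x- [-40.2 -39.8  39.1  39.6]
y- [-93.5 -92.7 100.9 102.2]
L x hole -18.8 19.3 y hole -21.1 30.2 663 640 188 22
M x hole -18.5 18.3 y hole -23.4 23.2 803 799 235 187
R x hole -18.9 18.2 y hole -22.8 23.3 947 948 282 220
packL 1789 [603.67577444  63.97942736  59.09693216] [array([603.7,  65.2]), array([33.8, 43.8]), np.float64(10.4)]
pack (599, -307) 188 [ 599.2 -319.8   41.7] [array([ 598.9, -321. ]), array([44.3, 34.7]), np.float64(56.6)]
pack (469, -300) 194 [ 463.2 -308.6   41.8] [array([ 464. , -309.4]), array([44.8, 34.4]), np.float64(60.0)]
dock 715 35.7 [array([618.1, -45. ]), array([ 80.4, 108.7]), np.float64(9.6)]
stand 377 62.0 [array([568.2, 288.7]), array([65.7, 63.8]), np.float64(61.8)]
brushtop 41 [567.4 288.4 122.4] [array([568.1, 289. ]), array([15.9, 15.9]), np.float64(76.4)]
pot 111 49.1 [439.4 198.1  33.2] [array([440. , 202.1]), array([61.9, 70. ]), np.float64(82.3)]
 t [3.447e+02 1.955e+02 3.000e-01] a [ 0.19 -0.06 41.7 ] rows>= 7.9
```

View pics/t21.png

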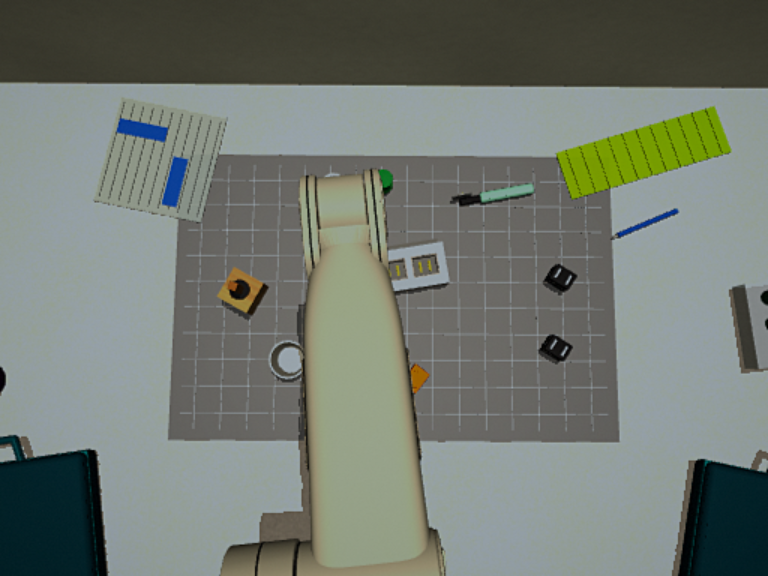

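View pics/w21.png

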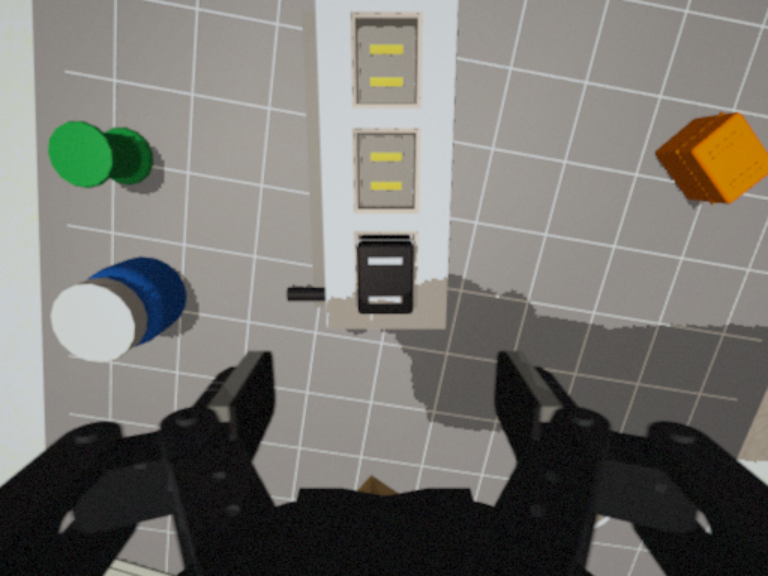

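The left pack's top is 23.9 mm above the dock, so it is fully home. The other two packs are still in place. On to the pack near (467, -308).

>>> send_rows --plan '[{"tx": 20, "ty": 11, "tz": 0, "ax": 0, "ay": 0, "az": 3, "gripper": 85}, {"tx": 55, "ty": 31, "tz": 0, "ax": 0, "ay": 0, "az": 8, "gripper": 85}, {"tx": 97, "ty": 55, "tz": 0, "ax": 0, "ay": 0, "az": 13, "gripper": 85}, {"tx": 140, "ty": 79, "tz": 0, "ax": 0, "ay": 0, "az": 18, "gripper": 85}, {"tx": 183, "ty": 104, "tz": 0, "ax": 0, "ay": 0, "az": 23, "gripper": 85}, {"tx": 226, "ty": 128, "tz": 0, "ax": 0, "ay": 0, "az": 28, "gripper": 85}, {"tx": 269, "ty": 152, "tz": 0, "ax": 0, "ay": 0, "az": 33, "gripper": 85}, {"tx": 308, "ty": 175, "tz": 0, "ax": 0, "ay": 0, "az": 38, "gripper": 85}, {"tx": 335, "ty": 190, "tz": 0, "ax": 0, "ay": 0, "az": 41.7, "gripper": 85}, {"tx": 344.7, "ty": 195.5, "tz": 0, "ax": 0, "ay": 0, "az": 41.7, "gripper": 85}, {"tx": 344.7, "ty": 195.5, "tz": 0, "ax": 0, "ay": 0, "az": 41.7, "gripper": 85}, {"tx": 344.7, "ty": 195.5, "tz": 0, "ax": 0, "ay": 0, "az": 41.7, "gripper": 85}, {"tx": 344.7, "ty": 195.5, "tz": 0, "ax": 0, "ay": 0, "az": 41.7, "gripper": 85}, {"tx": 344.7, "ty": 195.5, "tz": 0, "ax": 0, "ay": 0, "az": 41.7, "gripper": 85}]'

```text
time: 39.0
eef_pos: [469.1, -306.5, 181.7]
tool_rot: [180.0, 0.0, -121.8]
contact_force: [1.1, -0.8, -0.9]
width: 0.994
```

Run:
```python
from h import *
st(); q=capture("wrist"); save(q,"w22.png"); survey(q,packs=[(467.5,-308),(603,-320)])
r=[(467.5,-308)]
W=cloud(q); m=region(W,(467.5,-308),38,34,50); b=rect(W[m][:,:2]); print(b)
a=b[2] if b[1][0]>b[1][1] else b[2]-90  # long axis angle
for yaw in (a-180,): go(b[0][0],b[0][1],17,yaw,"long %.1f"%a)
st()
```

```text
t 39.0 pos [ 469.1 -306.5  181.7] rot [ 1.7998e+02  1.0000e-02 -1.2185e+02] F [ 1.1 -0.8 -0.9] w 84.9 q [-33.  22.   4.  72.   0. -91.]
pack (467.5, -308) 1570 [ 467.1 -309.8   41.2] [array([ 467.6, -308.3]), array([44.2, 33.3]), np.float64(57.5)]
pack (603, -320) 1080 [ 599.5 -326.    41.3] [array([ 601.7, -321.2]), array([41.8, 34.1]), np.float64(57.9)]
((467.59747314453125, -308.328369140625), (44.19308853149414, 33.31452178955078), 57.465240478515625)
long 57.5 t [  2.2   0.4 164.8] a [0.   0.01 0.67] rows>= 3.3
t 39.05 pos [ 469.1 -306.7  181.8] rot [ 1.8000e+02  1.0000e-02 -1.2186e+02] F [-1.  -0.3  0.1] w 84.9 q [-33.  22.   4.  72.   0. -91.]
```

View pics/w22.png

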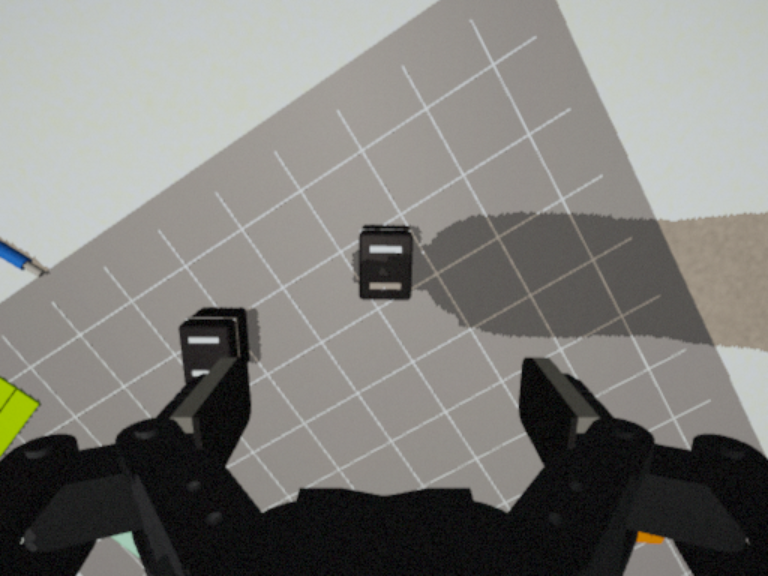

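The wrist view shows the pack at (386,265), aligned with the tool. Descending.

>>> send_rows --plan '[{"tx": 1.4, "ty": 0.3, "tz": 25, "ax": 0, "ay": 0, "az": 0.6, "gripper": 85}, {"tx": 1.4, "ty": 0.3, "tz": 65, "ax": 0, "ay": 0, "az": 0.6, "gripper": 85}, {"tx": 1.4, "ty": 0.3, "tz": 105, "ax": 0, "ay": 0, "az": 0.6, "gripper": 85}, {"tx": 1.4, "ty": 0.3, "tz": 135, "ax": 0, "ay": 0, "az": 0.6, "gripper": 85}, {"tx": 1.4, "ty": 0.3, "tz": 155, "ax": 0, "ay": 0, "az": 0.6, "gripper": 85}, {"tx": 1.4, "ty": 0.3, "tz": 163.5, "ax": 0, "ay": 0, "az": 0.6, "gripper": 85}, {"tx": 1.4, "ty": 0.3, "tz": 163.5, "ax": 0, "ay": 0, "az": 0.6, "gripper": 85}, {"tx": 1.4, "ty": 0.3, "tz": 163.5, "ax": 0, "ay": 0, "az": 0.6, "gripper": 85}, {"tx": 1.4, "ty": 0.3, "tz": 163.5, "ax": 0, "ay": 0, "az": 0.6, "gripper": 85}, {"tx": 1.4, "ty": 0.3, "tz": 163.5, "ax": 0, "ay": 0, "az": 0.6, "gripper": 85}]'

```text
time: 40.05
eef_pos: [468.5, -309.5, 19.7]
tool_rot: [-179.8, -0.0, -122.6]
contact_force: [0.1, 0.7, 0.6]
width: 0.995
```

Run:
```python
from h import *
st(); q=capture("wrist"); save(q,"w23.png")
W=cloud(q); m=region(W,(467.5,-308.3),30,38,46); b=rect(W[m][:,:2]); print(b)
a=b[2] if b[1][0]>b[1][1] else b[2]-90
go(b[0][0],b[0][1],17,a-180,"long %.1f"%a)
st()
```

```text
t 40.05 pos [ 468.5 -309.5   19.7] rot [-179.84   -0.   -122.59] F [0.1 0.7 0.6] w 85.0 q [-33.  31.  -8.  51.  -0. -91.]
((467.74700927734375, -308.7845764160156), (44.59964370727539, 34.09784698486328), 57.58782196044922)
long 57.6 t [-0.2  0.8  2.5] a [-0.14 -0.   -0.18] rows>= 0.1
t 40.1 pos [ 468.3 -309.4   19.5] rot [-179.86   -0.   -122.6 ] F [ 0.3 -0.5 -0.6] w 85.2 q [-33.  31.  -8.  51.  -0. -91.]
```

>>> send_rows --plan '[{"tx": 0, "ty": 0.5, "tz": 1, "ax": 0, "ay": 0, "az": 0, "gripper": 85}, {"tx": 0, "ty": 0.5, "tz": 1, "ax": 0, "ay": 0, "az": 0, "gripper": 85}, {"tx": 0, "ty": 0.5, "tz": 1, "ax": 0, "ay": 0, "az": 0, "gripper": 25}, {"tx": 0, "ty": 0.5, "tz": 1, "ax": 0, "ay": 0, "az": 0, "gripper": 25}, {"tx": 0, "ty": 0.5, "tz": 1, "ax": 0, "ay": 0, "az": 0, "gripper": 25}, {"tx": 0, "ty": 0.5, "tz": 1, "ax": 0, "ay": 0, "az": 0, "gripper": 25}, {"tx": 0, "ty": 0.5, "tz": 1, "ax": 0, "ay": 0, "az": 0, "gripper": 25}, {"tx": 0, "ty": 0.5, "tz": 1, "ax": 0, "ay": 0, "az": 0, "gripper": 25}, {"tx": 0, "ty": 0.5, "tz": 1, "ax": 0, "ay": 0, "az": 0, "gripper": 25}, {"tx": 0, "ty": 0.5, "tz": 1, "ax": 0, "ay": 0, "az": 0, "gripper": 25}]'

```text
time: 41.1
eef_pos: [467.3, -308.8, 17.5]
tool_rot: [-180.0, 0.0, -122.6]
contact_force: [1.5, -1.0, 2.5]
width: 0.389
```

```bash
cat >> h.py <<'E'
def inhand(q):
    s=env.state(); T=R.from_euler('xyz',s["tool_rot"],degrees=True)
    W=cloud(q); k=T.inv().apply((W-s["eef_pos"]).reshape(-1,3)); 
    k=k[(k[:,2]>-28)&(k[:,2]<-20)&(abs(k[:,1])<15)&(abs(k[:,0])<30)]
    print("inhand x",np.percentile(k[:,0],[.5,1,99,99.5]).round(1),"topz",np.median(k[:,2]).round(1), "rot edge far:", end=" ")
    far=[np.percentile(k[(k[:,1]>a)&(k[:,1]<a+5)][:,0],98).round(1) for a in (-15,-10,-5,0,5,10)]; print(far)
E
python3 - <<'E'
from h import *
st(); q=capture("wrist"); save(q,"w24.png"); inhand(q); st()
go(613.6,3.45,120,-80.3,"bayM via")
E
```

```text
t 41.1 pos [ 467.3 -308.8   17.5] rot [-179.96    0.   -122.59] F [ 1.5 -1.   2.5] w 33.2 q [-33.  31.  -9.  51.   0. -91.]
inhand x [-21.6 -21.3  21.5  21.7] topz -23.7 rot edge far: [np.float64(21.3), np.float64(21.3), np.float64(21.3), np.float64(21.2), np.float64(21.3), np.float64(21.3)]
t 41.15 pos [ 467.3 -308.8   17.5] rot [-179.97   -0.   -122.6 ] F [ 0.8 -0.7  2.5] w 33.1 q [-33.  31.  -9.  51.   0. -91.]
bayM via t [-341.9   45.  -102.5] a [-3.00e-02 -1.00e-02 -4.23e+01] rows>= 7.2
```

View pics/w24.png

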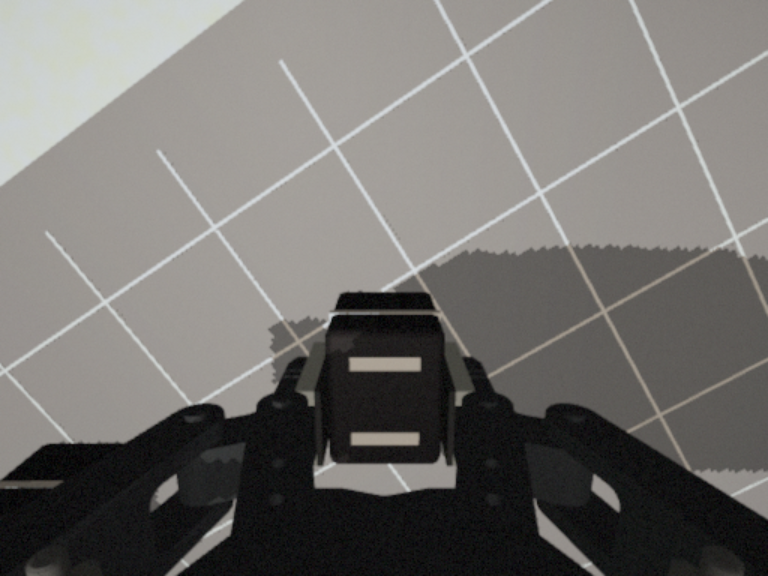

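The pack is held, square and centred to within 0.1 mm. Carrying it to the middle bay.

>>> send_rows --plan '[{"tx": 0, "ty": 0, "tz": -20, "ax": 0, "ay": 0, "az": 0, "gripper": 25}, {"tx": 0, "ty": 0, "tz": -55, "ax": 0, "ay": 0, "az": 0, "gripper": 25}, {"tx": -6, "ty": 1, "tz": -90, "ax": 0, "ay": 0, "az": -1, "gripper": 25}, {"tx": -28, "ty": 4, "tz": -103, "ax": 0, "ay": 0, "az": -4, "gripper": 25}, {"tx": -65, "ty": 8, "tz": -103, "ax": 0, "ay": 0, "az": -9, "gripper": 25}, {"tx": -107, "ty": 14, "tz": -103, "ax": 0, "ay": 0, "az": -15, "gripper": 25}, {"tx": -150, "ty": 20, "tz": -103, "ax": 0, "ay": 0, "az": -21, "gripper": 25}, {"tx": -193, "ty": 25, "tz": -103, "ax": 0, "ay": 0, "az": -27, "gripper": 25}, {"tx": -236, "ty": 31, "tz": -103, "ax": 0, "ay": 0, "az": -33, "gripper": 25}, {"tx": -279, "ty": 37, "tz": -103, "ax": 0, "ay": 0, "az": -39, "gripper": 25}, {"tx": -315, "ty": 41, "tz": -100, "ax": 0, "ay": 0, "az": -42.3, "gripper": 25}, {"tx": -335, "ty": 44, "tz": -80, "ax": 0, "ay": 0, "az": -42.3, "gripper": 25}, {"tx": -341.9, "ty": 45, "tz": -62, "ax": 0, "ay": 0, "az": -42.3, "gripper": 25}, {"tx": -341.9, "ty": 45, "tz": -53, "ax": 0, "ay": 0, "az": -42.3, "gripper": 25}, {"tx": -341.9, "ty": 45, "tz": -53, "ax": 0, "ay": 0, "az": -42.3, "gripper": 25}, {"tx": -341.9, "ty": 45, "tz": -53, "ax": 0, "ay": 0, "az": -42.3, "gripper": 25}, {"tx": -341.9, "ty": 45, "tz": -53, "ax": 0, "ay": 0, "az": -42.3, "gripper": 25}, {"tx": -341.9, "ty": 45, "tz": -53, "ax": 0, "ay": 0, "az": -42.3, "gripper": 25}]'

```text
time: 42.95
eef_pos: [614.0, 2.9, 71.5]
tool_rot: [-179.9, -0.0, -80.4]
contact_force: [-0.6, 0.5, -1.8]
width: 0.389
```

Run:
```python
from h import *
st(); q=capture("wrist"); save(q,"w25.png"); dockfit(q); inhand(q); st()
go(613.6,3.45,65,-80.3,"bayM")
```

```text
t 42.95 pos [614.    2.9  71.5] rot [-1.7989e+02 -2.0000e-02 -8.0360e+01] F [-0.6  0.5 -1.8] w 33.2 q [  0.  33.   4.  61.  -0. -99.]
dock 18249 35.2 [array([615.64,  -8.58]), array([ 80.54, 180.63]), np.float64(9.62)]
x- [-40.3 -39.8  39.2  39.6]
y- [-102.5 -102.1   73.1   76.4]
L x hole -19.5 19.7 y hole None None 322 359 0 0
M x hole -20.0 21.5 y hole -23.4 None 1044 884 413 0
R x hole -18.8 18.0 y hole -23.4 23.1 2035 2047 602 489
inhand x [-20.9 -20.6  22.2  22.4] topz -23.7 rot edge far: [np.float64(21.9), np.float64(22.0), np.float64(22.0), np.float64(22.0), np.float64(22.1), np.float64(21.9)]
t 43.0 pos [613.9   3.   71.4] rot [-1.799e+02 -2.000e-02 -8.035e+01] F [ 0.2 -1.1 -1.6] w 33.0 q [  0.  33.   4.  61.  -0. -99.]
bayM t [-0.5  0.3  6.4] a [-0.1  -0.02 -0.05] rows>= 0.1
```

View pics/w25.png

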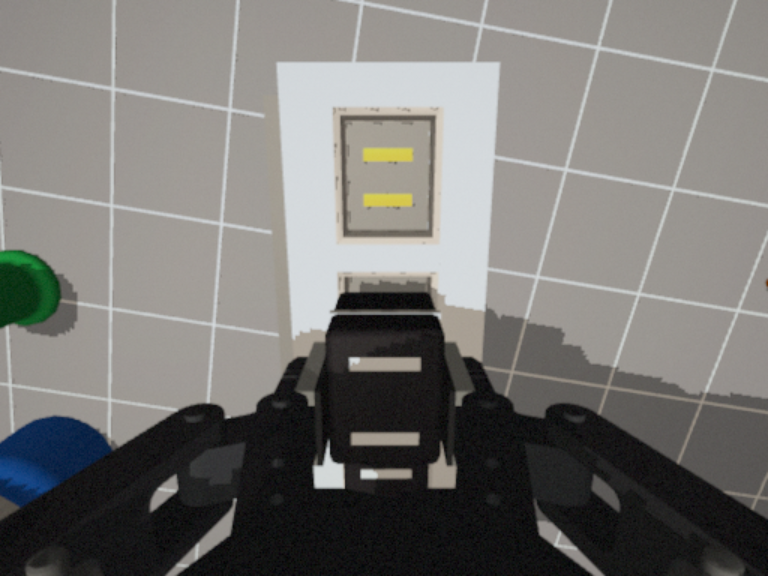

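>>> send_rows --plan '[{"tx": -0.4, "ty": 0.2, "tz": 6, "ax": 0, "ay": 0, "az": 0, "gripper": 25}, {"tx": -0.4, "ty": 0.2, "tz": 12, "ax": 0, "ay": 0, "az": 0, "gripper": 25}, {"tx": -0.4, "ty": 0.2, "tz": 15, "ax": 0, "ay": 0, "az": 0, "gripper": 25}, {"tx": -0.4, "ty": 0.2, "tz": 15, "ax": 0, "ay": 0, "az": 0, "gripper": 25}, {"tx": -0.4, "ty": 0.2, "tz": 17, "ax": 0, "ay": 0, "az": 0, "gripper": 25}, {"tx": -0.4, "ty": 0.2, "tz": 19, "ax": 0, "ay": 0, "az": 0, "gripper": 25}, {"tx": -0.4, "ty": 0.2, "tz": 21, "ax": 0, "ay": 0, "az": 0, "gripper": 25}, {"tx": -0.4, "ty": 0.2, "tz": 21, "ax": 0, "ay": 0, "az": 0, "gripper": 25}]'

```text
time: 43.8
eef_pos: [612.9, 4.0, 49.0]
tool_rot: [180.0, 0.0, -80.3]
contact_force: [-0.0, -0.5, -0.8]
width: 0.386
```

It entered freely. Continuing down.

>>> send_rows --plan '[{"tx": 0, "ty": 0, "tz": 2, "ax": 0, "ay": 0, "az": 0, "gripper": 25}, {"tx": 0, "ty": 0, "tz": 4, "ax": 0, "ay": 0, "az": 0, "gripper": 25}, {"tx": 0, "ty": 0, "tz": 6, "ax": 0, "ay": 0, "az": 0, "gripper": 25}, {"tx": 0, "ty": 0, "tz": 7, "ax": 0, "ay": 0, "az": 0, "gripper": 25}, {"tx": 0, "ty": 0, "tz": 7, "ax": 0, "ay": 0, "az": 0, "gripper": 25}, {"tx": 0, "ty": 0, "tz": 7, "ax": 0, "ay": 0, "az": 0, "gripper": 25}]'

```text
time: 44.4
eef_pos: [613.1, 4.0, 42.3]
tool_rot: [180.0, -0.0, -80.3]
contact_force: [0.9, 0.3, -1.5]
width: 0.382
```

>>> send_rows --plan '[{"tx": 0, "ty": 0, "tz": 0, "ax": 0, "ay": 0, "az": 0, "gripper": 85}, {"tx": 0, "ty": 0, "tz": 0, "ax": 0, "ay": 0, "az": 0, "gripper": 85}, {"tx": 0, "ty": 0, "tz": 0, "ax": 0, "ay": 0, "az": 0, "gripper": 85}, {"tx": 0, "ty": 0, "tz": 0, "ax": 0, "ay": 0, "az": 0, "gripper": 85}, {"tx": 0, "ty": 0, "tz": -10, "ax": 0, "ay": 0, "az": 0, "gripper": 85}, {"tx": 0, "ty": 0, "tz": -30, "ax": 0, "ay": 0, "az": 0, "gripper": 85}, {"tx": 0, "ty": 0, "tz": -45, "ax": 0, "ay": 0, "az": 0, "gripper": 85}, {"tx": 0, "ty": 0, "tz": -45, "ax": 0, "ay": 0, "az": 0, "gripper": 0}, {"tx": 0, "ty": 0, "tz": -45, "ax": 0, "ay": 0, "az": 0, "gripper": 0}, {"tx": 0, "ty": 0, "tz": -45, "ax": 0, "ay": 0, "az": 0, "gripper": 0}, {"tx": 0, "ty": 0, "tz": -45, "ax": 0, "ay": 0, "az": 0, "gripper": 0}, {"tx": 0, "ty": 0, "tz": -45, "ax": 0, "ay": 0, "az": 0, "gripper": 0}, {"tx": 0, "ty": 0, "tz": -45, "ax": 0, "ay": 0, "az": 0, "gripper": 0}, {"tx": 0, "ty": 0, "tz": -45, "ax": 0, "ay": 0, "az": 0, "gripper": 0}]'

```text
time: 45.8
eef_pos: [613.0, 4.0, 87.0]
tool_rot: [180.0, 0.0, -80.3]
contact_force: [0.4, -0.9, -0.1]
width: 0.001
```

Run:
```python
from h import *
st(); q=capture("wrist"); save(q,"w26.png"); W=cloud(q)
m=region(W,(613.4,3.5),26,52,75); k=W[m]; print(m.sum(), np.median(k,0)); st()
go(613.4,3.5,68,-80.3)
```

```text
t 45.8 pos [613.   4.  87.] rot [ 1.7997e+02  1.0000e-02 -8.0300e+01] F [ 0.4 -0.9 -0.1] w 0.1 q [  0.  32.   5.  63.   0. -99.]
2667 [615.99530565  -6.85118089  63.82050547]
t 45.85 pos [613.    4.   87.1] rot [179.98   0.   -80.3 ] F [-0.1  0.6  0.4] w -0.1 q [  0.  32.   5.  63.   0. -99.]
 t [ 0.5 -0.3 19.1] a [0.02 0.   0.  ] rows>= 0.4
```

View pics/w26.png

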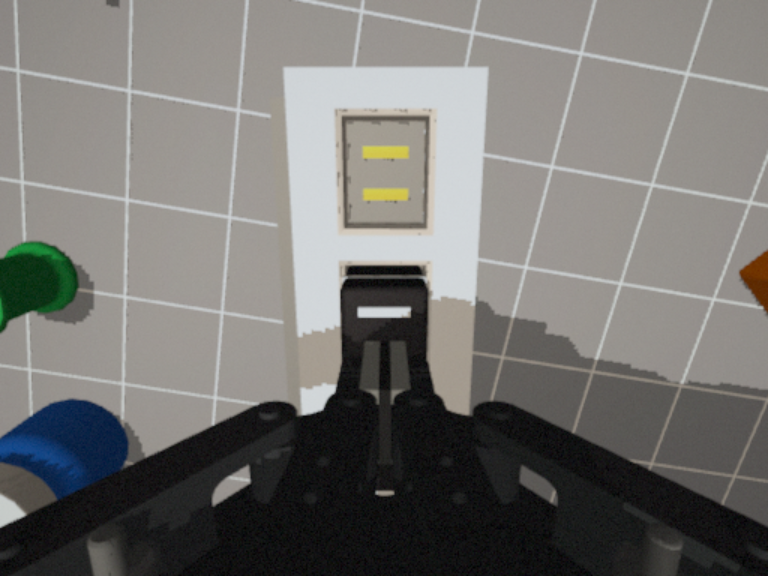

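The middle pack is seated at its dropped height. Pressing it home.

>>> send_rows --plan '[{"tx": 0.3, "ty": -0.3, "tz": 10, "ax": 0, "ay": 0, "az": 0, "gripper": 0}, {"tx": 0.3, "ty": -0.3, "tz": 17, "ax": 0, "ay": 0, "az": 0, "gripper": 0}, {"tx": 0.3, "ty": -0.3, "tz": 20, "ax": 0, "ay": 0, "az": 0, "gripper": 0}, {"tx": 0.3, "ty": -0.3, "tz": 22, "ax": 0, "ay": 0, "az": 0, "gripper": 0}, {"tx": 0.3, "ty": -0.3, "tz": 24, "ax": 0, "ay": 0, "az": 0, "gripper": 0}, {"tx": 0.3, "ty": -0.3, "tz": 26, "ax": 0, "ay": 0, "az": 0, "gripper": 0}, {"tx": 0.3, "ty": -0.3, "tz": 28, "ax": 0, "ay": 0, "az": 0, "gripper": 0}, {"tx": 0.3, "ty": -0.3, "tz": 29.5, "ax": 0, "ay": 0, "az": 0, "gripper": 0}, {"tx": 0.3, "ty": -0.3, "tz": 29.5, "ax": 0, "ay": 0, "az": 0, "gripper": 0}, {"tx": 0.3, "ty": -0.3, "tz": 29.5, "ax": 0, "ay": 0, "az": 0, "gripper": 0}]'

```text
time: 46.85
eef_pos: [613.4, 3.8, 60.2]
tool_rot: [-179.9, -0.0, -80.3]
contact_force: [-6.0, 0.7, 11.2]
width: -0.0
```

>>> send_rows --plan '[{"tx": 0, "ty": 0, "tz": 1.5, "ax": 0, "ay": 0, "az": 0, "gripper": 0}, {"tx": 0, "ty": 0, "tz": 2.5, "ax": 0, "ay": 0, "az": 0, "gripper": 0}, {"tx": 0, "ty": 0, "tz": 2.5, "ax": 0, "ay": 0, "az": 0, "gripper": 0}, {"tx": 0, "ty": 0, "tz": -10, "ax": 0, "ay": 0, "az": 0, "gripper": 0}, {"tx": 0, "ty": 0, "tz": -35, "ax": 0, "ay": 0, "az": 0, "gripper": 0}, {"tx": 0, "ty": 0, "tz": -75, "ax": 0, "ay": 0, "az": 0, "gripper": 85}, {"tx": 0, "ty": 0, "tz": -110, "ax": 0, "ay": 0, "az": 0, "gripper": 85}, {"tx": 0, "ty": 0, "tz": -124, "ax": 0, "ay": 0, "az": 0, "gripper": 85}, {"tx": 0, "ty": 0, "tz": -124, "ax": 0, "ay": 0, "az": 0, "gripper": 85}, {"tx": 0, "ty": 0, "tz": -124, "ax": 0, "ay": 0, "az": 0, "gripper": 85}]'

```text
time: 47.85
eef_pos: [613.4, 3.8, 181.3]
tool_rot: [-180.0, -0.0, -80.3]
contact_force: [-1.2, -0.2, -1.0]
width: 0.846
```

Run:
```python
from h import *
st(); q=capture("wrist"); save(q,"w27.png"); W=cloud(q); dockfit(q)
m=region(W,(613.4,3.5),30,52,75); k=W[m]; print("packM",m.sum(), np.median(k,0), [np.round(v,1) for v in rect(k[:,:2])] if len(k)>5 else 0)
t=capture("top"); survey(t); save(t,"t27.png")
go(603,-320,180,-122)
```

```text
t 47.85 pos [613.4   3.8 181.3] rot [-180.    -0.   -80.3] F [-1.2 -0.2 -1. ] w 72.2 q [  0.  28.  14.  76.  -0. -99.]
dock 11118 35.2 [array([613.29,   4.15]), array([ 80.2, 205.5]), np.float64(9.69)]
x- [-40.3 -39.8  39.1  39.5]
y- [-102.1 -101.3  100.4  102. ]
L x hole -18.9 19.3 y hole -20.8 None 556 546 171 0
M x hole -18.8 19.1 y hole -21.5 29.1 651 643 193 43
R x hole -18.5 18.2 y hole -23.4 23.3 809 788 230 198
packM 1769 [614.1266897    2.22620187  59.08844563] [array([614.2,   3.4]), array([33.7, 43.3]), np.float64(10.6)]
pack (599, -307) 85 [ 605.4 -332.3   41.8] [array([ 607.9, -335.4]), array([28.4, 29.2]), np.float64(67.0)]
dock 319 36.0 [array([610.3,   2.4]), array([ 81. , 204.9]), np.float64(9.7)]
stand 385 62.0 [array([568. , 288.4]), array([64.5, 63.8]), np.float64(61.7)]
brushtop 38 [567.4 287.8 122.9] [array([568.4, 289.1]), array([15.6, 15.9]), np.float64(72.5)]
pot 133 49.4 [439.4 198.   33.3] [array([439.9, 198.5]), array([70.1, 69.7]), np.float64(19.6)]
 t [ 3.175e+02  6.390e+01 -1.000e-01] a [ 1.80e-01 -4.00e-02  4.17e+01] rows>= 6.5
```

View pics/t27.png

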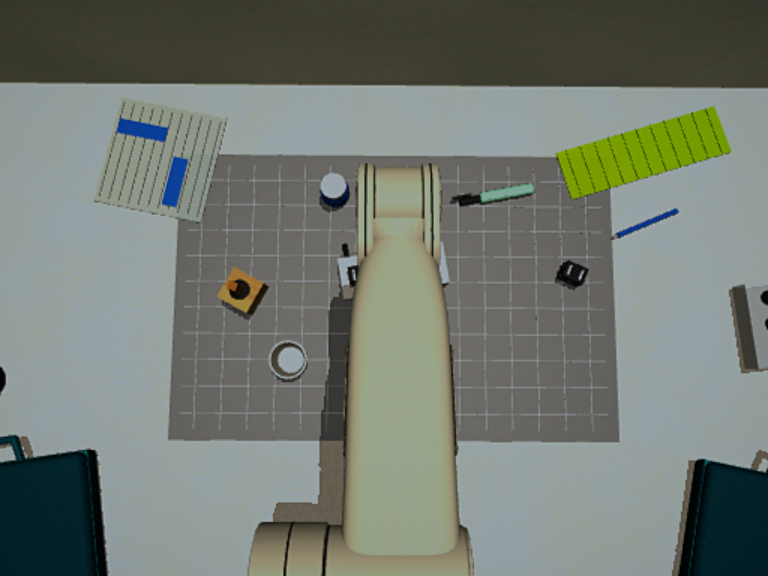

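The middle pack is home. The third pack has been knocked aside and now shows at (572,273), so I'm measuring it again.

Run:
```python
from h import *
t=capture("top"); W=cloud(t); m=region(W,(611,-347),42,36,50); k=W[m]; b=rect(k[:,:2]); print(m.sum(),b, np.median(k,0))
go(b[0][0]+3.6,b[0][1]+0.7,180,-100)
```

```text
178 ((607.1195678710938, -344.7279357910156), (44.411006927490234, 34.67490005493164), 64.59524536132812) [ 607.84337591 -343.77707259   42.10081553]
 t [ 3.425e+02  6.030e+01 -2.000e-01] a [ 0.21 -0.   19.7 ] rows>= 7.0
```

Run:
```python
from h import *
go(610.7,-344,150,-115.4)
```

```text
t [342.5  60.2  29.8] a [ 2.10e-01 -3.00e-02  3.51e+01] rows>= 7.0
```

>>> send_rows --plan '[{"tx": 22, "ty": 4, "tz": 0, "ax": 0, "ay": 0, "az": 2, "gripper": 85}, {"tx": 60, "ty": 10.5, "tz": 0, "ax": 0, "ay": 0, "az": 7, "gripper": 85}, {"tx": 105, "ty": 18.5, "tz": 5, "ax": 0, "ay": 0, "az": 12, "gripper": 85}, {"tx": 150, "ty": 26.5, "tz": 10, "ax": 0, "ay": 0, "az": 17, "gripper": 85}, {"tx": 195, "ty": 34.3, "tz": 15, "ax": 0, "ay": 0, "az": 22, "gripper": 85}, {"tx": 240, "ty": 42, "tz": 20, "ax": 0, "ay": 0, "az": 27, "gripper": 85}, {"tx": 280, "ty": 49, "tz": 25, "ax": 0, "ay": 0, "az": 32, "gripper": 85}, {"tx": 315, "ty": 55.5, "tz": 30, "ax": 0, "ay": 0, "az": 35.1, "gripper": 85}, {"tx": 335, "ty": 59, "tz": 30, "ax": 0, "ay": 0, "az": 35.1, "gripper": 85}, {"tx": 342.5, "ty": 60.2, "tz": 30, "ax": 0, "ay": 0, "az": 35.1, "gripper": 85}, {"tx": 342.5, "ty": 60.2, "tz": 30, "ax": 0, "ay": 0, "az": 35.1, "gripper": 85}, {"tx": 342.5, "ty": 60.2, "tz": 30, "ax": 0, "ay": 0, "az": 35.1, "gripper": 85}, {"tx": 342.5, "ty": 60.2, "tz": 30, "ax": 0, "ay": 0, "az": 35.1, "gripper": 85}, {"tx": 342.5, "ty": 60.2, "tz": 30, "ax": 0, "ay": 0, "az": 35.1, "gripper": 85}]'

```text
time: 49.4
eef_pos: [612.3, -342.5, 152.2]
tool_rot: [-180.0, 0.0, -115.3]
contact_force: [0.3, 0.9, -0.4]
width: 0.991
```

Run:
```python
from h import *
st(); q=capture("wrist"); save(q,"w28.png")
W=cloud(q); m=region(W,(610.7,-344),36,37,46); b=rect(W[m][:,:2]); print(m.sum(),b)
a=b[2] if b[1][0]>b[1][1] else b[2]-90
go(b[0][0],b[0][1],17,a-180,"long %.1f"%a); st()
```

```text
t 49.4 pos [ 612.3 -342.5  152.2] rot [-1.7999e+02  1.0000e-02 -1.1528e+02] F [ 0.3  0.9 -0.4] w 84.6 q [-29.  40.  29.  80.   0. -94.]
1920 ((611.161376953125, -343.9596252441406), (43.89419937133789, 33.597625732421875), 65.78792572021484)
long 65.8 t [  1.6   0.5 135.3] a [-0.02  0.   -1.08] rows>= 2.7
t 49.45 pos [ 612.3 -342.7  152.3] rot [-179.98    0.   -115.3 ] F [ 1.   0.3 -0.4] w 85.3 q [-29.  40.  29.  80.   0. -94.]
```

View pics/w28.png

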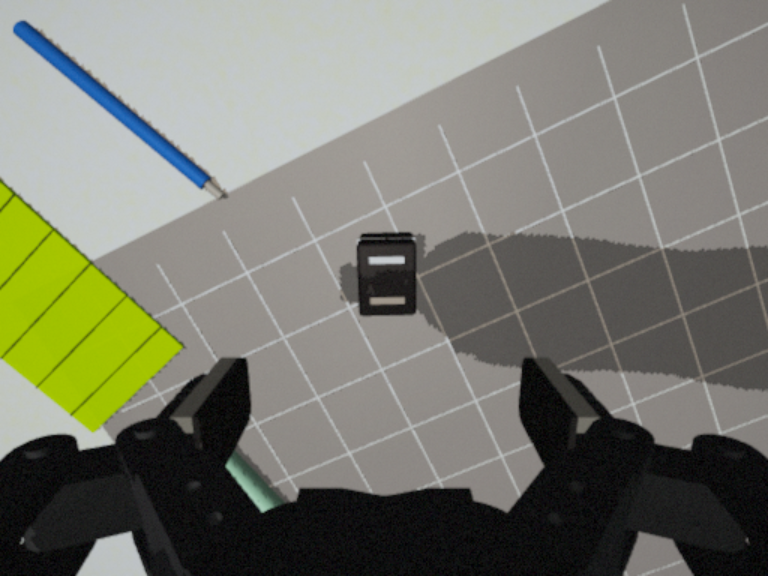

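The pack is upright at (387,275) with the space around it clear. Descending.

>>> send_rows --plan '[{"tx": 1.0, "ty": 0.4, "tz": 20, "ax": 0, "ay": 0, "az": -1, "gripper": 85}, {"tx": 1.0, "ty": 0.4, "tz": 55, "ax": 0, "ay": 0, "az": -1, "gripper": 85}, {"tx": 1.0, "ty": 0.4, "tz": 90, "ax": 0, "ay": 0, "az": -1, "gripper": 85}, {"tx": 1.0, "ty": 0.4, "tz": 115, "ax": 0, "ay": 0, "az": -1, "gripper": 85}, {"tx": 1.0, "ty": 0.4, "tz": 128, "ax": 0, "ay": 0, "az": -1, "gripper": 85}, {"tx": 1.0, "ty": 0.4, "tz": 134, "ax": 0, "ay": 0, "az": -1, "gripper": 85}, {"tx": 1.0, "ty": 0.4, "tz": 134, "ax": 0, "ay": 0, "az": -1, "gripper": 85}, {"tx": 1.0, "ty": 0.4, "tz": 134, "ax": 0, "ay": 0, "az": -1, "gripper": 85}, {"tx": 1.0, "ty": 0.4, "tz": 134, "ax": 0, "ay": 0, "az": -1, "gripper": 85}, {"tx": 1.0, "ty": 0.4, "tz": 134, "ax": 0, "ay": 0, "az": -1, "gripper": 85}]'

```text
time: 50.45
eef_pos: [611.9, -345.2, 19.4]
tool_rot: [-179.8, -0.0, -114.4]
contact_force: [0.1, 0.5, -1.0]
width: 0.994
```

Run:
```python
from h import *
st(); q=capture("wrist"); save(q,"w29.png")
W=cloud(q); m=region(W,(611.1,-344),30,38,46); b=rect(W[m][:,:2]); print(m.sum(),b)
a=b[2] if b[1][0]>b[1][1] else b[2]-90
go(b[0][0],b[0][1],17,a-180,"long %.1f"%a); st()
```

```text
t 50.45 pos [ 611.9 -345.2   19.4] rot [-1.7985e+02 -1.0000e-02 -1.1440e+02] F [ 0.1  0.5 -1. ] w 84.9 q [-29.  45.  18.  63.   0. -95.]
6775 ((610.90478515625, -343.99224853515625), (44.31558609008789, 34.00347137451172), 65.96317291259766)
long 66.0 t [-0.7  1.2  2. ] a [-0.11 -0.01 -0.36] rows>= 0.0
t 50.5 pos [ 611.7 -345.1   19.1] rot [-1.7989e+02 -1.0000e-02 -1.1440e+02] F [ 0.4 -0.6  1. ] w 85.3 q [-29.  45.  18.  63.   0. -95.]
```

>>> send_rows --plan '[{"tx": -0.4, "ty": 0.8, "tz": 0.8, "ax": 0, "ay": 0, "az": -0.3, "gripper": 85}, {"tx": -0.4, "ty": 0.8, "tz": 0.8, "ax": 0, "ay": 0, "az": -0.3, "gripper": 85}, {"tx": -0.4, "ty": 0.8, "tz": 0.8, "ax": 0, "ay": 0, "az": -0.3, "gripper": 25}, {"tx": -0.4, "ty": 0.8, "tz": 0.8, "ax": 0, "ay": 0, "az": -0.3, "gripper": 25}, {"tx": -0.4, "ty": 0.8, "tz": 0.8, "ax": 0, "ay": 0, "az": -0.3, "gripper": 25}, {"tx": -0.4, "ty": 0.8, "tz": 0.8, "ax": 0, "ay": 0, "az": -0.3, "gripper": 25}, {"tx": -0.4, "ty": 0.8, "tz": 0.8, "ax": 0, "ay": 0, "az": -0.3, "gripper": 25}, {"tx": -0.4, "ty": 0.8, "tz": 0.8, "ax": 0, "ay": 0, "az": -0.3, "gripper": 25}, {"tx": -0.4, "ty": 0.8, "tz": 0.8, "ax": 0, "ay": 0, "az": -0.3, "gripper": 25}, {"tx": -0.4, "ty": 0.8, "tz": 0.8, "ax": 0, "ay": 0, "az": -0.3, "gripper": 25}]'

```text
time: 51.5
eef_pos: [610.7, -344.1, 17.2]
tool_rot: [-180.0, -0.0, -114.1]
contact_force: [0.7, 0.1, 1.4]
width: 0.381
```

Run:
```python
from h import *
st(); q=capture("wrist"); save(q,"w30.png"); inhand(q); st()
go(623.8,-57.6,120,-80.3,"bayR via")
```

```text
t 51.5 pos [ 610.7 -344.1   17.2] rot [-179.98   -0.   -114.1 ] F [0.7 0.1 1.4] w 32.5 q [-29.  45.  18.  63.   0. -95.]
inhand x [-21.7 -21.3  21.5  21.7] topz -24.0 rot edge far: [np.float64(21.4), np.float64(21.3), np.float64(21.3), np.float64(21.3), np.float64(21.3), np.float64(21.3)]
t 51.55 pos [ 610.7 -344.1   17.2] rot [-179.97   -0.   -114.1 ] F [ 0.3 -0.2  1.1] w 32.6 q [-29.  45.  18.  63.  -0. -95.]
bayR via t [-266.9  104.9 -102.9] a [-3.00e-02 -1.00e-02 -3.38e+01] rows>= 6.1
```

View pics/w30.png

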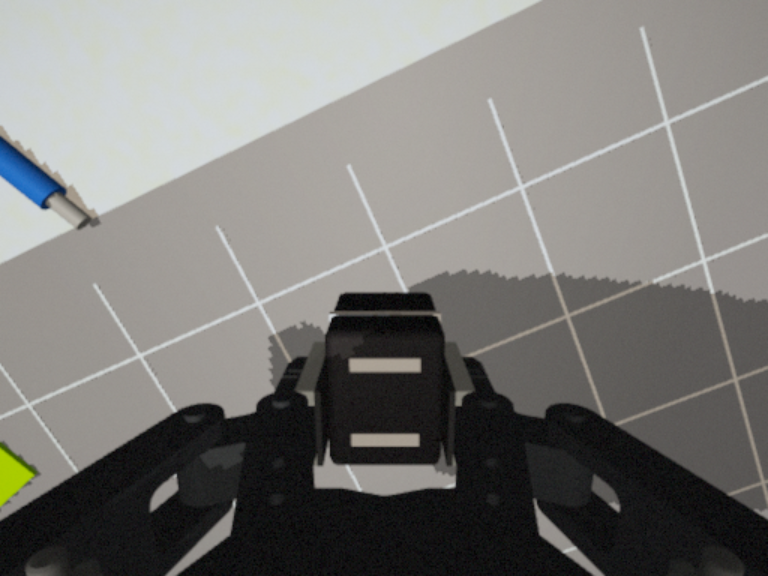

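Held square and centred. Carrying it to the right bay.

>>> send_rows --plan '[{"tx": 0, "ty": 0, "tz": -20, "ax": 0, "ay": 0, "az": 0, "gripper": 25}, {"tx": 0, "ty": 0, "tz": -55, "ax": 0, "ay": 0, "az": 0, "gripper": 25}, {"tx": -6, "ty": 2.4, "tz": -90, "ax": 0, "ay": 0, "az": -1, "gripper": 25}, {"tx": -28, "ty": 11, "tz": -103, "ax": 0, "ay": 0, "az": -4, "gripper": 25}, {"tx": -62, "ty": 24, "tz": -103, "ax": 0, "ay": 0, "az": -9, "gripper": 25}, {"tx": -102, "ty": 40, "tz": -103, "ax": 0, "ay": 0, "az": -15, "gripper": 25}, {"tx": -143, "ty": 56, "tz": -103, "ax": 0, "ay": 0, "az": -21, "gripper": 25}, {"tx": -184, "ty": 72, "tz": -103, "ax": 0, "ay": 0, "az": -27, "gripper": 25}, {"tx": -222, "ty": 87, "tz": -103, "ax": 0, "ay": 0, "az": -33, "gripper": 25}, {"tx": -250, "ty": 98, "tz": -100, "ax": 0, "ay": 0, "az": -33.8, "gripper": 25}, {"tx": -263, "ty": 103, "tz": -80, "ax": 0, "ay": 0, "az": -33.8, "gripper": 25}, {"tx": -266.9, "ty": 104.9, "tz": -62, "ax": 0, "ay": 0, "az": -33.8, "gripper": 25}, {"tx": -266.9, "ty": 104.9, "tz": -53, "ax": 0, "ay": 0, "az": -33.8, "gripper": 25}, {"tx": -266.9, "ty": 104.9, "tz": -53, "ax": 0, "ay": 0, "az": -33.8, "gripper": 25}, {"tx": -266.9, "ty": 104.9, "tz": -53, "ax": 0, "ay": 0, "az": -33.8, "gripper": 25}, {"tx": -266.9, "ty": 104.9, "tz": -53, "ax": 0, "ay": 0, "az": -33.8, "gripper": 25}, {"tx": -266.9, "ty": 104.9, "tz": -53, "ax": 0, "ay": 0, "az": -33.8, "gripper": 25}]'

```text
time: 53.25
eef_pos: [624.5, -58.3, 71.1]
tool_rot: [-179.9, -0.0, -80.4]
contact_force: [-0.5, -0.8, -0.7]
width: 0.384
```

Run:
```python
from h import *
st(); q=capture("wrist"); save(q,"w31.png"); dockfit(q); inhand(q); st()
go(623.9,-57.6,65,-80.3,"bayR")
```

```text
t 53.25 pos [624.5 -58.3  71.1] rot [-1.7989e+02 -3.0000e-02 -8.0350e+01] F [-0.5 -0.8 -0.7] w 32.8 q [  -5.   34.    6.   62.   -0. -105.]
dock 7341 35.2 [array([620.92, -39.28]), array([ 80.36, 118.59]), np.float64(9.57)]
x- [-40.3 -39.9  39.1  39.5]
y- [-102.8 -102.5   13.1   14.4]
L x hole None None y hole None None 0 0 0 0
M x hole -19.5 19.7 y hole None None 317 353 0 0
R x hole -19.9 21.4 y hole -23.5 None 1053 881 414 0
inhand x [-21.2 -20.8  22.2  22.3] topz -24.1 rot edge far: [np.float64(21.9), np.float64(21.9), np.float64(22.0), np.float64(22.0), np.float64(22.0), np.float64(22.0)]
t 53.3 pos [624.3 -58.2  71. ] rot [-1.799e+02 -3.000e-02 -8.034e+01] F [-0.5  0.3 -2.8] w 33.1 q [  -5.   34.    6.   62.   -0. -105.]
bayR t [-0.6  0.3  6. ] a [-0.1  -0.03 -0.04] rows>= 0.1
```

View pics/w31.png

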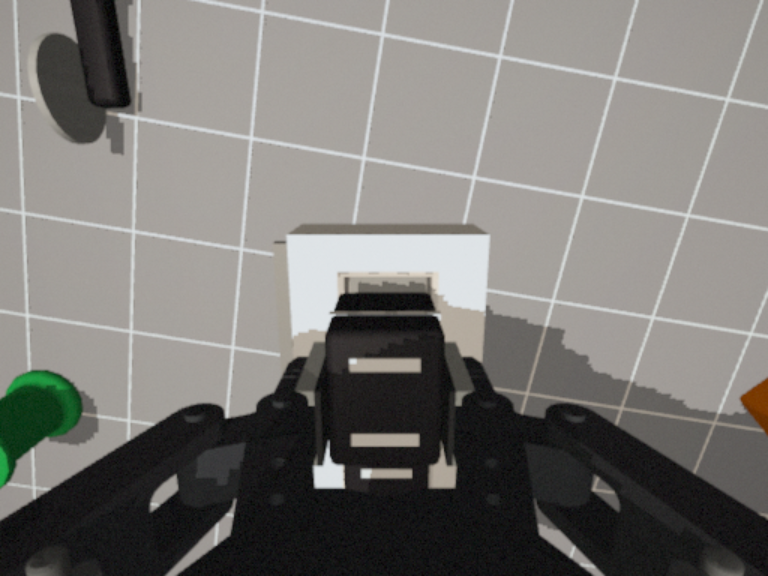

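Same offsets as at the middle bay, so I'm using the same corrected insertion.

>>> send_rows --plan '[{"tx": -0.4, "ty": 0.2, "tz": 6, "ax": 0, "ay": 0, "az": 0, "gripper": 25}, {"tx": -0.4, "ty": 0.2, "tz": 12, "ax": 0, "ay": 0, "az": 0, "gripper": 25}, {"tx": -0.4, "ty": 0.2, "tz": 15, "ax": 0, "ay": 0, "az": 0, "gripper": 25}, {"tx": -0.4, "ty": 0.2, "tz": 15, "ax": 0, "ay": 0, "az": 0, "gripper": 25}, {"tx": -0.4, "ty": 0.2, "tz": 17, "ax": 0, "ay": 0, "az": 0, "gripper": 25}, {"tx": -0.4, "ty": 0.2, "tz": 19, "ax": 0, "ay": 0, "az": 0, "gripper": 25}, {"tx": -0.4, "ty": 0.2, "tz": 21, "ax": 0, "ay": 0, "az": 0, "gripper": 25}, {"tx": -0.4, "ty": 0.2, "tz": 21, "ax": 0, "ay": 0, "az": 0, "gripper": 25}]'

```text
time: 54.1
eef_pos: [623.2, -57.2, 48.7]
tool_rot: [180.0, 0.0, -80.3]
contact_force: [-0.2, -0.3, -0.9]
width: 0.388
```

>>> send_rows --plan '[{"tx": 0, "ty": 0, "tz": 2, "ax": 0, "ay": 0, "az": 0, "gripper": 25}, {"tx": 0, "ty": 0, "tz": 4, "ax": 0, "ay": 0, "az": 0, "gripper": 25}, {"tx": 0, "ty": 0, "tz": 6, "ax": 0, "ay": 0, "az": 0, "gripper": 25}, {"tx": 0, "ty": 0, "tz": 7, "ax": 0, "ay": 0, "az": 0, "gripper": 25}, {"tx": 0, "ty": 0, "tz": 7, "ax": 0, "ay": 0, "az": 0, "gripper": 25}, {"tx": 0, "ty": 0, "tz": 7, "ax": 0, "ay": 0, "az": 0, "gripper": 25}]'

```text
time: 54.7
eef_pos: [623.5, -57.2, 42.0]
tool_rot: [180.0, -0.0, -80.3]
contact_force: [-0.4, 0.3, -0.6]
width: 0.382
```

>>> send_rows --plan '[{"tx": 0, "ty": 0, "tz": 0, "ax": 0, "ay": 0, "az": 0, "gripper": 85}, {"tx": 0, "ty": 0, "tz": 0, "ax": 0, "ay": 0, "az": 0, "gripper": 85}, {"tx": 0, "ty": 0, "tz": 0, "ax": 0, "ay": 0, "az": 0, "gripper": 85}, {"tx": 0, "ty": 0, "tz": 0, "ax": 0, "ay": 0, "az": 0, "gripper": 85}, {"tx": 0, "ty": 0, "tz": -10, "ax": 0, "ay": 0, "az": 0, "gripper": 85}, {"tx": 0, "ty": 0, "tz": -30, "ax": 0, "ay": 0, "az": 0, "gripper": 85}, {"tx": 0, "ty": 0, "tz": -45, "ax": 0, "ay": 0, "az": 0, "gripper": 85}, {"tx": 0, "ty": 0, "tz": -45, "ax": 0, "ay": 0, "az": 0, "gripper": 0}, {"tx": 0, "ty": 0, "tz": -45, "ax": 0, "ay": 0, "az": 0, "gripper": 0}, {"tx": 0, "ty": 0, "tz": -45, "ax": 0, "ay": 0, "az": 0, "gripper": 0}, {"tx": 0, "ty": 0, "tz": -45, "ax": 0, "ay": 0, "az": 0, "gripper": 0}, {"tx": 0, "ty": 0, "tz": -45, "ax": 0, "ay": 0, "az": 0, "gripper": 0}, {"tx": 0, "ty": 0, "tz": -45, "ax": 0, "ay": 0, "az": 0, "gripper": 0}, {"tx": 0, "ty": 0, "tz": -45, "ax": 0, "ay": 0, "az": 0, "gripper": 0}]'

```text
time: 56.1
eef_pos: [623.3, -57.2, 86.7]
tool_rot: [180.0, 0.0, -80.3]
contact_force: [0.1, -0.5, -1.0]
width: -0.0
```

Run:
```python
from h import *
st(); q=capture("wrist"); save(q,"w32.png"); W=cloud(q)
m=region(W,(623.9,-57.6),26,52,75); k=W[m]; print(m.sum(), np.median(k,0)); st()
go(623.9,-57.6,68,-80.3)
```

```text
t 56.1 pos [623.3 -57.2  86.7] rot [ 1.7997e+02  1.0000e-02 -8.0300e+01] F [ 0.1 -0.5 -1. ] w -0.0 q [  -5.   33.    8.   64.    0. -105.]
2654 [626.24843849 -68.01391714  63.7722967 ]
t 56.15 pos [623.4 -57.2  86.8] rot [179.98   0.   -80.3 ] F [ 0.3 -0.1  0. ] w 0.0 q [  -5.   33.    8.   64.   -0. -105.]
 t [ 0.5 -0.5 18.8] a [0.02 0.   0.  ] rows>= 0.4
```

View pics/w32.png

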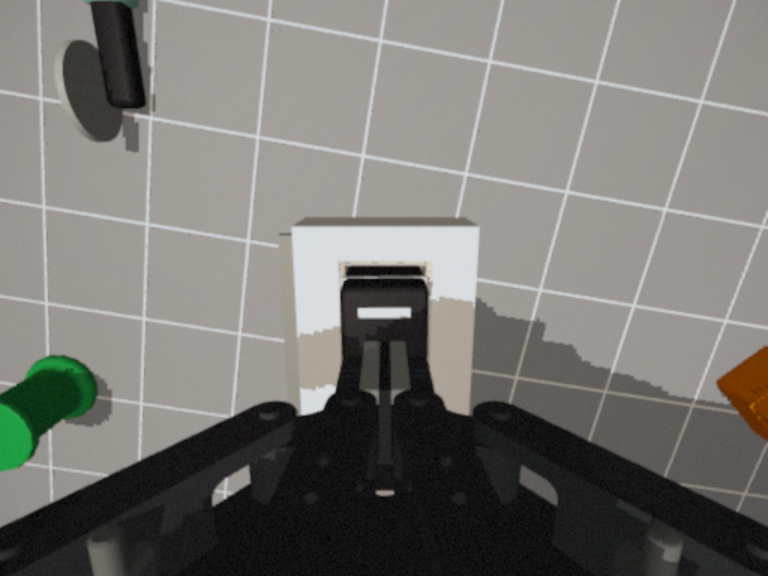

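The right pack has dropped in. Pressing.

>>> send_rows --plan '[{"tx": 0.3, "ty": -0.3, "tz": 10, "ax": 0, "ay": 0, "az": 0, "gripper": 0}, {"tx": 0.3, "ty": -0.3, "tz": 17, "ax": 0, "ay": 0, "az": 0, "gripper": 0}, {"tx": 0.3, "ty": -0.3, "tz": 20, "ax": 0, "ay": 0, "az": 0, "gripper": 0}, {"tx": 0.3, "ty": -0.3, "tz": 22, "ax": 0, "ay": 0, "az": 0, "gripper": 0}, {"tx": 0.3, "ty": -0.3, "tz": 24, "ax": 0, "ay": 0, "az": 0, "gripper": 0}, {"tx": 0.3, "ty": -0.3, "tz": 26, "ax": 0, "ay": 0, "az": 0, "gripper": 0}, {"tx": 0.3, "ty": -0.3, "tz": 28, "ax": 0, "ay": 0, "az": 0, "gripper": 0}, {"tx": 0.3, "ty": -0.3, "tz": 29.5, "ax": 0, "ay": 0, "az": 0, "gripper": 0}, {"tx": 0.3, "ty": -0.3, "tz": 29.5, "ax": 0, "ay": 0, "az": 0, "gripper": 0}, {"tx": 0.3, "ty": -0.3, "tz": 31.5, "ax": 0, "ay": 0, "az": 0, "gripper": 0}, {"tx": 0.3, "ty": -0.3, "tz": 31.5, "ax": 0, "ay": 0, "az": 0, "gripper": 0}]'

```text
time: 57.25
eef_pos: [624.0, -57.4, 60.1]
tool_rot: [-179.9, -0.0, -80.3]
contact_force: [-8.4, 0.9, 20.9]
width: 0.001
```

It holds at 60.1 under 21 N. Lifting clear and backing off for the final checks.

>>> send_rows --plan '[{"tx": 0, "ty": 0, "tz": -8, "ax": 0, "ay": 0, "az": 0, "gripper": 0}, {"tx": 0, "ty": 0, "tz": -35, "ax": 0, "ay": 0, "az": 0, "gripper": 0}, {"tx": 0, "ty": 0, "tz": -80, "ax": 0, "ay": 0, "az": 0, "gripper": 0}, {"tx": 0, "ty": 0, "tz": -125, "ax": 0, "ay": 0, "az": 0, "gripper": 85}, {"tx": 0, "ty": 0, "tz": -150, "ax": 0, "ay": 0, "az": 0, "gripper": 85}, {"tx": 25, "ty": 15, "tz": -160, "ax": 0, "ay": 0, "az": 0, "gripper": 85}, {"tx": 65, "ty": 40, "tz": -160, "ax": 0, "ay": 0, "az": 0, "gripper": 85}, {"tx": 105, "ty": 65, "tz": -160, "ax": 0, "ay": 0, "az": 0, "gripper": 85}, {"tx": 145, "ty": 90, "tz": -160, "ax": 0, "ay": 0, "az": 0, "gripper": 85}, {"tx": 185, "ty": 115, "tz": -160, "ax": 0, "ay": 0, "az": 0, "gripper": 85}, {"tx": 225, "ty": 140, "tz": -160, "ax": 0, "ay": 0, "az": 0, "gripper": 85}, {"tx": 250, "ty": 155, "tz": -160, "ax": 0, "ay": 0, "az": 0, "gripper": 85}, {"tx": 260, "ty": 160, "tz": -160, "ax": 0, "ay": 0, "az": 0, "gripper": 85}, {"tx": 260, "ty": 160, "tz": -160, "ax": 0, "ay": 0, "az": 0, "gripper": 85}, {"tx": 260, "ty": 160, "tz": -160, "ax": 0, "ay": 0, "az": 0, "gripper": 85}]'

```text
time: 58.75
eef_pos: [510.4, -339.9, 215.3]
tool_rot: [-180.0, 0.0, -80.3]
contact_force: [-0.1, 0.4, 0.4]
width: 0.996
```

Run:
```python
from h import *
st(); t=capture("top"); save(t,"t33.png"); s=capture("side"); save(s,"s33.png"); st()
for n,p in (("top",t),("side",s)):
    W=cloud(p); print(n)
    m=region(W,(610,2),120,33.5,38); print("dock z",np.median(W[m][:,2]).round(1))
    for nm,c in (("L",(600,63)),("M",(610.3,2.3)),("R",(621,-59))):
        m=region(W,c,25,50,75); k=W[m]; print(nm,m.sum(),np.median(k,0).round(1),[np.round(v,1) for v in rect(k[:,:2])])
    survey(p)
    for nm,c in (("jar",(750,120)),("spool",(774,25)),("cutter",(760,-195))):
        m=region(W,c,45 if nm!="cutter" else 110,12,80); print(nm,np.mean(W[m],0).round(1))
W=np.load("top0.npy")
print("initial")
for nm,c in (("jar",(750,120)),("spool",(774,25)),("cutter",(760,-195))):
    m=region(W,c,45 if nm!="cutter" else 110,12,80); print(nm,np.mean(W[m],0).round(1))
```

```text
t 58.75 pos [ 510.4 -339.9  215.3] rot [-1.7998e+02  4.0000e-02 -8.0260e+01] F [-0.1  0.4  0.4] w 85.1 q [ -34.   27.   17.   80.    0. -133.]
t 58.85 pos [ 510.7 -339.2  215.5] rot [-1.7999e+02  2.0000e-02 -8.0170e+01] F [ 0.1  0.6 -0.5] w 84.9 q [ -34.   27.   17.   80.    0. -133.]
top
dock z 35.8
L 185 [599.8  64.3  60.1] [array([599.9,  64.5]), array([34.2, 43.1]), np.float64(9.9)]
M 186 [609.5   2.4  59.7] [array([610.1,   2.8]), array([34.3, 44. ]), np.float64(8.9)]
R 184 [619.8 -58.3  59.4] [array([620.2, -57.8]), array([33.5, 43.4]), np.float64(11.0)]
dock 1325 35.8 [array([609.9,   2.5]), array([ 81.1, 205.1]), np.float64(9.7)]
stand 379 62.1 [array([568.1, 288.3]), array([65. , 64.1]), np.float64(61.0)]
brushtop 42 [567.3 288.  122.5] [array([568., 289.]), array([16.3, 16. ]), np.float64(76.1)]
pot 136 49.6 [439.6 197.9  33.2] [array([439.7, 198.4]), array([69.6, 69.8]), np.float64(18.5)]
jar [760.7 115.6  59.8]
spool [785.4  23.   47.6]
cutter [ 765.1 -200.    18.2]
side
dock z 34.9
L 169 [597.8  68.9  58.2] [array([600.2,  64.7]), array([33.5, 45.1]), np.float64(7.9)]
M 150 [608.6   8.   58.4] [array([610.6,   3.9]), array([34.2, 44.5]), np.float64(9.5)]
R 125 [617.7 -52.7  58.4] [array([620.8, -57.6]), array([33.7, 44.4]), np.float64(11.3)]
dock 814 34.7 [array([610.9,   1.8]), array([ 81.1, 209.5]), np.float64(9.6)]
stand 603 60.6 [array([569.3, 287.8]), array([64.8, 66. ]), np.float64(60.7)]
brushtop 89 [567.  292.1 121.2] [array([569.2, 289.7]), array([16.8, 16.8]), np.float64(69.4)]
pot 268 47.4 [440.3 198.5  33.4] [array([440.7, 198.6]), array([69. , 70.7]), np.float64(19.3)]
jar [759.  127.8  47.3]
spool [784.  27.  37.]
cutter [ 762.7 -185.1   18.1]
initial
jar [760.7 115.5  60. ]
spool [785.4  23.   48.1]
cutter [ 764.8 -199.3   18. ]
```

View pics/t33.png

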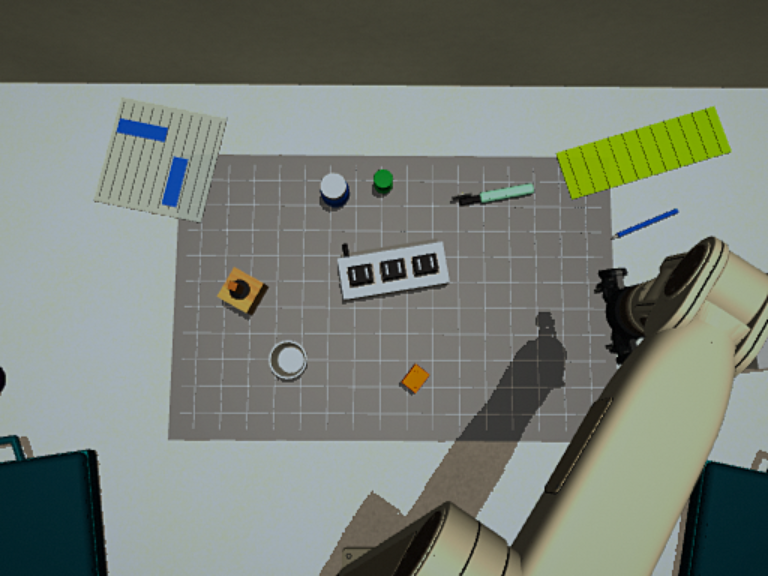

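View pics/s33.png

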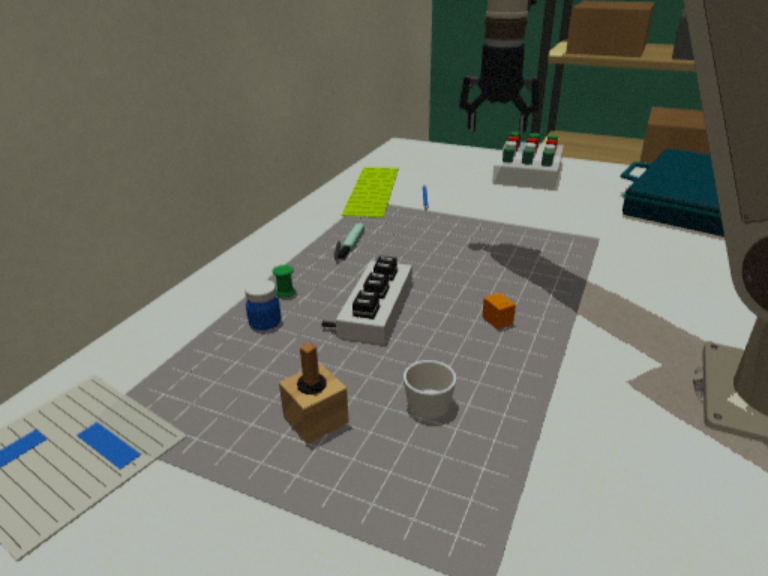

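Both views show all three packs level in the bays, the brush in its stand and the pot upright. The spool, jar and cutter haven't moved, and the robot is clear. Handing in.

Run:
```python
from h import *
print(close_job())
```

```text
the job is handed in; nothing more can be done
None
```

I cleaned the three bays, put the brush back, plugged in and pressed home all three black packs, and handed the job in at about 59 s of the 210 s allowed; no verdict is reported.

**Cleaning:** I took the brush from its stand and dipped it afresh in the pot before each bay, working left, middle, right. By calculation from the arm's position, each dab put the tip about 10 mm into the 13 mm deep bay. I then hung the brush back in its stand and released it.

**Packs:** Each pack went into a bay of its own without resistance. I pressed each one down with closed fingers, to at least 14 N on the left, 11 N on the middle and 21 N on the right, plus a slightly firmer final push on the first two that I didn't read. One pack was knocked aside partway through, so I measured its position again before picking it up. The orange block was left alone.

**Last checks:**
- **Pack heights:** The top camera put the pack tops at 59.4–60.1 mm with the dock face at 35.8 mm, about 24 mm above it, which is fully home. The side camera put them at about 23.5 mm, within its calibration.
- **Everything else:** The brush is upright in its stand and the pot is standing where it was. The spool, jar and cutter are within 1 mm of where they started.
- **Disagreement:** The top and side cameras sat about 3–4 mm off the wrist camera in x. I worked from the wrist readings, which the handle being centred between the pads and the easy insertions bore out.
- **Refused call:** The first move call was refused as incomplete, and nothing moved.

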